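Fit the filter glasses into a photometer's filter wheel

TASK

Set the filter wheel on the stand's spindle and turn it until its keyway drops over the key and it sits fully home, so that it cannot turn while you tighten. Then drop every filter glass that is there into the cell marked with its own colour and screw a black retaining ring down clockwise over each glass until it is snug. Leave the wheel on the stand and everything else on the bench alone; a ring left over stays where it is.

Things in the scene. Friction and masses are not known exactly. Their poses are not given: they have to be found in the camera images.
- stand_seat (a point): Fixed grey assembly stand: round base 132 mm across, 16 mm high, with an upright steel spindle 16 mm across. This point: on the spindle axis, on the base's top face (16 mm above the bench). The spindle rises 36 mm above it, last 4 mm tapered. A brass key (a 12 mm high blade, 6 mm wide on top and 7.8 mm below, out to 28 mm from the axis) lies on the base on the side of this point's -x; z is up.
- wheel_hub (a point): Loose aluminium filter wheel, 168 mm across, 0.35 kg, lying flat. This point: on the axis of its dark round hub (32 mm across, 46 mm tall), 34 mm above the wheel's underside; grip the hub above the 22 mm high cells. 18 mm bore; one keyway, 8 mm wide, in the low hub flange on the -x side (white tick on the hub top, away from the amber cell). Home, this point is 34 mm above stand_seat; 46 mm while it rides on the key.
- cell_amber (a point): Cell of the wheel marked amber (coloured patch on its spoke), 56 mm from the axis at 0 deg from the wheel's +x (counter-clockwise from above). This point: where the middle of the seated glass belongs, 20 mm above the wheel's underside; axes as the wheel's. Bore 34 mm, rim 2 mm above this point, seat 5 mm below it. Outside: see ring_1_mid for the thread.
- cell_green (a point): Cell of the wheel marked green (coloured patch on its spoke), 56 mm from the axis at 120 deg from the wheel's +x (counter-clockwise from above). This point: where the middle of the seated glass belongs, 20 mm above the wheel's underside; axes as the wheel's. Bore 34 mm, rim 2 mm above this point, seat 5 mm below it. Outside: see ring_1_mid for the thread.
- cell_blue (a point): Cell of the wheel marked blue (coloured patch on its spoke), 56 mm from the axis at 240 deg from the wheel's +x (counter-clockwise from above). This point: where the middle of the seated glass belongs, 20 mm above the wheel's underside; axes as the wheel's. Bore 34 mm, rim 2 mm above this point, seat 5 mm below it. Outside: see ring_1_mid for the thread.
- glass_amber_mid (a point): Amber filter glass: a plain disc, 32 mm across, 10 mm thick, 30 g, lying flat. This point: its centre, 5 mm from either face; z is its axis. Seated, it stands 3 mm proud of the cell's rim. May be absent (None).
- glass_green_mid (a point): Green filter glass: a plain disc, 32 mm across, 10 mm thick, 30 g, lying flat. This point: its centre, 5 mm from either face; z is its axis. Seated, it stands 3 mm proud of the cell's rim. May be absent (None).
- glass_blue_mid (a point): Blue filter glass: a plain disc, 32 mm across, 10 mm thick, 30 g, lying flat. This point: its centre, 5 mm from either face; z is its axis. Seated, it stands 3 mm proud of the cell's rim. May be absent (None).
- ring_1_mid (a point): Loose black retaining ring, 59 mm across, 20.5 mm high, 0.1 kg, top lip with 20 mm hole. This point: axis, half-way up. Inside, 7.25 mm lower, 3 pins at 0/120/240 deg from its x (white ticks on top). Each cell has a right-hand 3-start thread, lead 21 mm a turn, starts at 0/120/240 deg from the wheel's x (ticks on rim). Turned clockwise, pins enter under the starts with this point 3.2 mm above the cell point; snug: 2 mm below.
- ring_2_mid (a point): A second retaining ring, the same as ring_1. This point: on its axis, half-way up (10.25 mm above its lower edge).
- ring_3_mid (a point): A third retaining ring, the same as ring_1. This point: on its axis, half-way up (10.25 mm above its lower edge).
- mat: Thin dark work mat, 262 x 178 mm, lying flush on the bench, on which the glasses and rings are laid out at the start. Its origin is its centre.
- cup: Bystander: closed specimen cup with a yellow lid, 64 mm across, 71 mm high; origin under its centre. Leave it alone.
- beaker: Bystander: glass beaker, 57 mm across, 68 mm high; origin under its centre. Leave it alone.
- pen: Bystander: felt marker with a blue cap, 133 mm long, 12 mm thick, lying; origin under its middle. Leave it alone.
- tweezers: Bystander: steel forceps, 133 mm long, 9 mm high, lying; origin under their middle. Leave them alone.
Not all that is in view belongs to the job. Leave any purple look-alike of the part that bears ring_3_mid alone.

How it is judged:
By the outcome, as a careful person would: the job done as asked, in the order asked, and still so for the second after the job is handed in, with the robot touching nothing.
Of glass_amber, glass_green, glass_blue only 2 to 3 are there at a start; the rules pass over those that are not, and their reading is None.
At some moment in a run one of glass_amber, glass_green, glass_blue, ring_1, ring_2, ring_3 may be knocked a few centimetres aside while the robot is not near it.
It also fails if it takes over 210 s, if anything falls off the work surface, if the arm or the gripper's body presses on something with over 40 N, if the wrist force passes 120 N, or if a joint passes its speed limit or range.

ROBOT

A 6-joint arm with a two-finger parallel gripper is mounted at the origin on a cart in front of the work surface, level with it; the furniture and walls round the work are solid. World frame = base frame: x ahead of the robot, y to its left, z up, the work surface at z = 0. Lengths are in m, angles in rad, forces in N, time in s.
With the tool pointing down it reaches from about 0.35 to 0.775 m from the base axis. Payload 7.3 kg.
Tool frame: the origin (TCP) lies on the centre line of the jaws, within the pads' length; the fingertips stand robot.nose_length ahead of it and the grasp point (between the pads) is the TCP (robot.nose_length is the distance from the TCP to the fingertips, in m); z points along the fingers, y is the direction in which the jaws open and shut (so a half turn about z gives the same grasp; the last joint's range is limited). The gripper opens to 92 mm and grips with 3 to 60 N. Pads are 19 mm wide; open, the fingers measure 130 mm over their backs; the gripper's body (75 mm by 190 mm) begins 47 mm behind the grasp point.
Start: joints at [1.195, 0.342, 1.524, -0, 1.275, -0.146], TCP at [0.12, 0.511, 0.246] pointing down, gripper open.
Joint ranges: [-2.53, 2.53], [-0.77, 2.02], [0.04, 2.7], [-1, 4.14], [0.28, 2.66], [-3.11, 3.11]. Speed limits (rad/s): [2.57, 2.57, 3.14, 3.14, 3.14, 3.14].

INTERFACE

Orientations are given as [roll, pitch, yaw] about the fixed x, y, z axes, in that order (R = Rz(yaw) Ry(pitch) Rx(roll)).
In Python, from cell import robot, read_camera gives the robot as it stands.
- The arm moves only by the shell command python3 -m crank 'ROWS' [FORCE]. ROWS is JSON, a list of rows, each a list of 7 numbers: the shift along the tool's x, y, z in cm, then the turn, a rotation vector about the tool's x, y, z in degrees, then the opening, from 0 (shut) to 1 (fully open). In form: [[tx, ty, tz, wx, wy, wz, jaw], ...]. A call has 1 to 5 rows; each row is the pose to reach, as a shift and turn from the pose commanded when the call began, along the tool's axes at that moment; what a row does not reach only later rows make up. A row lasts 1/8 s, in which the tool goes at most 62.5 mm and 10.7 degrees, less where a joint would pass 70% of its speed; a pose out of reach is approached as far as the arm can. A call with a gripper value outside its range is refused whole. The fingers move at their own pace and stop on an object; FORCE is the grip in N (left out, the last holds). Time passes only in rows, so rows that repeat a pose let the fingers close. It gives the time, the measured TCP pose, the force and the opening at its end, in the units of the state.
- robot.observe(): the state, without advancing time (a new reading comes with each control period).
- read_camera(name): name is "side" or "top" or "wrist"; returns a dict with "frame" (384x512x3 uint8, red, green, blue), "intrinsics" (3x3 intrinsics, pixels), "R" (3x3) and "t" (3): a world point X has camera coordinates R X + t. Camera axes: x right, y down, z forward; pixel columns grow to the right and rows downward; lengths in m; the calibration is good to about 2 mm. A picture is of the moment at which its call begins. There is no depth.
- robot.hand_in(): hands the job in, once; it reports no verdict.
The state is a dict: "time": time; "qpos": joint angles; "qvel": joint speeds; "joint_efforts": joint torques, N m; "tool_pos": TCP position; "tool_rot": TCP orientation; "contact_force": force on the tool from outside, world axes, zero at the start; "torque": the same for the moment, N m; "opening": finger opening in m.
Only numpy, scipy, OpenCV 4.12 (cv2) and the standard library are available. Lean on these libraries where they do the work, as an engineer would, in place of code of your own. Each camera call takes 0.05 s, during which the arm holds its last target.

## Working session

There is one attempt and no reset: what is moved stays moved. The work goes in short steps, Python scripts to look and compute and a shell command to move; the robot and the scene stay as the last step left them, time stands still between calls to the robot, and variables do not carry over. Pictures are saved under pics/ and viewed, and the job is handed in when it is done.

```bash
ls; mkdir -p pics; python3 - <<'E'
from cell import robot, read_camera
import cv2
s=robot.observe();print(s, robot.nose_length)
for n in("side","top","wrist"):
    c=read_camera(n);cv2.imwrite(f"pics/{n}0.png",c["frame"][:,:,::-1]);print(n,c["intrinsics"],c["R"],c["t"])
E
```

```text
pics
{'time': 0.0, 'qpos': array([ 1.19498453e+00,  3.42714852e-01,  1.52502070e+00,  4.34224167e-06,
        1.27539746e+00, -1.45994973e-01]), 'qvel': array([-6.61729920e-04, -4.45345114e-05, -7.20896332e-04,  7.26436441e-04,
        3.73397790e-04, -7.25424599e-04]), 'joint_efforts': array([ 2.36721098e-04, -4.31238914e+01, -2.44219226e+01,  7.18901306e-02,
        5.56211499e-02, -1.09521932e-04]), 'tool_pos': array([0.1194282 , 0.51084563, 0.24504774]), 'tool_rot': array([-3.14006928e+00, -2.28194745e-04,  2.91177439e+00]), 'contact_force': array([-0.94911024,  0.05409111, -0.96501638]), 'torque': array([ 0.04975369, -0.02783919,  0.03208655]), 'opening': 0.09219730921844575} 0.019
side [[474.35111832   0.         258.62695994]
 [  0.         474.35111832 192.07460014]
 [  0.           0.           1.        ]] [[ 0.9935623  -0.11233878  0.01462719]
 [-0.06433784 -0.66581297 -0.74333958]
 [ 0.09324484  0.7376131  -0.6687543 ]] [-0.58843993 -0.00939472  1.35738655]
top [[365.48781869   0.         259.76946313]
 [  0.         365.48781869 195.75330266]
 [  0.           0.           1.        ]] [[ 6.13285966e-03 -9.99980345e-01  1.30310679e-03]
 [-9.80785819e-01 -6.26923371e-03 -1.94986855e-01]
 [ 1.94991192e-01 -8.22416450e-05 -9.80804990e-01]] [-0.13180684  0.55650196  0.9688011 ]
wrist [[302.15962254   0.         252.60981111]
 [  0.         302.15962254 185.80728547]
 [  0.           0.           1.        ]] [[ 2.28725701e-01  9.73490903e-01 -1.27520463e-04]
 [ 9.36327545e-01 -2.19958165e-01  2.73695331e-01]
 [ 2.66411866e-01 -6.27205574e-02 -9.61816432e-01]] [-0.52420711 -0.0341045   0.38931627]
```

View pics/top0.png

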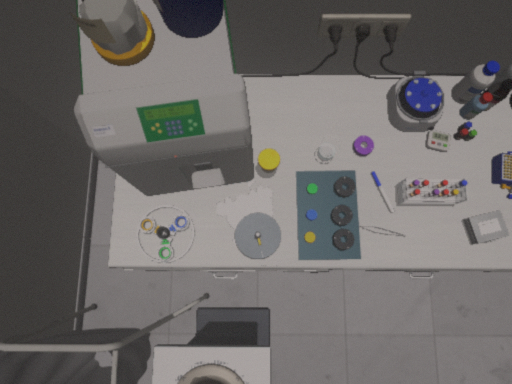

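View pics/side0.png

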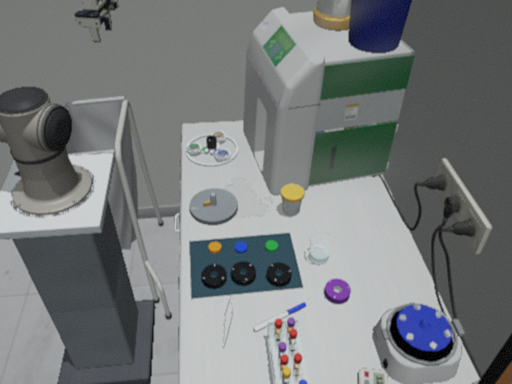

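View pics/wrist0.png

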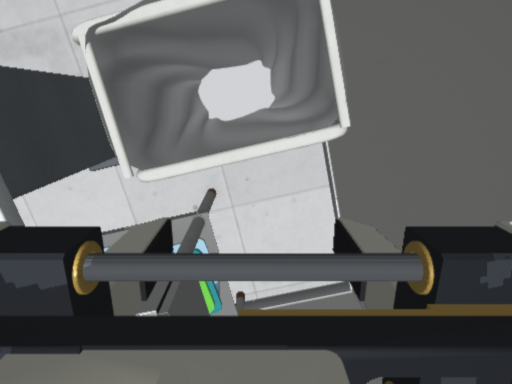

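The top view shows the stand at about (258,238), the wheel lying at (166,234), and glasses at (312,188), (311,215) and (310,238). The rings are at (345,187), (342,215) and (343,239), and a purple look-alike is at (363,145). The side view agrees. Next I'll enlarge the images and measure.

```bash
cat > h.py <<'E'
from cell import robot, read_camera
import numpy as np, cv2
from scipy.spatial.transform import Rotation as Ro
def ray(c,uv,z):
    K,R,t=c["intrinsics"],c["R"],c["t"]
    d=R.T@np.linalg.inv(K)@np.array([uv[0],uv[1],1.]); o=-R.T@t
    return o+d*(z-o[2])/d[2]
def px(c,X):
    p=c["intrinsics"]@(c["R"]@np.array(X,float)+c["t"]); return p[:2]/p[2]
def crop(c,x0,y0,w,h,s,name):
    im=c["frame"][y0:y0+h,x0:x0+w,::-1]; cv2.imwrite("pics/"+name,cv2.resize(im,None,fx=s,fy=s,interpolation=cv2.INTER_CUBIC))
E
python3 - <<'E'
from h import *
c=read_camera("top")
crop(c,130,160,260,110,3,"top1.png")
for n,u,z in [("stand",(258,236),.016),("spt",(257,234),.052),("wheel",(166,234),.02),("gG",(312,188),.01),("gB",(311,215),.01),("gA",(310,238),.01),("r1",(345,187),.02),("r2",(342,215),.02),("r3",(343,239),.02),("cup",(269,159),.07)]: print(n,ray(c,u,z).round(3))
c=read_camera("side"); crop(c,170,120,150,180,3.3,"side1.png")
E
```

```text
stand [ 0.448 -0.124  0.016]
spt [ 0.451 -0.121  0.052]
wheel [0.452 0.137 0.02 ]
gG [ 0.59  -0.282  0.01 ]
gB [ 0.51  -0.277  0.01 ]
gA [ 0.444 -0.273  0.01 ]
r1 [ 0.592 -0.376  0.02 ]
r2 [ 0.509 -0.365  0.02 ]
r3 [ 0.441 -0.365  0.02 ]
cup [ 0.66  -0.154  0.07 ]
```

View pics/top1.png

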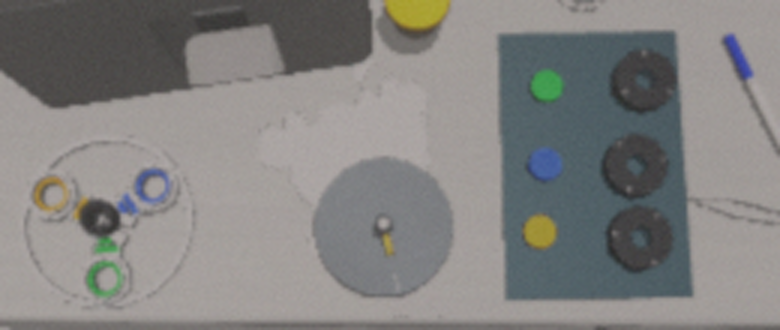

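View pics/side1.png

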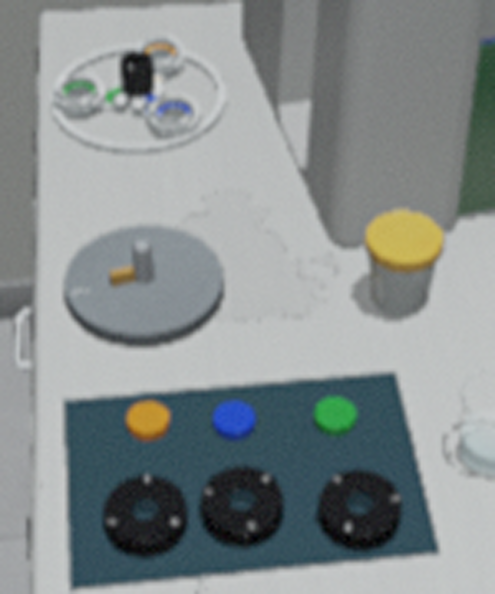

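```bash
cat >> h.py <<'E'
def tool():
    s=robot.observe(); return s["tool_pos"],Ro.from_euler("xyz",s["tool_rot"])
def go(x,y,z,yawdeg=None):
    """shift/turn in tool axes cm/deg to tool-down pose"""
    p,R=tool()
    yaw=np.degrees(robot.observe()["tool_rot"][2]) if yawdeg is None else yawdeg
    T=Ro.from_euler("xyz",[np.pi,0,np.radians(yaw)])
    d=R.inv().apply(np.array([x,y,z])-p)*100
    w=np.degrees((R.inv()*T).as_rotvec())
    print("row",d.round(2),w.round(2)," at",p.round(4),"yaw",round(np.degrees(robot.observe()["tool_rot"][2]),2))
E
python3 - <<'E'
from h import *
c=read_camera("wrist"); p,R=tool()
o=-c["R"].T@c["t"]; print("cam in tool",R.inv().apply(o-p), "fwd",R.inv().apply(c["R"][2]),"right",R.inv().apply(c["R"][0]))
print(robot.observe()["time"])
for z in(.25,.3): go(.33,.1,z,164)
E
```

```text
cam in tool [ 0.07320589 -0.0005488  -0.13848466] fwd [-2.73852008e-01  6.88105108e-04  9.61771597e-01] right [-9.76030713e-04  9.99999030e-01 -9.93367255e-04]
0.3
row [-29.86 -35.24  -0.44] [-0.02 -0.    2.83]  at [0.1195 0.5111 0.2455] yaw 166.83
row [-29.86 -35.24  -5.44] [-0.02 -0.    2.83]  at [0.1195 0.5111 0.2455] yaw 166.83
```

```bash
python3 - <<'E'
from h import *
go(.43,.09,.2,64)
E
```

```text
row [-39.82 -33.93   4.56] [-2.0000e-02  2.0000e-02  1.0283e+02]  at [0.1195 0.5111 0.2455] yaw 166.83
```

```bash
python3 -m crank '[[-39.8,-33.9,4.6,0,0,103,1],[-39.8,-33.9,4.6,0,0,103,1],[-39.8,-33.9,4.6,0,0,103,1],[-39.8,-33.9,4.6,0,0,103,1],[-39.8,-33.9,4.6,0,0,103,1]]' 20; python3 - <<'E'
from h import *
go(.43,.09,.2,64)
E
```

```text
time: 0.92
tool_pos: [0.3052, 0.2591, 0.2184]
tool_rot: [3.14, -0.0, 1.968]
contact_force: [0.6, 0.7, 0.2]
opening: 0.0917
row [-20.42   4.95   1.84] [ 5.000e-02 -4.000e-02  4.879e+01]  at [0.3052 0.2591 0.2184] yaw 112.79
```

```bash
python3 -m crank '[[-20.4,5,1.8,0,0,48.8,1],[-20.4,5,1.8,0,0,48.8,1],[-20.4,5,1.8,0,0,48.8,1],[-20.4,5,1.8,0,0,48.8,1],[-20.4,5,1.8,0,0,48.8,1]]'; python3 - <<'E'
from h import *
go(.43,.09,.2,64)
E
python3 -m crank '[[0,0,0,0,0,0,1],[0,0,0,0,0,0,1]]'
python3 - <<'E'
from h import *
go(.43,.09,.2,64)
c=read_camera("wrist");crop(c,0,0,512,384,1.5,"w1.png")
np.savez("w1.npz",**{k:c[k] for k in c})
E
```

```text
time: 1.55
tool_pos: [0.4314, 0.0909, 0.2]
tool_rot: [-3.142, 0.0, 1.115]
contact_force: [-0.1, 0.3, -0.3]
opening: 0.0917
row [-0.15 -0.09  0.  ] [-0.    0.01 -0.12]  at [0.4314 0.0909 0.2   ] yaw 63.88
time: 1.8
tool_pos: [0.4302, 0.0929, 0.2004]
tool_rot: [3.142, -0.0, 1.125]
contact_force: [0.1, 0.5, -0.5]
opening: 0.0918
row [-0.28  0.1   0.04] [ 0.   -0.01  0.46]  at [0.4302 0.0929 0.2004] yaw 64.46
```

View pics/w1.png

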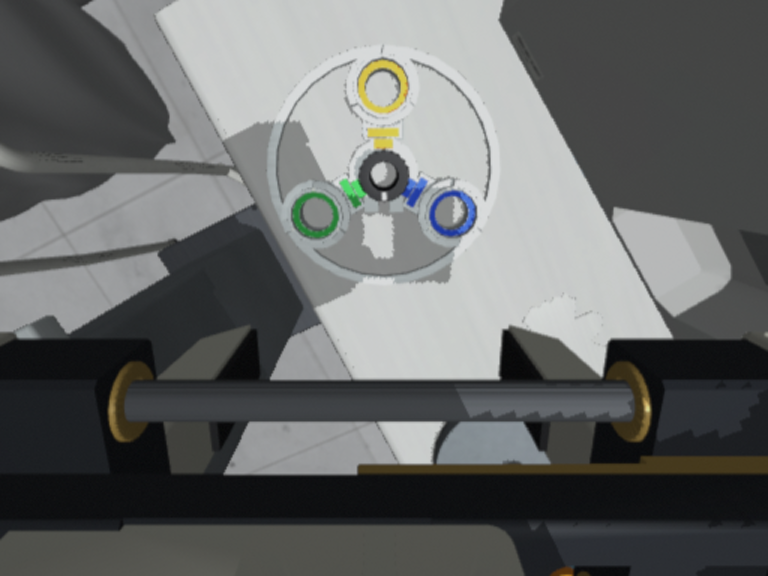

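The wrist view, at 1.5x, shows the hub at (383,174) with its white tick at (384,196). The cells are amber (383,85), green (315,214) and blue (453,213).

```bash
python3 - <<'E'
from h import *
c=np.load("w1.npz")
H=ray(c,np.array((383,174))/1.5,.046)
A=ray(c,np.array((382.5,86))/1.5,.022);G=ray(c,np.array((315,214.5))/1.5,.022);B=ray(c,np.array((453,213.5))/1.5,.022)
C=(A+G+B)/3
print(H,C)
for n,P,o in(("A",A,0),("G",G,120),("B",B,240)):
    v=P-C;print(n,np.linalg.norm(v[:2]),(np.degrees(np.arctan2(v[1],v[0]))-o)%360)
# hough refine hub
crop(c,200,20,120,180,4,"w1b.png")
go(*(C[:2]+H[:2])/2,.12,64)
E
```

```text
[0.45856946 0.14482544 0.046     ] [0.4586991  0.14386314 0.022     ]
A 0.055305605015735344 65.2424701569972
G 0.055404152912776394 64.77123665613192
B 0.05574875056500975 65.09435775519404
row [5.85 0.35 8.04] [ 0.01 -0.01  0.46]  at [0.4302 0.0931 0.2004] yaw 64.46
```

View pics/w1b.png

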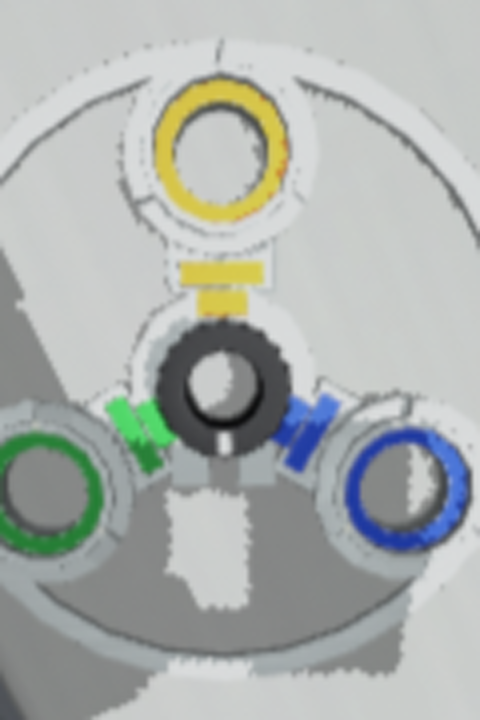

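```bash
python3 -m crank '[[5.8,0.35,5,0,0,-0.5,1],[5.8,0.35,10,0,0,-0.5,1],[5.8,0.35,12,0,0,-0.5,1],[5.8,0.35,12,0,0,-0.5,1]]'; python3 - <<'E'
from h import *
go(.4586,.1443,.0445,65)
E
```

```text
time: 2.35
tool_pos: [0.4575, 0.1438, 0.079]
tool_rot: [-3.139, 0.002, 1.133]
contact_force: [0.3, -1.1, -0.0]
opening: 0.0918
row [0.09 0.09 3.45] [-0.18  0.11 -0.07]  at [0.4575 0.1438 0.079 ] yaw 64.94
```

```bash
python3 -m crank '[[0.05,0.08,2,0,0,0,1],[0.05,0.08,3.4,0,0,0,1],[0.05,0.08,3.4,0,0,0,1],[0.05,0.08,3.4,0,0,0,1]]'; python3 - <<'E'
from h import *
go(.4586,.1443,.0445,65)
E
```

```text
time: 2.85
tool_pos: [0.4601, 0.1436, 0.0471]
tool_rot: [3.141, -0.001, 1.131]
contact_force: [-0.1, -0.8, 0.0]
opening: 0.0918
row [-0.01 -0.17  0.26] [ 0.06 -0.05 -0.18]  at [0.4601 0.1436 0.0471] yaw 64.82
```

```bash
python3 -m crank '[[0,-0.15,0.2,0,0,0,1],[0,-0.15,0.2,0,0,0,0.3],[0,-0.15,0.2,0,0,0,0.2],[0,-0.15,0.2,0,0,0,0.2],[0,-0.15,0.2,0,0,0,0.2]]' 40; python3 -m crank '[[0,0,0,0,0,0,0.2],[0,0,0,0,0,0,0.2],[0,0,0,0,0,0,0.2]]'; python3 - <<'E'
from h import *
go(.4586,.1443,.0445,65)
E
```

```text
time: 3.48
tool_pos: [0.4583, 0.1442, 0.0443]
tool_rot: [3.142, -0.0, 1.131]
contact_force: [0.7, 0.2, -0.5]
opening: 0.0567
time: 3.85
tool_pos: [0.4583, 0.1442, 0.0443]
tool_rot: [-3.142, -0.0, 1.131]
contact_force: [0.2, -0.7, 0.3]
opening: 0.0314
row [ 0.02  0.03 -0.02] [-0.   -0.   -0.18]  at [0.4583 0.1442 0.0443] yaw 64.82
```

```bash
python3 -m crank '[[0,0,0,0,0,0,0.9],[0,0,0,0,0,0,0.9],[0,0,-3,0,0,0,0.9],[0,0,-8,0,0,0,0.9],[0,0,-14,0,0,0,0.9]]'; python3 - <<'E'
from h import *
go(.402,-.137,.2,17)
E
```

```text
time: 4.47
tool_pos: [0.4576, 0.1441, 0.1852]
tool_rot: [-3.14, 0.001, 1.131]
contact_force: [1.2, -1.2, 0.2]
opening: 0.0769
row [-27.8    6.93  -1.46] [-0.07  0.11 47.82]  at [0.4576 0.1441 0.1852] yaw 64.82
```

```bash
python3 -m crank '[[-27.8,6.9,-1.5,0,0,47.8,1],[-27.8,6.9,-1.5,0,0,47.8,1],[-27.8,6.9,-1.5,0,0,47.8,1],[-27.8,6.9,-1.5,0,0,47.8,1],[-27.8,6.9,-1.5,0,0,47.8,1]]'; python3 -m crank '[[0,0,0,0,0,0,1],[0,0,0,0,0,0,1],[0,0,0,0,0,0,1]]'
python3 - <<'E'
from h import *
go(.402,-.137,.2,17)
c=read_camera("wrist");crop(c,0,0,512,384,1.5,"w2.png")
np.savez("w2.npz",**{k:c[k] for k in c})
E
```

```text
time: 5.1
tool_pos: [0.4017, -0.1392, 0.1996]
tool_rot: [3.141, -0.0, 0.291]
contact_force: [0.2, 0.2, -0.5]
opening: 0.0921
time: 5.48
tool_pos: [0.4025, -0.1356, 0.1992]
tool_rot: [-3.141, 0.0, 0.299]
contact_force: [-0.4, 0.2, 1.0]
opening: 0.0916
row [-0.09  0.11 -0.08] [-0.03  0.    0.14]  at [ 0.4025 -0.1356  0.1992] yaw 17.14
```

View pics/w2.png

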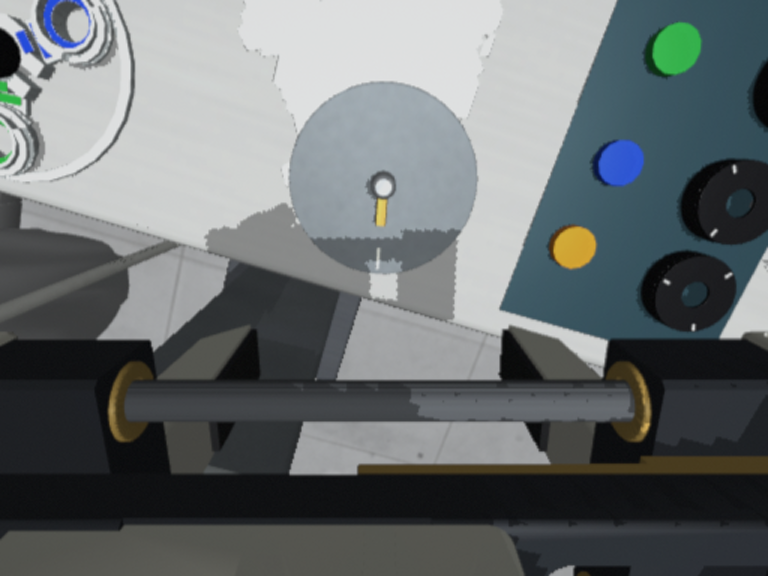

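The stand disc is centred near (383,178) in the 1.5x image, the spindle tip at (383,187), the key from (382,200) to (380,226), and a white rim tick at (378,259).

```bash
python3 - <<'E'
from h import *
c=np.load("w2.npz")
crop(c,185,45,140,140,5,"w2b.png")
f=lambda u,z:ray(c,np.array(u)/1.5,z)
print("tip",f((383,186),.052))
l=f((289,178),.016);r=f((478,178),.016);t=f((383,82),.016);b=f((383,274),.016)
print(l,r,t,b,(l+r)/2,(t+b)/2,np.linalg.norm(l-r),np.linalg.norm(t-b))
tk=f((378,258),.016);print(tk)
E
```

```text
tip [ 0.45363392 -0.12291482  0.052     ]
[ 0.43709832 -0.05994589  0.016     ] [ 0.47566716 -0.18536542  0.016     ] [ 0.51519281 -0.10408103  0.016     ] [ 0.39028004 -0.14281737  0.016     ] [ 0.45638274 -0.12265566  0.016     ] [ 0.45273642 -0.1234492   0.016     ] 0.1312159070392619 0.13078113166010658
[ 0.40075637 -0.1357533   0.016     ]
```

View pics/w2b.png

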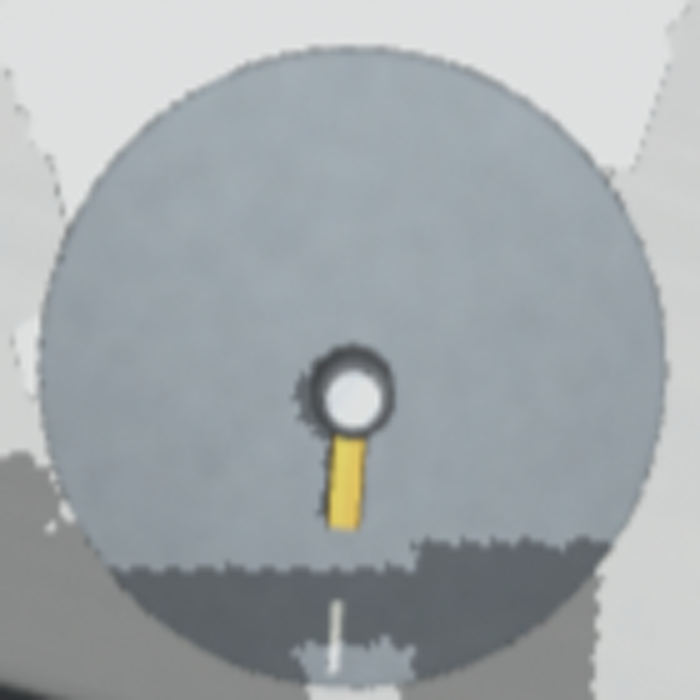

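```bash
python3 - <<'E'
from h import *
c=np.load("w2.npz")
f=lambda u,z:ray(c,np.array(u)/5.+[185,45],z)
tip=f((353,399),.052); t1=f((336.5,602),.016); t2=f((333.5,672),.016)
l=f((40,365),.016);r=f((664,365),.016);t=f((352,45),.016);b=f((352,686),.016)
# center: solve circle
P=np.array([l,r,t,b])[:,:2];A=np.c_[2*P,np.ones(4)];s=np.linalg.lstsq(A,(P**2).sum(1),rcond=None)[0];C=s[:2]
print("tip",tip,"disc",C,np.sqrt(s[2]+C@C))
ke=f((344,530),.028); ks=f((349,437),.028)
ang=lambda v:np.degrees(np.arctan2(v[1],v[0]))+180
for q in(tip[:2],C):
  print([round(ang(p[:2]-q),2) for p in(t1,t2,ke,ks)])
print(ang((t2-t1)[:2]),ang((ke-ks)[:2]),np.linalg.norm((ke[:2]-C)))
go(.4583,.1442,.19,65)
E
```

```text
tip [ 0.4530086  -0.12336837  0.052     ] disc [ 0.45328177 -0.12331758] 0.06524295537079845
[np.float64(13.15), np.float64(13.53), np.float64(13.88), np.float64(13.45)]
[np.float64(13.13), np.float64(13.52), np.float64(13.85), np.float64(13.37)]
14.665887454770228 14.092533536116747 0.02881222172671172
row [ 13.57 -25.1    0.93] [-2.000e-02 -1.000e-02 -4.785e+01]  at [ 0.4026 -0.1356  0.1992] yaw 17.15
```

```bash
python3 -m crank '[[13.6,-25.1,0.9,0,0,-47.8,1],[13.6,-25.1,0.9,0,0,-47.8,1],[13.6,-25.1,0.9,0,0,-47.8,1],[13.6,-25.1,0.9,0,0,-47.8,1],[13.6,-25.1,0.9,0,0,-47.8,1]]'; python3 -m crank '[[0,0,5,0,0,0,1],[0,0,10,0,0,0,1],[0,0,10,0,0,0,1]]';python3 - <<'E'
from h import *
go(.4583,.1442,.0445,65)
E
```

```text
time: 6.15
tool_pos: [0.4587, 0.1468, 0.1902]
tool_rot: [-3.142, -0.0, 1.14]
contact_force: [0.9, -0.3, 0.1]
opening: 0.0915
time: 6.52
tool_pos: [0.4562, 0.1437, 0.0877]
tool_rot: [-3.135, 0.004, 1.133]
contact_force: [-0.1, -0.2, 0.5]
opening: 0.0917
row [0.15 0.19 4.32] [-0.39  0.25 -0.07]  at [0.4562 0.1437 0.0877] yaw 64.93
```

```bash
python3 -m crank '[[0,0,0,0,0,0,1],[0,0,0,0,0,0,1],[0,0,0,0,0,0,1]]';python3 - <<'E'
from h import *
go(.4583,.1442,.0445,65)
E
```

```text
time: 6.9
tool_pos: [0.4599, 0.1432, 0.0918]
tool_rot: [3.139, -0.002, 1.131]
contact_force: [-0.4, 0.5, -0.3]
opening: 0.0916
row [ 0.02 -0.2   4.73] [ 0.14 -0.1  -0.19]  at [0.4599 0.1432 0.0918] yaw 64.81
```

```bash
python3 -m crank '[[0,-0.1,2,0,0,0,1],[0,-0.1,4,0,0,0,1],[0,-0.1,4.6,0,0,0,1],[0,-0.1,4.6,0,0,0,1],[0,-0.1,4.6,0,0,0,1]]';python3 - <<'E'
from h import *
go(.4583,.1442,.0445,65)
E
```

```text
time: 7.52
tool_pos: [0.4587, 0.1436, 0.0451]
tool_rot: [3.14, -0.001, 1.131]
contact_force: [-0.2, 0.9, -0.9]
opening: 0.0918
row [ 0.04 -0.06  0.06] [ 0.07 -0.05 -0.18]  at [0.4587 0.1436 0.0451] yaw 64.82
```

Close at the same place, 60 N for a firm hold.

```bash
python3 -m crank '[[0,0,0.05,0,0,0,0.6],[0,0,0.05,0,0,0,0.2],[0,0,0.05,0,0,0,0.2],[0,0,0.05,0,0,0,0.2],[0,0,0.05,0,0,0,0.2]]' 50; python3 -m crank '[[0,0,0,0,0,0,0.2],[0,0,0,0,0,0,0.2],[0,0,0,0,0,0,0.2]]'; python3 -m crank '[[0,0,-2,0,0,0,0.2],[0,0,-5,0,0,0,0.2],[0,0,-9,0,0,0,0.2],[0,0,-9,0,0,0,0.2],[0,0,-9,0,0,0,0.2]]';python3 - <<'E'
from h import *
go(.4531,-.1234,.14,34)
c=read_camera("wrist");crop(c,0,0,512,384,1.5,"w3.png")
c=read_camera("side"); crop(c,140,60,200,200,3,"side3.png")
E
```

```text
time: 8.15
tool_pos: [0.4581, 0.1435, 0.0438]
tool_rot: [-3.142, -0.0, 1.131]
contact_force: [-1.3, 0.2, -0.1]
opening: 0.0463
time: 8.52
tool_pos: [0.4581, 0.1435, 0.0438]
tool_rot: [-3.142, -0.0, 1.131]
contact_force: [0.1, 0.3, -0.6]
opening: 0.0312
time: 9.15
tool_pos: [0.4572, 0.1434, 0.1327]
tool_rot: [-3.14, 0.001, 1.131]
contact_force: [-0.1, -0.2, -3.5]
opening: 0.0313
row [-24.32  10.98  -0.73] [-0.08  0.09 30.82]  at [0.4572 0.1434 0.1327] yaw 64.82
```

View pics/w3.png

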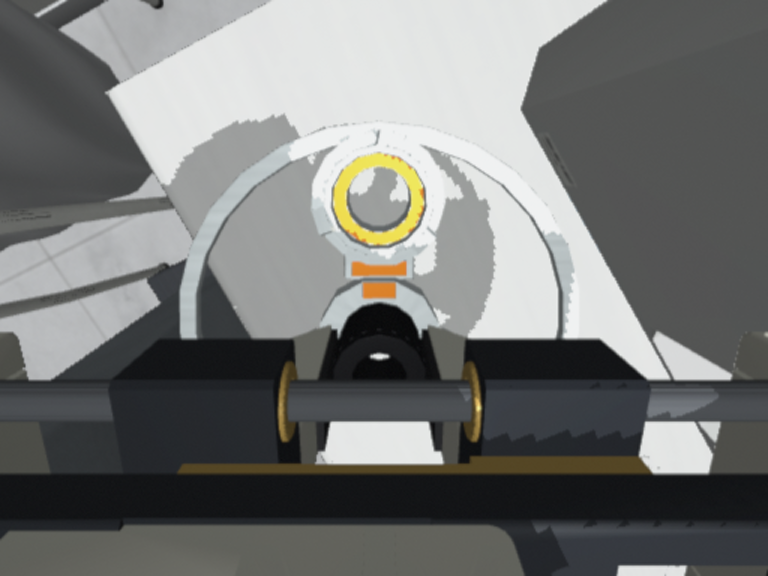

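View pics/side3.png

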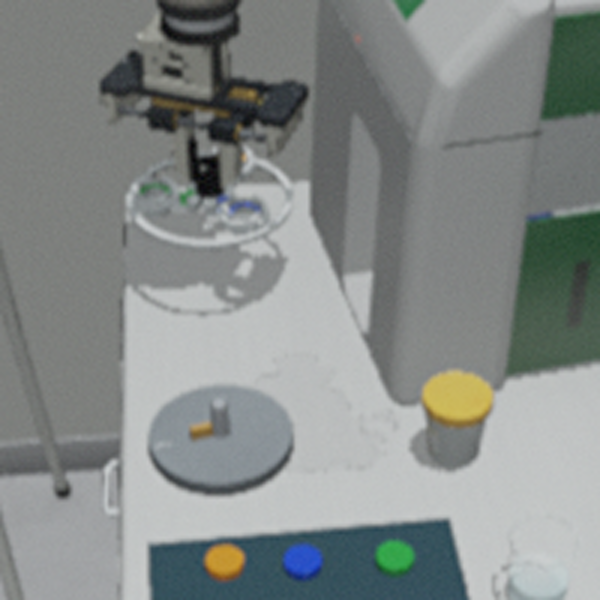

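The wheel hangs level in the grip and turned with the jaws. The amber cell shows at (379,200) in the 1.5x image.

```bash
python3 - <<'E'
from h import *
c=read_camera("wrist");crop(c,180,60,140,200,4,"w3b.png")
p,R=tool();h=p[2]-.0438+.022
A=ray(c,np.array((379,200))/1.5,h)
print("amber in tool",R.inv().apply(A-p))
go(.4531,-.1234,.14,13.4)
E
```

```text
amber in tool [0.05666064 0.00060962 0.0217034 ]
row [-24.31  10.98  -0.76] [-0.1   0.16 51.41]  at [0.4572 0.1434 0.1323] yaw 64.81
```

View pics/w3b.png

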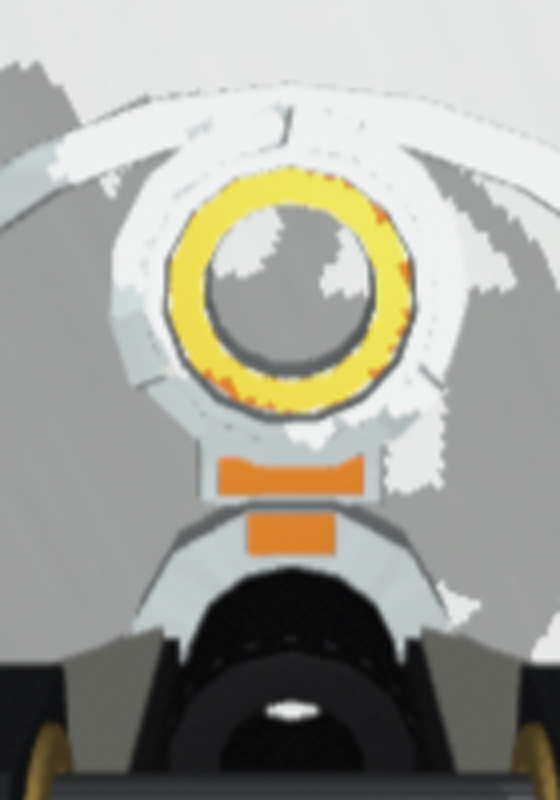

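```bash
python3 -m crank '[[-2,1,-0.8,0,0,10,0.2],[-8,3.5,-0.8,0,0,20,0.2],[-14,6.2,-0.8,0,0,30,0.2],[-20,9,-0.8,0,0,40,0.2],[-24.3,11,-0.8,0,0,51.2,0.2]]'; python3 -m crank '[[0,0,0,0,0,0,0.2],[0,0,0,0,0,0,0.2],[0,0,0,0,0,0,0.2],[0,0,0,0,0,0,0.2]]'; python3 - <<'E'
from h import *
go(.4524,-.1236,.11,13.6)
E
```

```text
time: 9.93
tool_pos: [0.4536, -0.1251, 0.1409]
tool_rot: [-3.141, 0.001, 0.239]
contact_force: [1.7, 0.7, -3.4]
opening: 0.0314
time: 10.42
tool_pos: [0.4543, -0.122, 0.1417]
tool_rot: [-3.141, 0.0, 0.248]
contact_force: [-0.3, -0.8, -3.5]
opening: 0.0315
row [-0.22  0.11  3.17] [-0.02  0.01  0.61]  at [ 0.4543 -0.122   0.1417] yaw 14.21
```

```bash
python3 -m crank '[[-0.2,0.1,1.5,0,0,0.6,0.2],[-0.2,0.1,3,0,0,0.6,0.2],[-0.2,0.1,3.2,0,0,0.6,0.2],[-0.2,0.1,3.2,0,0,0.6,0.2],[-0.2,0.1,3.2,0,0,0.6,0.2]]';python3 -m crank '[[0,0,0,0,0,0,0.2],[0,0,0,0,0,0,0.2]]'; python3 - <<'E'
from h import *
go(.4524,-.1236,.11,13.6)
c=read_camera("side"); crop(c,170,110,120,130,5,"side4.png")
E
```

```text
time: 11.05
tool_pos: [0.453, -0.1246, 0.1104]
tool_rot: [3.141, -0.001, 0.236]
contact_force: [0.1, -0.0, -3.9]
opening: 0.0316
time: 11.3
tool_pos: [0.4527, -0.1247, 0.1101]
tool_rot: [3.141, -0.0, 0.235]
contact_force: [0.3, -0.3, -3.3]
opening: 0.0314
row [-0.   -0.12  0.01] [ 0.02 -0.02 -0.12]  at [ 0.4527 -0.1247  0.1101] yaw 13.48
```

View pics/side4.png

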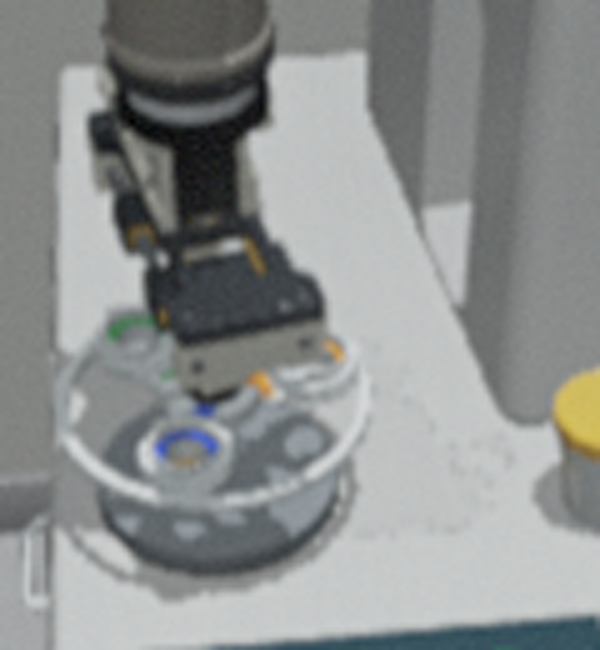

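```bash
python3 -m crank '[[0,-0.1,0.4,0,0,0,0.2],[0,-0.1,0.9,0,0,0,0.2],[0,-0.1,1.4,0,0,0,0.2],[0,-0.1,1.8,0,0,0,0.2],[0,-0.1,1.8,0,0,0,0.2]]'; python3 - <<'E'
from h import *
go(.4524,-.1236,.06,13.6)
E
```

```text
time: 11.98
tool_pos: [0.4521, -0.1236, 0.0914]
tool_rot: [-3.141, 0.001, 0.235]
contact_force: [0.3, -0.5, -3.1]
opening: 0.0313
row [0.03 0.01 3.14] [-0.04  0.04 -0.12]  at [ 0.4521 -0.1236  0.0914] yaw 13.48
```

```bash
python3 -m crank '[[0,0,0.5,0,0,0,0.2],[0,0,1,0,0,0,0.2],[0,0,1.5,0,0,0,0.2],[0,0,1.5,0,0,0,0.2]]'; python3 -m crank '[[0,0,0.3,0,0,0,0.2],[0,0,0.6,0,0,0,0.2],[0,0,0.9,0,0,0,0.2],[0,0,0.9,0,0,0,0.2]]';python3 - <<'E'
from h import *
go(.4524,-.1236,.06,13.6)
E
```

```text
time: 12.48
tool_pos: [0.4521, -0.1235, 0.0763]
tool_rot: [-3.141, 0.001, 0.235]
contact_force: [0.0, -0.1, -2.7]
opening: 0.0312
time: 12.98
tool_pos: [0.4521, -0.1235, 0.0675]
tool_rot: [-3.141, 0.0, 0.235]
contact_force: [-0.0, 1.1, -4.0]
opening: 0.0313
row [0.02 0.01 0.75] [-0.03  0.03 -0.13]  at [ 0.4521 -0.1235  0.0675] yaw 13.47
```

Already below the riding height of 0.072, so the keyway is over the key. Lower it home.

```bash
python3 -m crank '[[0,0,0.3,0,0,0,0.2],[0,0,0.6,0,0,0,0.2],[0,0,0.75,0,0,0,0.2],[0,0,0.8,0,0,0,0.2],[0,0,0.8,0,0,0,0.2]]';python3 - <<'E'
from h import *
go(.4524,-.1236,.06,13.6); print(robot.observe()["contact_force"])
E
```

```text
time: 13.6
tool_pos: [0.452, -0.1232, 0.0599]
tool_rot: [-3.141, 0.001, 0.235]
contact_force: [-1.9, 5.9, 0.4]
opening: 0.0313
row [ 0.03  0.05 -0.01] [-0.06  0.03 -0.13]  at [ 0.452  -0.1232  0.0599] yaw 13.47
[-1.8881146   5.89511227  0.35691016]
```

```bash
python3 -m crank '[[0,0,0,0,0,0,0.6],[0,0,0,0,0,0,0.6],[0,0,0,0,0,0,0.6],[0,0,-3,0,0,0,0.6],[0,0,-8,0,0,0,0.6]]'; python3 - <<'E'
from h import *
go(.41,-.17,.26,13.5)
E
```

```text
time: 14.22
tool_pos: [0.4515, -0.1235, 0.1396]
tool_rot: [-3.14, 0.003, 0.235]
contact_force: [1.0, -1.1, 0.3]
opening: 0.0548
row [ -5.15   3.53 -12.03] [-0.12  0.16 -0.03]  at [ 0.4515 -0.1235  0.1396] yaw 13.47
```

```bash
python3 -m crank '[[-5.1,4.5,-12,0,0,0,0.6],[-5.1,4.5,-12,0,0,0,0.6],[-5.1,4.5,-12,0,0,0,0.6],[-5.1,4.5,-12,0,0,0,0.6],[-5.1,4.5,-12,0,0,0,0.6]]'; python3 -m crank '[[0,0,0,0,0,0,0.6],[0,0,0,0,0,0,0.6]]'; python3 - <<'E'
from h import *
c=read_camera("wrist");crop(c,0,0,512,384,1.5,"w5.png")
np.savez("w5.npz",**{k:c[k] for k in c})
E
```

```text
time: 14.85
tool_pos: [0.4128, -0.1785, 0.2581]
tool_rot: [-3.139, 0.002, 0.236]
contact_force: [-0.7, -0.6, -1.4]
opening: 0.0552
time: 15.1
tool_pos: [0.4132, -0.1788, 0.2589]
tool_rot: [-3.14, 0.001, 0.236]
contact_force: [-0.3, -0.3, -0.4]
opening: 0.0551
```

View pics/w5.png

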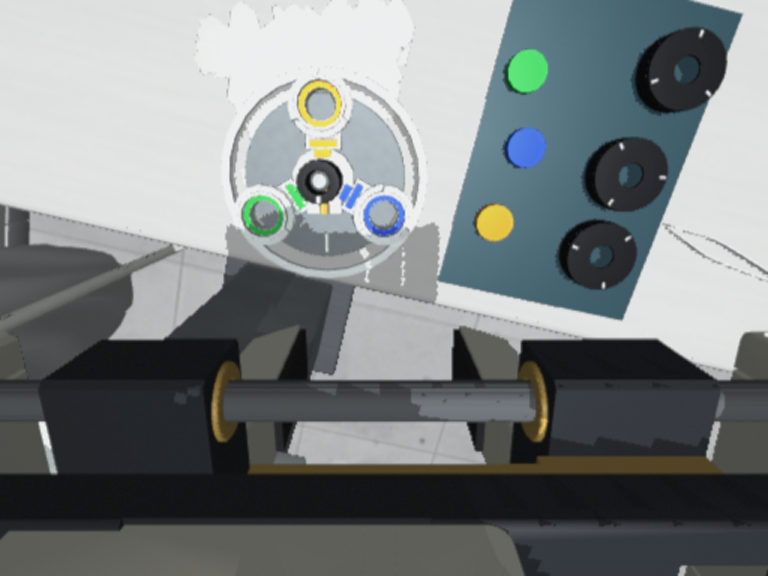

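One view covers everything. The wheel is on the stand with the key showing through the keyway. Glasses are at (527,71), (526,148) and (495,223), and rings at (682,69), (626,175) and (598,255). Now measure with colour masks and edges.

```bash
python3 - <<'E'
from h import *
c=np.load("w5.npz"); f=c["frame"]; hsv=cv2.cvtColor(f,cv2.COLOR_RGB2HSV)
def comps(lo,hi,mn=60):
    m=cv2.inRange(hsv,lo,hi); n,l,s,ce=cv2.connectedComponentsWithStats(m)
    return [(s[i,4],ce[i].round(1),tuple(s[i,:4])) for i in range(1,n) if s[i,4]>mn]
for nm,lo,hi in(("green",(50,100,60),(80,255,255)),("blue",(105,120,60),(130,255,255)),("amber",(15,120,80),(32,255,255))):
    for a,u,b in comps(lo,hi):
        if u[1]<225: print(nm,a,u,b,"z.010",ray(c,u,.010).round(4),"z.038",ray(c,u,.038).round(4))
crop(c,370,0,142,230,3.4,"w5b.png"); crop(c,140,40,150,150,5,"w5c.png")
E
```

```text
green 684 [350.9  47.2] (np.int32(337), np.int32(32), np.int32(29), np.int32(31)) z.010 [ 0.5699 -0.2602  0.01  ] z.038 [ 0.5638 -0.2531  0.038 ]
green 97 [197.1 130. ] (np.int32(191), np.int32(123), np.int32(13), np.int32(16)) z.010 [ 0.4328 -0.1017  0.01  ] z.038 [ 0.4367 -0.1061  0.038 ]
green 239 [173.7 143.6] (np.int32(162), np.int32(130), np.int32(27), np.int32(27)) z.010 [ 0.4089 -0.0756  0.01  ] z.038 [ 0.4144 -0.0819  0.038 ]
blue 602 [350.   98.1] (np.int32(336), np.int32(85), np.int32(28), np.int32(27)) z.010 [ 0.5149 -0.2776  0.01  ] z.038 [ 0.5128 -0.2692  0.038 ]
blue 67 [235.6 130.7] (np.int32(231), np.int32(123), np.int32(10), np.int32(16)) z.010 [ 0.4433 -0.1493  0.01  ] z.038 [ 0.4464 -0.1503  0.038 ]
blue 225 [255.8 144.2] (np.int32(243), np.int32(131), np.int32(26), np.int32(26)) z.010 [ 0.4327 -0.1782  0.01  ] z.038 [ 0.4365 -0.1771  0.038 ]
amber 281 [212.3  67.6] (np.int32(199), np.int32(54), np.int32(29), np.int32(30)) z.010 [ 0.5099 -0.1058  0.01  ] z.038 [ 0.5082 -0.1099  0.038 ]
amber 71 [215.   95.4] (np.int32(207), np.int32(93), np.int32(17), np.int32(5)) z.010 [ 0.4793 -0.1154  0.01  ] z.038 [ 0.4798 -0.1188  0.038 ]
amber 484 [329.1 147.9] (np.int32(317), np.int32(136), np.int32(25), np.int32(25)) z.010 [ 0.45   -0.2711  0.01  ] z.038 [ 0.4526 -0.2632  0.038 ]
```

View pics/w5b.png

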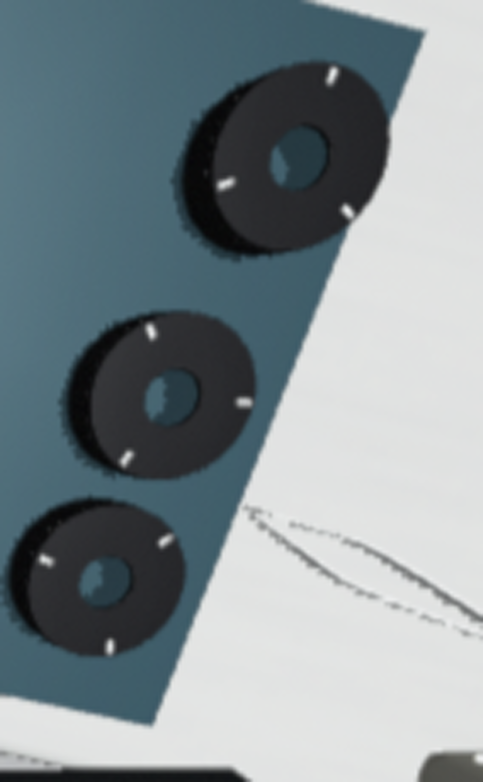

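View pics/w5c.png

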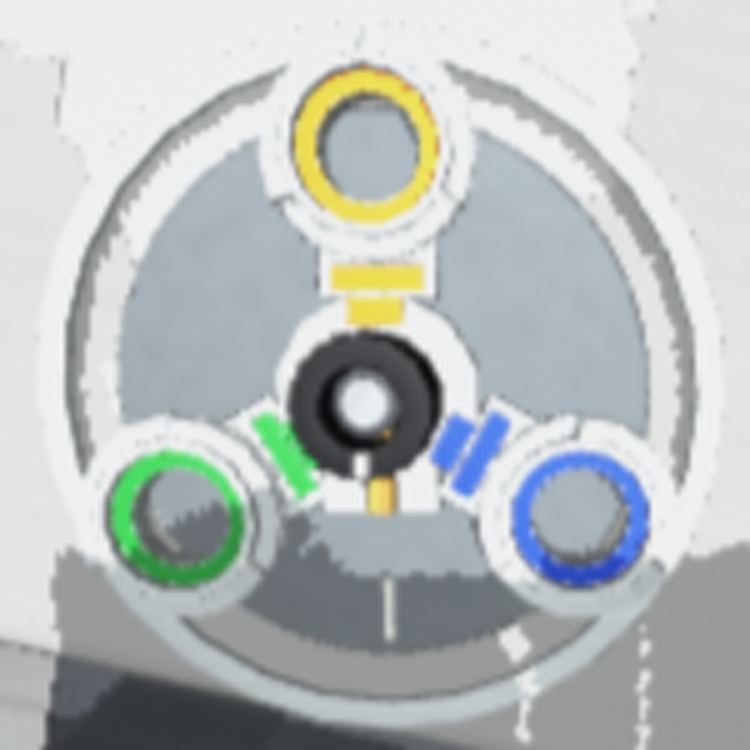

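```bash
python3 - <<'E'
from h import *
for fn in("w2.npz","w5.npz"):
    c=np.load(fn); hsv=cv2.cvtColor(c["frame"],cv2.COLOR_RGB2HSV)
    for nm,lo,hi in(("green",(50,100,60),(80,255,255)),("blue",(105,120,60),(130,255,255)),("amber",(12,120,80),(32,255,255))):
        m=cv2.inRange(hsv,lo,hi); n,l,s,ce=cv2.connectedComponentsWithStats(m)
        for i in range(1,n):
            if s[i,4]>400 and ce[i][1]<225: print(fn,nm,s[i,4],ray(c,ce[i],.008).round(4))
c=np.load("w5.npz")
f=lambda u:ray(c,np.array(u)/3.4+[370,0],.0205)
for n,ticks in(("r1",((333,75),(227,184),(347,211))),("r2",((151,331),(126,459),(244,402))),("r3",((47,560),(166,541),(110,647)))):
    P=np.array([f(t) for t in ticks]);C=P.mean(0);v=P-C
    print(n,C.round(4),np.linalg.norm(v,axis=1).round(4),(np.degrees(np.arctan2(v[:,1],v[:,0]))%120).round(1))
E
```

```text
w2.npz green 955 [ 0.5928 -0.2823  0.008 ]
w2.npz blue 891 [ 0.5148 -0.2776  0.008 ]
w2.npz amber 673 [ 0.45   -0.2715  0.008 ]
w5.npz green 684 [ 0.5704 -0.2607  0.008 ]
w5.npz blue 602 [ 0.515  -0.2781  0.008 ]
w5.npz amber 485 [ 0.4499 -0.2716  0.008 ]
r1 [ 0.5972 -0.3773  0.0205] [0.0256 0.0252 0.0249] [1.1 2.5 1.1]
r2 [ 0.5131 -0.3655  0.0205] [0.0257 0.0257 0.0254] [39.9 40.7 40.4]
r3 [ 0.4436 -0.3674  0.0205] [0.0254 0.0253 0.0254] [83.  83.1 83.3]
```

Green was already knocked aside: it is now at (0.570, -0.261), against (0.593, -0.282) earlier. Amber and blue agree within 0.5 mm across views. I'll take amber first.

```bash
python3 - <<'E'
from h import *
go(.450,-.2716,.07,13.5)
E
```

```text
row [ 1.42  9.89 18.9 ] [-0.06  0.05  0.01]  at [ 0.4133 -0.179   0.2591] yaw 13.51
```

```bash
python3 -m crank '[[1.4,9.9,18.9,0,0,0,0.6],[1.4,9.9,18.9,0,0,0,0.6],[1.4,9.9,18.9,0,0,0,0.6],[1.4,9.9,18.9,0,0,0,0.6],[1.4,9.9,18.9,0,0,0,0.6]]'; python3 -m crank '[[0,0,0,0,0,0,0.6],[0,0,0,0,0,0,0.6],[0,0,0,0,0,0,0.6]]'; python3 - <<'E'
from h import *
go(.450,-.2716,.0235,13.5)
E
```

```text
time: 15.78
tool_pos: [0.4491, -0.272, 0.0687]
tool_rot: [-3.138, 0.003, 0.234]
contact_force: [0.7, -0.8, -0.5]
opening: 0.0549
time: 16.15
tool_pos: [0.4504, -0.2722, 0.072]
tool_rot: [3.14, -0.001, 0.236]
contact_force: [0.4, -0.5, -0.0]
opening: 0.055
row [-0.03 -0.08  4.85] [ 0.09 -0.07  0.01]  at [ 0.4504 -0.2722  0.072 ] yaw 13.51
```

```bash
python3 -m crank '[[0,-0.05,1.5,0,0,0,0.6],[0,-0.05,3,0,0,0,0.6],[0,-0.05,4.4,0,0,0,0.6],[0,-0.05,4.75,0,0,0,0.6],[0,-0.05,4.75,0,0,0,0.6]]'; python3 -m crank '[[0,0,0,0,0,0,0.6],[0,0,0,0,0,0,0.6]]'; python3 - <<'E'
from h import *
go(.450,-.2716,.0235,13.5)
E
```

```text
time: 16.77
tool_pos: [0.4497, -0.2718, 0.0228]
tool_rot: [-3.141, 0.0, 0.235]
contact_force: [0.4, 0.5, -0.5]
opening: 0.055
time: 17.02
tool_pos: [0.45, -0.272, 0.0237]
tool_rot: [3.141, -0.001, 0.235]
contact_force: [0.5, -0.3, -0.0]
opening: 0.0552
row [ 0.01 -0.04  0.02] [ 0.04 -0.03 -0.02]  at [ 0.45   -0.272   0.0237] yaw 13.48
```

```bash
python3 -m crank '[[0,0,0,0,0,0,0.2],[0,0,0,0,0,0,0.2],[0,0,0,0,0,0,0.2],[0,0,0,0,0,0,0.2],[0,0,0,0,0,0,0.2]]' 20; python3 -m crank '[[0,0,0,0,0,0,0.2],[0,0,-2,0,0,0,0.2],[0,0,-6,0,0,0,0.2],[0,0,-7,0,0,0,0.2]]'; python3 - <<'E'
from h import *
go(.5078,-.1102,.095,13.5)
E
```

```text
time: 17.65
tool_pos: [0.4499, -0.2719, 0.0234]
tool_rot: [3.142, -0.0, 0.235]
contact_force: [-0.3, -0.4, 1.5]
opening: 0.0305
time: 18.15
tool_pos: [0.4508, -0.2726, 0.0953]
tool_rot: [3.139, -0.002, 0.235]
contact_force: [0.6, -0.2, -0.7]
opening: 0.0308
row [ 9.330e+00 -1.446e+01  1.000e-02] [ 0.17 -0.14 -0.02]  at [ 0.4508 -0.2726  0.0953] yaw 13.48
```

```bash
python3 -m crank '[[3,-5,0,0,0,0,0.2],[6.3,-10,0,0,0,0,0.2],[9.3,-14.4,0,0,0,0,0.2],[9.3,-14.4,0,0,0,0,0.2],[9.3,-14.4,0,0,0,0,0.2]]'; python3 -m crank '[[0,0,0,0,0,0,0.2],[0,0,0,0,0,0,0.2],[0,0,0,0,0,0,0.2]]'; python3 - <<'E'
from h import *
go(.5078,-.1102,.065,13.5)
c=read_camera("wrist");crop(c,120,140,260,200,3,"w6.png")
E
```

```text
time: 18.77
tool_pos: [0.5063, -0.1102, 0.0927]
tool_rot: [-3.141, 0.001, 0.236]
contact_force: [0.8, 0.4, -0.3]
opening: 0.0307
time: 19.15
tool_pos: [0.5065, -0.1109, 0.0933]
tool_rot: [-3.142, -0.0, 0.234]
contact_force: [0.3, 0.3, 0.2]
opening: 0.031
row [ 0.14 -0.04  2.83] [-0.  -0.  -0.1]  at [ 0.5065 -0.1109  0.0933] yaw 13.4
```

View pics/w6.png

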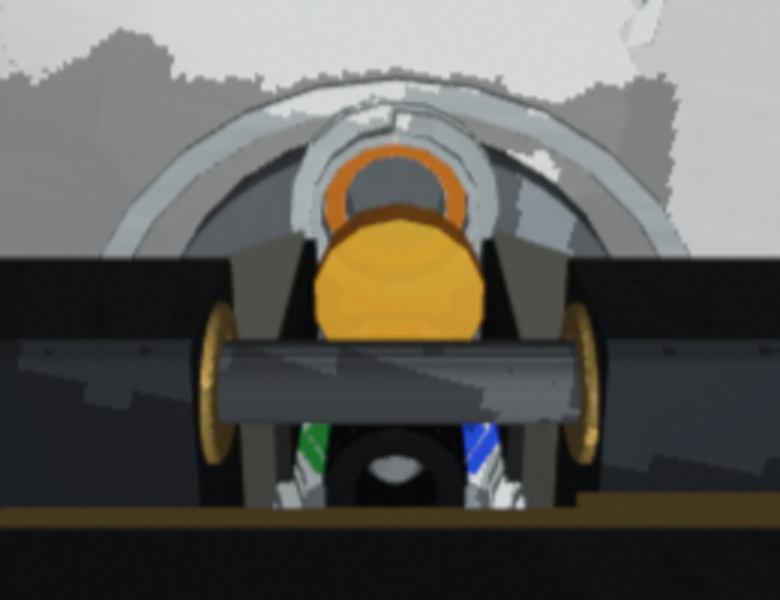

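```bash
python3 - <<'E'
from h import *
c=read_camera("wrist"); p,R=tool(); zt=p[2]-.0134
f=lambda u,z:R.inv().apply(ray(c,np.array(u)/3+[120,140],z)-p)*1000
print("glass top",f((400,219),zt),"L",f((315,297),zt),"R",f((485,297),zt))
print("cell top",f((395,146),.038),"L",f((323,205),.038),"R",f((467,205),.038))
go(.5078,-.1102,.065,13.5)
E
```

```text
glass top [15.82141563  1.11332185 13.40078844] L [  0.5456525  -14.50257946  13.400901  ] R [ 0.52873679 16.70674032 13.39902472]
cell top [1.70464967e+01 3.74400920e-02 5.53196921e+01] L [  3.07472599 -16.35876314  55.31992207] R [ 3.05142039 16.37097484 55.31795407]
row [ 0.13 -0.    2.83] [-0.   -0.   -0.07]  at [ 0.5066 -0.1105  0.0933] yaw 13.43
```

```bash
python3 -m crank '[[0.08,-0.1,1.5,0,0,0,0.2],[0.08,-0.1,2.5,0,0,0,0.2],[0.08,-0.1,2.8,0,0,0,0.2],[0.08,-0.1,2.8,0,0,0,0.2],[0.08,-0.1,2.8,0,0,0,0.2]]'; python3 - <<'E'
from h import *
go(.5078,-.1102,.0590,13.5)
c=read_camera("wrist");crop(c,120,140,260,200,3,"w7.png")
E
```

```text
time: 19.88
tool_pos: [0.5075, -0.109, 0.0655]
tool_rot: [3.141, -0.0, 0.235]
contact_force: [0.1, -0.2, 0.1]
opening: 0.0304
row [0.01 0.12 0.65] [ 0.01 -0.03 -0.02]  at [ 0.5075 -0.109   0.0655] yaw 13.48
```

View pics/w7.png

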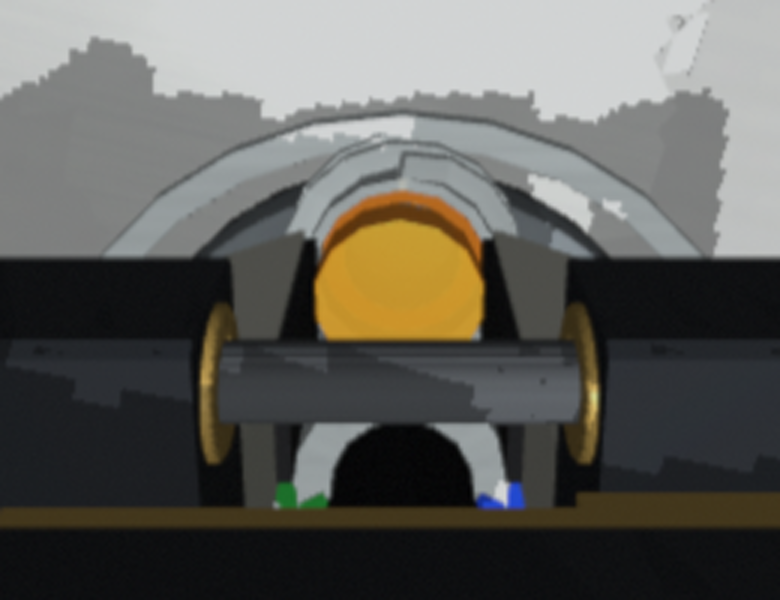

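```bash
python3 -m crank '[[0,0,0.2,0,0,0,0.2],[0,0,0.4,0,0,0,0.2],[0,0,0.6,0,0,0,0.2],[0,0,0.65,0,0,0,0.2],[0,0,0.65,0,0,0,0.2]]'; python3 - <<'E'
from h import *
go(.5078,-.1102,.0590,13.5)
print(robot.observe()["contact_force"])
E
```

```text
time: 20.55
tool_pos: [0.5073, -0.109, 0.0588]
tool_rot: [-3.141, -0.0, 0.235]
contact_force: [0.2, -0.0, -0.7]
opening: 0.0309
row [ 0.02  0.13 -0.02] [-0.01 -0.   -0.03]  at [ 0.5073 -0.109   0.0588] yaw 13.47
[ 0.19607096 -0.01098282 -0.68205433]
```

```bash
python3 -m crank '[[0,0,0,0,0,0,0.55],[0,0,0,0,0,0,0.55],[0,0,0,0,0,0,0.55],[0,0,-3,0,0,0,0.55],[0,0,-8,0,0,0,0.55]]'; python3 - <<'E'
from h import *
go(.44,-.20,.23,13.5)
E
```

```text
time: 21.18
tool_pos: [0.5062, -0.1086, 0.1383]
tool_rot: [-3.139, 0.003, 0.235]
contact_force: [0.5, 0.3, -0.2]
opening: 0.0504
row [-8.59  7.32 -9.16] [-0.14  0.2  -0.03]  at [ 0.5062 -0.1086  0.1383] yaw 13.47
```

```bash
python3 -m crank '[[-8.6,7.3,-9.2,0,0,0,0.6],[-8.6,7.3,-9.2,0,0,0,0.6],[-8.6,7.3,-9.2,0,0,0,0.6],[-8.6,7.3,-9.2,0,0,0,0.6],[-8.6,7.3,-9.2,0,0,0,0.6]]'; python3 -m crank '[[0,0,0,0,0,0,0.6],[0,0,0,0,0,0,0.6]]'; cat >> h.py <<'E'
def glasses(c):
    hsv=cv2.cvtColor(c["frame"],cv2.COLOR_RGB2HSV)
    for nm,lo,hi in(("green",(50,100,60),(80,255,255)),("blue",(105,120,60),(130,255,255)),("amber",(12,120,80),(32,255,255))):
        m=cv2.inRange(hsv,lo,hi); n,l,s,ce=cv2.connectedComponentsWithStats(m)
        for i in range(1,n):
            if s[i,4]>250 and ce[i][1]<225: print(nm,s[i,4],ce[i].round(1),"z8",ray(c,ce[i],.008).round(4),"z40",ray(c,ce[i],.040).round(4))
E
python3 - <<'E'
from h import *
c=read_camera("wrist");crop(c,0,0,512,384,1.5,"w8.png");glasses(c)
np.savez("w8.npz",**{k:c[k] for k in c})
go(.515,-.278,.06,133.5)
E
```

```text
time: 21.8
tool_pos: [0.4406, -0.1989, 0.2294]
tool_rot: [-3.139, 0.001, 0.236]
contact_force: [0.4, 0.2, 0.3]
opening: 0.0554
time: 22.05
tool_pos: [0.4408, -0.1992, 0.23]
tool_rot: [-3.14, 0.001, 0.236]
contact_force: [-0.1, -0.5, -0.1]
opening: 0.055
green 744 [333.6  64.3] z8 [ 0.5706 -0.2607  0.008 ] z40 [ 0.5655 -0.2537  0.04  ]
blue 661 [333.5 117.8] z8 [ 0.515  -0.2783  0.008 ] z40 [ 0.5149 -0.2698  0.04  ]
blue 263 [232.2 167.4] z8 [ 0.4298 -0.1762  0.008 ] z40 [ 0.4372 -0.1768  0.04  ]
amber 793 [184.3  88.2] z8 [ 0.5069 -0.1035  0.008 ] z40 [ 0.5075 -0.1105  0.04  ]
row [ 5.39  9.4  17.  ] [-8.0000e-02 -4.0000e-02 -1.1996e+02]  at [ 0.4408 -0.1994  0.2301] yaw 13.54
```

View pics/w8.png

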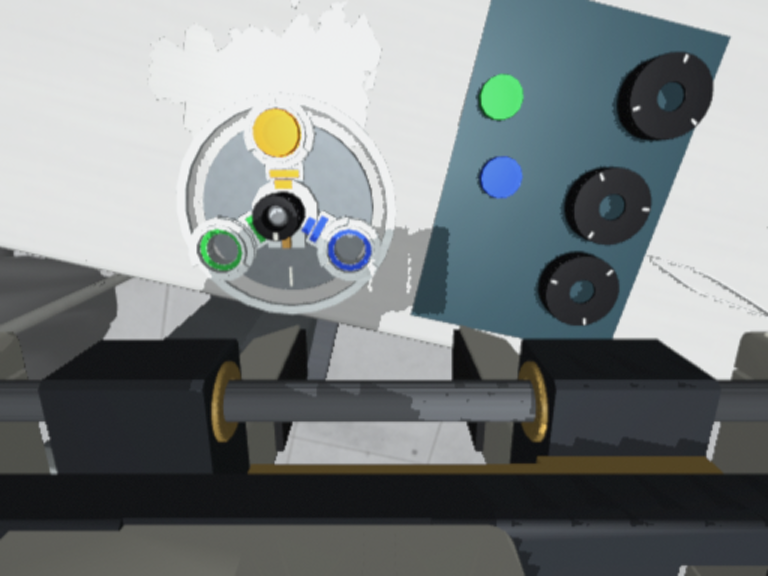

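Amber is seated. The camera shows a lateral bias of about 1.1 mm, which I now correct for. Blue is next, with yaw 43.5 to clear the hub.

```bash
python3 - <<'E'
from h import *
go(.5147,-.2771,.07,43.5)
E
```

```text
row [ 5.38  9.3  16.  ] [ -0.07   0.03 -29.96]  at [ 0.4408 -0.1994  0.2301] yaw 13.54
```

```bash
python3 -m crank '[[5.4,9.3,16,0,0,-30,0.6],[5.4,9.3,16,0,0,-30,0.6],[5.4,9.3,16,0,0,-30,0.6],[5.4,9.3,16,0,0,-30,0.6],[5.4,9.3,16,0,0,-30,0.6]]'; python3 -m crank '[[0,0,0,0,0,0,0.6],[0,0,0,0,0,0,0.6],[0,0,0,0,0,0,0.6]]'; python3 - <<'E'
from h import *
go(.5147,-.2771,.0235,43.5)
E
```

```text
time: 22.72
tool_pos: [0.5148, -0.2775, 0.0711]
tool_rot: [-3.141, -0.0, 0.757]
contact_force: [0.2, 0.3, 1.0]
opening: 0.0554
time: 23.1
tool_pos: [0.5151, -0.2778, 0.0723]
tool_rot: [3.139, -0.001, 0.759]
contact_force: [0.3, 0.2, 0.5]
opening: 0.055
row [ 0.02 -0.09  4.88] [ 0.13 -0.03 -0.02]  at [ 0.5151 -0.2778  0.0723] yaw 43.48
```

```bash
python3 -m crank '[[0,-0.05,1.5,0,0,0,0.6],[0,-0.05,3,0,0,0,0.6],[0,-0.05,4.4,0,0,0,0.6],[0,-0.05,4.75,0,0,0,0.6],[0,-0.05,4.75,0,0,0,0.6]]'; python3 -m crank '[[0,0,0.03,0,0,0,0.6],[0,0,0.03,0,0,0,0.2],[0,0,0.03,0,0,0,0.2],[0,0,0.03,0,0,0,0.2],[0,0,0.03,0,0,0,0.2]]' 20;  python3 -m crank '[[0,0,0,0,0,0,0.2],[0,0,0,0,0,0,0.2]]'; python3 - <<'E'
from h import *
go(.5147,-.2771,.0235,43.5)
E
```

```text
time: 23.72
tool_pos: [0.5144, -0.2774, 0.0228]
tool_rot: [-3.141, 0.0, 0.759]
contact_force: [-0.7, -0.4, -0.3]
opening: 0.0552
time: 24.35
tool_pos: [0.5146, -0.2776, 0.0232]
tool_rot: [3.141, -0.0, 0.759]
contact_force: [-0.6, -0.2, 1.3]
opening: 0.0311
time: 24.6
tool_pos: [0.5146, -0.2775, 0.0232]
tool_rot: [3.141, -0.0, 0.759]
contact_force: [-0.6, 0.3, 3.5]
opening: 0.0307
row [ 0.04 -0.02 -0.03] [ 0.01 -0.01 -0.02]  at [ 0.5146 -0.2775  0.0232] yaw 43.48
```

```bash
python3 -m crank '[[0,0,-2,0,0,0,0.2],[0,0,-6,0,0,0,0.2],[0,0,-7.2,0,0,0,0.2],[0,0,-7.2,0,0,0,0.2]]'; python3 - <<'E'
from h import *
go(.4366,-.1762,.095,43.5)
E
```

```text
time: 25.1
tool_pos: [0.5146, -0.2776, 0.0953]
tool_rot: [3.141, -0.0, 0.759]
contact_force: [-0.3, 0.1, 0.4]
opening: 0.0305
row [ 1.310e+00 -1.273e+01  1.000e-02] [ 0.06 -0.02 -0.03]  at [ 0.5146 -0.2776  0.0953] yaw 43.47
```

```bash
python3 -m crank '[[0.4,-4,0,0,0,0,0.2],[0.8,-8.5,0,0,0,0,0.2],[1.3,-12.7,0,0,0,0,0.2],[1.3,-12.7,0,0,0,0,0.2],[1.3,-12.7,0,0,0,0,0.2]]'; python3 -m crank '[[0,0,0,0,0,0,0.2],[0,0,0,0,0,0,0.2],[0,0,0,0,0,0,0.2]]'; python3 - <<'E'
from h import *
go(.4366,-.1762,.065,43.5)
E
```

```text
time: 25.72
tool_pos: [0.4369, -0.1768, 0.0944]
tool_rot: [-3.142, 0.0, 0.759]
contact_force: [0.2, 0.7, -0.8]
opening: 0.0308
time: 26.1
tool_pos: [0.4367, -0.1767, 0.0948]
tool_rot: [-3.141, -0.0, 0.758]
contact_force: [0.4, -0.4, 0.3]
opening: 0.0304
row [ 0.03 -0.04  2.98] [-0.01 -0.   -0.05]  at [ 0.4367 -0.1767  0.0948] yaw 43.45
```

```bash
python3 -m crank '[[0.03,-0.04,1.5,0,0,0,0.2],[0.03,-0.04,2.5,0,0,0,0.2],[0.03,-0.04,2.9,0,0,0,0.2],[0.03,-0.04,2.9,0,0,0,0.2],[0.03,-0.04,2.9,0,0,0,0.2]]'; python3 - <<'E'
from h import *
go(.4366,-.1762,.0590,43.5)
c=read_camera("wrist");crop(c,120,140,260,200,3,"w9.png")
E
```

```text
time: 26.72
tool_pos: [0.4367, -0.176, 0.0663]
tool_rot: [3.141, -0.0, 0.759]
contact_force: [0.0, 0.6, -0.3]
opening: 0.0309
row [-0.02  0.    0.73] [ 0.03 -0.01 -0.02]  at [ 0.4367 -0.176   0.0663] yaw 43.48
```

View pics/w9.png

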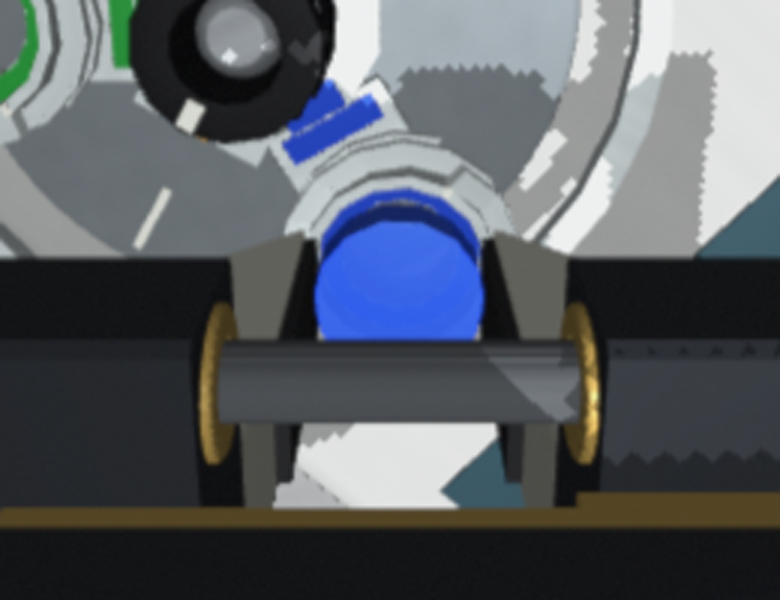

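```bash
python3 -m crank '[[0,0,0.2,0,0,0,0.2],[0,0,0.4,0,0,0,0.2],[0,0,0.6,0,0,0,0.2],[0,0,0.73,0,0,0,0.2],[0,0,0.73,0,0,0,0.2]]'; python3 - <<'E'
from h import *
go(.4366,-.1762,.0590,43.5)
print(robot.observe()["contact_force"])
E
```

```text
time: 27.4
tool_pos: [0.4364, -0.1759, 0.0586]
tool_rot: [-3.141, 0.0, 0.759]
contact_force: [0.6, -0.3, -0.5]
opening: 0.0305
row [-0.01  0.04 -0.04] [-0.02  0.   -0.02]  at [ 0.4364 -0.1759  0.0586] yaw 43.48
[ 0.59192236 -0.25713171 -0.513498  ]
```

```bash
python3 -m crank '[[0,0,0,0,0,0,0.5],[0,0,0,0,0,0,0.5],[0,0,0,0,0,0,0.5],[0,0,-3,0,0,0,0.5],[0,0,-8,0,0,0,0.5]]'; python3 - <<'E'
from h import *
go(.44,-.20,.23,13.5)
E
```

```text
time: 28.02
tool_pos: [0.4355, -0.1754, 0.1384]
tool_rot: [-3.138, 0.001, 0.759]
contact_force: [0.8, -1.0, -0.8]
opening: 0.0459
row [-1.38  2.06 -9.16] [-0.2   0.11 29.97]  at [ 0.4355 -0.1754  0.1384] yaw 43.47
```

```bash
python3 -m crank '[[-1.4,2.1,-9.2,0,0,30,0.6],[-1.4,2.1,-9.2,0,0,30,0.6],[-1.4,2.1,-9.2,0,0,30,0.6],[-1.4,2.1,-9.2,0,0,30,0.6],[-1.4,2.1,-9.2,0,0,30,0.6]]'; python3 -m crank '[[0,0,0,0,0,0,0.6],[0,0,0,0,0,0,0.6]]'; 
python3 - <<'E'
from h import *
c=read_camera("wrist");crop(c,0,0,512,384,1.5,"w10.png");glasses(c)
np.savez("w10.npz",**{k:c[k] for k in c})
go(.5702,-.2596,.07,-16.5)
E
```

```text
time: 28.65
tool_pos: [0.4404, -0.2005, 0.2302]
tool_rot: [-3.141, 0.001, 0.238]
contact_force: [0.3, 0.8, -0.2]
opening: 0.0552
time: 28.9
tool_pos: [0.4407, -0.2007, 0.2304]
tool_rot: [-3.141, 0.0, 0.236]
contact_force: [0.6, 0.1, -0.1]
opening: 0.055
green 742 [332.2  64.2] z8 [ 0.5705 -0.2608  0.008 ] z40 [ 0.5654 -0.254   0.04  ]
blue 635 [230.9 166.8] z8 [ 0.4301 -0.1761  0.008 ] z40 [ 0.4375 -0.1768  0.04  ]
amber 795 [182.9  87.8] z8 [ 0.507  -0.1034  0.008 ] z40 [ 0.5076 -0.1105  0.04  ]
row [11.22  8.76 16.04] [-2.000e-02  3.000e-02  3.002e+01]  at [ 0.4407 -0.2007  0.2304] yaw 13.52
```

View pics/w10.png

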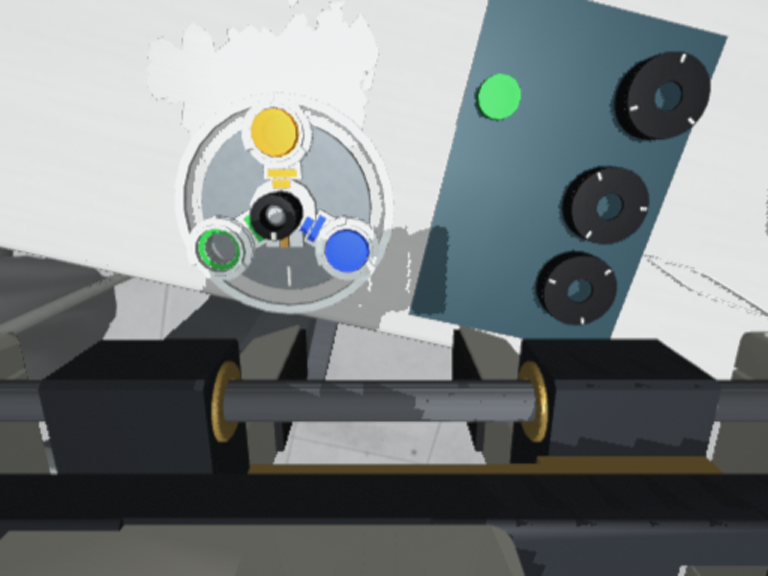

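```bash
python3 -m crank '[[14.4,2.8,16,0,0,0,0.6],[14.4,2.8,16,0,0,0,0.6],[14.4,2.8,16,0,0,0,0.6],[14.4,2.8,16,0,0,0,0.6],[14.4,2.8,16,0,0,0,0.6]]'; python3 -m crank '[[0,0,0,0,0,0,0.6],[0,0,0,0,0,0,0.6],[0,0,0,0,0,0,0.6]]'; python3 - <<'E'
from h import *
go(.5702,-.2597,.0235,13.5)
c=read_camera("side"); crop(c,200,150,170,170,3.5,"side10.png")
E
```

```text
time: 29.58
tool_pos: [0.587, -0.1936, 0.0681]
tool_rot: [-3.139, 0.003, 0.237]
contact_force: [0.2, 0.0, 1.0]
opening: 0.055
time: 29.95
tool_pos: [0.5873, -0.1948, 0.0721]
tool_rot: [3.14, -0.002, 0.235]
contact_force: [-0.9, 0.8, 0.7]
opening: 0.0553
row [-3.18  5.9   4.86] [ 0.06 -0.09 -0.05]  at [ 0.5873 -0.1948  0.0721] yaw 13.45
```

View pics/side10.png

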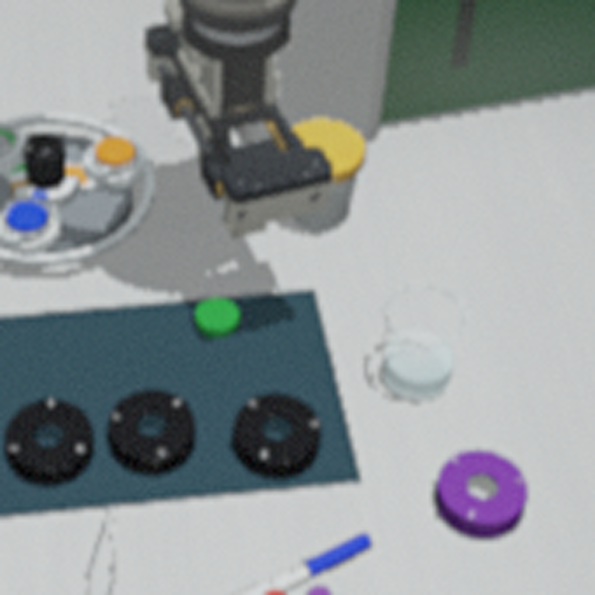

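I typed a wrong shift for that move. The tool ended at (0.587, -0.195), clear above the cup, and touched nothing. Correcting at this height.

```bash
python3 -m crank '[[-3.2,5.9,0,0,0,0,0.6],[-3.2,5.9,0,0,0,0,0.6],[-3.2,5.9,0,0,0,0,0.6],[-3.2,5.9,0,0,0,0,0.6]]'; python3 - <<'E'
from h import *
go(.5702,-.2597,.0235,13.5)
E
```

```text
time: 30.5
tool_pos: [0.5701, -0.2583, 0.0708]
tool_rot: [-3.141, -0.0, 0.236]
contact_force: [-0.8, 0.3, -1.0]
opening: 0.0553
row [-0.02  0.14  4.73] [-0.02 -0.01  0.02]  at [ 0.5701 -0.2583  0.0708] yaw 13.52
```

```bash
python3 -m crank '[[0,0.05,1.5,0,0,0,0.6],[0,0.05,3,0,0,0,0.6],[0,0.05,4.4,0,0,0,0.6],[0,0.05,4.7,0,0,0,0.6],[0,0.05,4.7,0,0,0,0.6]]'; python3 -m crank '[[0,0,0.03,0,0,0,0.6],[0,0,0.03,0,0,0,0.2],[0,0,0.03,0,0,0,0.2],[0,0,0.03,0,0,0,0.2],[0,0,0.03,0,0,0,0.2]]' 20;  python3 -m crank '[[0,0,0,0,0,0,0.2],[0,0,0,0,0,0,0.2]]'; python3 - <<'E'
from h import *
go(.5702,-.2597,.0235,13.5)
E
```

```text
time: 31.12
tool_pos: [0.57, -0.2597, 0.0233]
tool_rot: [-3.141, 0.0, 0.235]
contact_force: [-1.2, -0.0, -0.5]
opening: 0.055
time: 31.75
tool_pos: [0.5702, -0.2598, 0.0236]
tool_rot: [3.141, -0.0, 0.235]
contact_force: [-0.6, -0.1, 1.2]
opening: 0.0311
time: 32.0
tool_pos: [0.5702, -0.2598, 0.0236]
tool_rot: [3.141, -0.0, 0.235]
contact_force: [-1.0, 0.5, 2.7]
opening: 0.031
row [ 0.01 -0.01  0.01] [ 0.01 -0.02 -0.03]  at [ 0.5702 -0.2598  0.0236] yaw 13.47
```

Gripped. Lift, then carry to green at (0.4143, -0.0817).

```bash
python3 -m crank '[[0,0,-2,0,0,0,0.2],[0,0,-6,0,0,0,0.2],[0,0,-7.2,0,0,0,0.2],[0,0,-7.2,0,0,0,0.2]]'; python3 - <<'E'
from h import *
go(.4143,-.0816,.095,-16.5)
E
```

```text
time: 32.5
tool_pos: [0.5702, -0.2598, 0.0957]
tool_rot: [3.141, -0.001, 0.235]
contact_force: [0.2, -0.1, -1.2]
opening: 0.0311
row [-11.01 -20.97   0.05] [ 0.03 -0.06 29.97]  at [ 0.5702 -0.2598  0.0957] yaw 13.47
```

```bash
python3 -m crank '[[-2,-4,-0.8,0,0,8,0.2],[-4.5,-9,-0.8,0,0,16,0.2],[-7,-13.5,-0.8,0,0,24,0.2],[-9.5,-18,-0.5,0,0,30,0.2],[-11,-21,-0.3,0,0,30,0.2]]'; python3 -m crank '[[0,0,0,0,0,0,0.2],[0,0,0,0,0,0,0.2],[0,0,0,0,0,0,0.2]]'; python3 - <<'E'
from h import *
go(.4143,-.0816,.065,-16.5)
E
```

```text
time: 33.12
tool_pos: [0.4112, -0.0792, 0.097]
tool_rot: [-3.141, 0.004, -0.289]
contact_force: [1.8, -0.4, 1.2]
opening: 0.0305
time: 33.5
tool_pos: [0.4148, -0.0819, 0.0981]
tool_rot: [-3.142, -0.0, -0.289]
contact_force: [-0.8, 1.2, -0.4]
opening: 0.0306
row [-0.06 -0.01  3.31] [-0.   -0.01 -0.06]  at [ 0.4148 -0.0819  0.0981] yaw -16.56
```

```bash
python3 -m crank '[[-0.04,0,1.5,0,0,0,0.2],[-0.04,0,2.8,0,0,0,0.2],[-0.04,0,3.3,0,0,0,0.2],[-0.04,0,3.3,0,0,0,0.2],[-0.04,0,3.3,0,0,0,0.2]]'; python3 - <<'E'
from h import *
go(.4143,-.0816,.059,-16.5)
c=read_camera("wrist");crop(c,120,140,260,200,3,"w11.png")
E
```

```text
time: 34.12
tool_pos: [0.414, -0.0812, 0.0657]
tool_rot: [-3.142, -0.001, -0.288]
contact_force: [-0.2, 0.5, -1.4]
opening: 0.031
row [0.04 0.03 0.67] [-0.   -0.03 -0.03]  at [ 0.414  -0.0812  0.0657] yaw -16.53
```

View pics/w11.png

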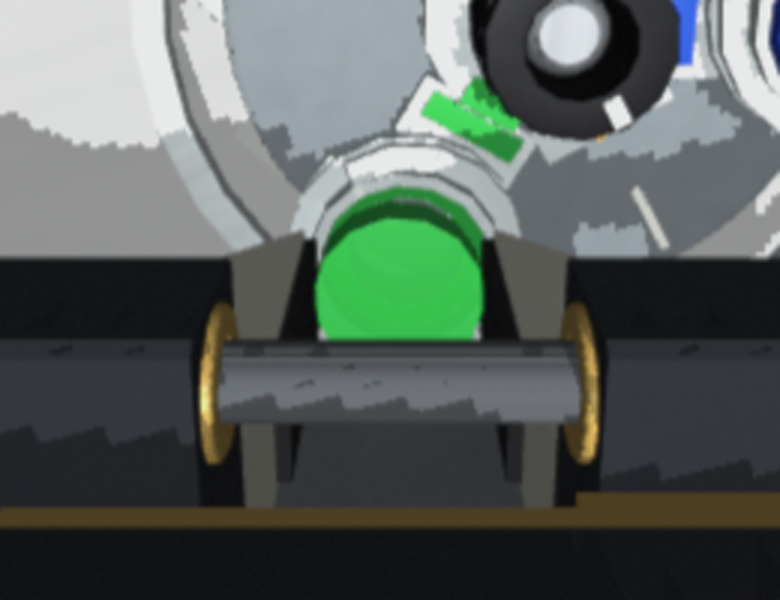

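```bash
python3 -m crank '[[0.06,0.04,0.2,0,0,0,0.2],[0.06,0.04,0.4,0,0,0,0.2],[0.06,0.04,0.6,0,0,0,0.2],[0.06,0.04,0.7,0,0,0,0.2],[0.06,0.04,0.7,0,0,0,0.2]]'; python3 - <<'E'
from h import *
go(.4143,-.0816,.059,-16.5)
print(robot.observe()["contact_force"])
E
```

```text
time: 34.8
tool_pos: [0.4141, -0.0816, 0.0583]
tool_rot: [-3.141, 0.0, -0.288]
contact_force: [-0.1, -0.5, -0.3]
opening: 0.031
row [ 0.01 -0.   -0.07] [-0.01  0.02 -0.02]  at [ 0.4141 -0.0816  0.0583] yaw -16.52
[-0.0562783  -0.50019066 -0.3095588 ]
```

```bash
python3 -m crank '[[0,0,0,0,0,0,0.5],[0,0,0,0,0,0,0.5],[0,0,0,0,0,0,0.5],[0,0,-3,0,0,0,0.5],[0,0,-8,0,0,0,0.5]]'; python3 - <<'E'
from h import *
go(.44,-.24,.23,13.5)
E
```

```text
time: 35.42
tool_pos: [0.4132, -0.0813, 0.1383]
tool_rot: [-3.141, 0.004, -0.289]
contact_force: [1.0, -0.4, 0.6]
opening: 0.0459
row [ 7.05 14.45 -9.21] [ -0.09   0.22 -30.03]  at [ 0.4132 -0.0813  0.1383] yaw -16.53
```

```bash
python3 -m crank '[[7,14.4,-9.2,0,0,-30,0.95],[7,14.4,-9.2,0,0,-30,0.95],[7,14.4,-9.2,0,0,-30,0.95],[7,14.4,-9.2,0,0,-30,0.95],[7,14.4,-9.2,0,0,-30,0.95]]'; python3 -m crank '[[0,0,0,0,0,0,0.95],[0,0,0,0,0,0,0.95]]'; 
python3 - <<'E'
from h import *
c=read_camera("wrist");crop(c,0,0,512,384,1.5,"w12.png");glasses(c)
np.savez("w12.npz",**{k:c[k] for k in c})
crop(c,330,20,160,200,4,"w12b.png")
E
```

```text
time: 36.05
tool_pos: [0.4398, -0.239, 0.2297]
tool_rot: [-3.14, 0.001, 0.233]
contact_force: [-0.1, 0.4, -0.7]
opening: 0.0861
time: 36.3
tool_pos: [0.4401, -0.2384, 0.2298]
tool_rot: [-3.14, 0.001, 0.236]
contact_force: [0.2, -1.0, 0.5]
opening: 0.0871
green 658 [110.  158.4] z8 [ 0.4055 -0.0691  0.008 ] z40 [ 0.415  -0.0827  0.04  ]
blue 570 [496.8  53.2] z8 [ 0.6226 -0.4708  0.008 ] z40 [ 0.6129 -0.4487  0.04  ]
blue 658 [197.9 158.6] z8 [ 0.4301 -0.1726  0.008 ] z40 [ 0.4375 -0.177   0.04  ]
amber 820 [146.8  78.2] z8 [ 0.5071 -0.0997  0.008 ] z40 [ 0.5076 -0.1106  0.04  ]
```

View pics/w12.png

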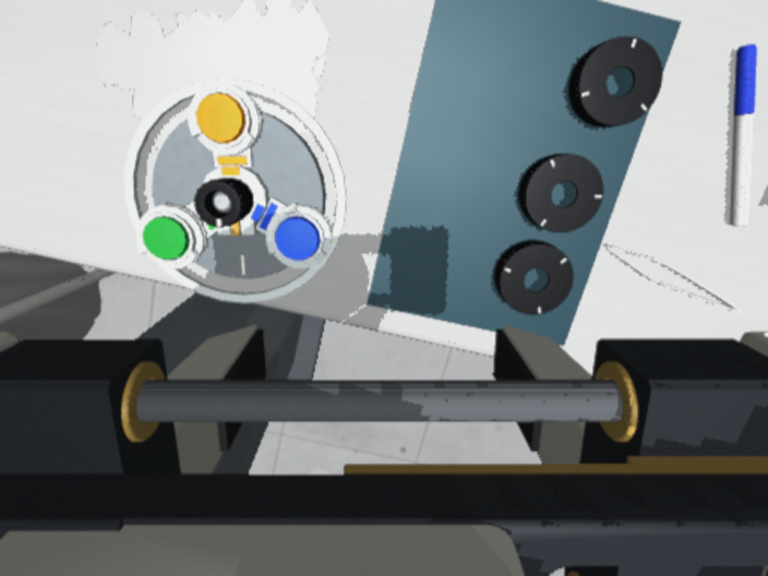

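View pics/w12b.png

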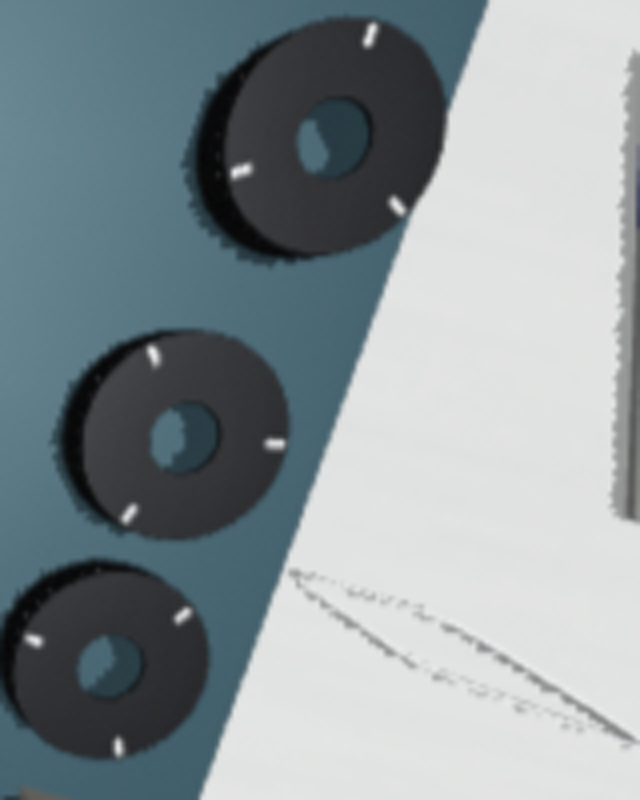

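All three glasses are seated and flush. Now measure the rings again in this view.

```bash
cat >> h.py <<'E'
def rings(c,off,s,lst,z=.0205):
    for n,ticks in lst:
        P=np.array([ray(c,np.array(t)/s+off,z) for t in ticks]);C=P.mean(0);v=P-C
        print(n,C.round(4),np.linalg.norm(v,axis=1).round(4),(np.degrees(np.arctan2(v[:,1],v[:,0]))%120).round(1))
E
python3 - <<'E'
from h import *
c=np.load("w12.npz")
rings(c,[330,20],4,[("r1",((370,36),(241,171),(397,206))),("r2",((153,356),(129,514),(275,444))),("r3",((34,640),(183,616),(118,747)))])
go(.4433,-.3663,.08,1)
E
```

```text
r1 [ 0.597  -0.3773  0.0205] [0.0253 0.0255 0.0253] [1.5 1.7 1.9]
r2 [ 0.5131 -0.3655  0.0205] [0.0256 0.0255 0.0256] [40.5 40.5 40.3]
r3 [ 0.4437 -0.3672  0.0205] [0.0255 0.0254 0.0253] [83.3 83.1 83.4]
row [-2.69 12.5  14.99] [-0.04  0.03 12.53]  at [ 0.4403 -0.2386  0.23  ] yaw 13.53
```

```bash
python3 -m crank '[[-2.7,12.5,15,0,0,12.2,0.8],[-2.7,12.5,15,0,0,12.2,0.8],[-2.7,12.5,15,0,0,12.2,0.8],[-2.7,12.5,15,0,0,12.2,0.8],[-2.7,12.5,15,0,0,12.2,0.8]]'; python3 -m crank '[[0,0,0,0,0,0,0.8],[0,0,0,0,0,0,0.8],[0,0,0,0,0,0,0.8]]'; python3 - <<'E'
from h import *
c=read_camera("wrist");print(ray(c,(400,163),0))
go(.4434,-.3661,.029,1.3)
E
```

```text
time: 36.98
tool_pos: [0.4432, -0.3669, 0.0802]
tool_rot: [-3.14, 0.001, 0.022]
contact_force: [0.0, 0.6, -0.6]
opening: 0.0733
time: 37.35
tool_pos: [0.4437, -0.3671, 0.0815]
tool_rot: [3.14, -0.001, 0.023]
contact_force: [0.2, -0.3, 0.9]
opening: 0.0731
[ 0.4755523  -0.47620184  0.        ]
row [-0.02 -0.12  5.22] [ 0.05 -0.05  0.01]  at [ 0.4436 -0.3672  0.0812] yaw 1.31
```

```bash
python3 -m crank '[[0,-0.1,1.5,0,0,0,0.8],[0,-0.1,3,0,0,0,0.8],[0,-0.1,4.5,0,0,0,0.8],[0,-0.1,5.2,0,0,0,0.8],[0,-0.1,5.2,0,0,0,0.8]]'; python3 -m crank '[[0,0,0,0,0,0,0.8],[0,0,0,0,0,0,0.8]]'; python3 - <<'E'
from h import *
go(.4434,-.3661,.029,1.3)
E
```

```text
time: 38.02
tool_pos: [0.4429, -0.3662, 0.0275]
tool_rot: [-3.14, 0.001, 0.022]
contact_force: [0.7, 0.6, -0.0]
opening: 0.0734
time: 38.28
tool_pos: [0.4435, -0.3667, 0.0289]
tool_rot: [3.141, -0.001, 0.022]
contact_force: [-0.9, 0.3, -0.2]
opening: 0.0734
row [-0.01 -0.06 -0.01] [ 0.04 -0.05 -0.03]  at [ 0.4435 -0.3667  0.0289] yaw 1.27
```

```bash
python3 -m crank '[[0,-0.05,0,0,0,0,0.4],[0,-0.05,0,0,0,0,0.4],[0,-0.05,0,0,0,0,0.4],[0,-0.05,0,0,0,0,0.4],[0,-0.05,0,0,0,0,0.4]]' 40; python3 -m crank '[[0,0,0,0,0,0,0.4],[0,0,-2,0,0,0,0.4],[0,0,-6,0,0,0,0.4],[0,0,-8,0,0,0,0.4],[0,0,-8,0,0,0,0.4]]'; python3 - <<'E'
from h import *
go(.5073,-.109,.11,63.5)
E
```

```text
time: 38.9
tool_pos: [0.4433, -0.366, 0.0286]
tool_rot: [3.141, -0.0, 0.022]
contact_force: [-0.4, -0.2, 1.6]
opening: 0.0583
time: 39.52
tool_pos: [0.4437, -0.3665, 0.1095]
tool_rot: [3.14, -0.002, 0.022]
contact_force: [-0.3, 0.0, -1.1]
opening: 0.0586
row [  6.93 -25.6   -0.09] [ 1.600e-01 -4.000e-02 -6.223e+01]  at [ 0.4437 -0.3665  0.1095] yaw 1.27
```

```bash
python3 -m crank '[[1.5,-5.5,0,0,0,-10,0.4],[3,-11,0,0,0,-20,0.4],[4.5,-16.5,0,0,0,-30,0.4],[6,-22,0,0,0,-40,0.4],[6.9,-25.6,0,0,0,-50,0.4]]'; python3 -m crank '[[0,0,0,0,0,-10.7,0.4],[0,0,0,0,0,-12.2,0.4],[0,0,0,0,0,-12.2,0.4],[0,0,0,0,0,-12.2,0.4],[0,0,0,0,0,-12.2,0.4]]';python3 - <<'E'
from h import *
go(.5073,-.109,.07,63.5)
c=read_camera("wrist");crop(c,60,80,400,260,2,"w13.png")
E
```

```text
time: 40.15
tool_pos: [0.5059, -0.1057, 0.1068]
tool_rot: [-3.139, 0.001, 0.902]
contact_force: [1.1, -0.4, -0.9]
opening: 0.0581
time: 40.78
tool_pos: [0.5064, -0.1089, 0.1083]
tool_rot: [-3.142, -0.0, 1.106]
contact_force: [0.4, 0.9, -1.9]
opening: 0.0585
row [0.03 0.09 3.83] [-0.   -0.01 -0.13]  at [ 0.5064 -0.1089  0.1083] yaw 63.37
```

View pics/w13.png

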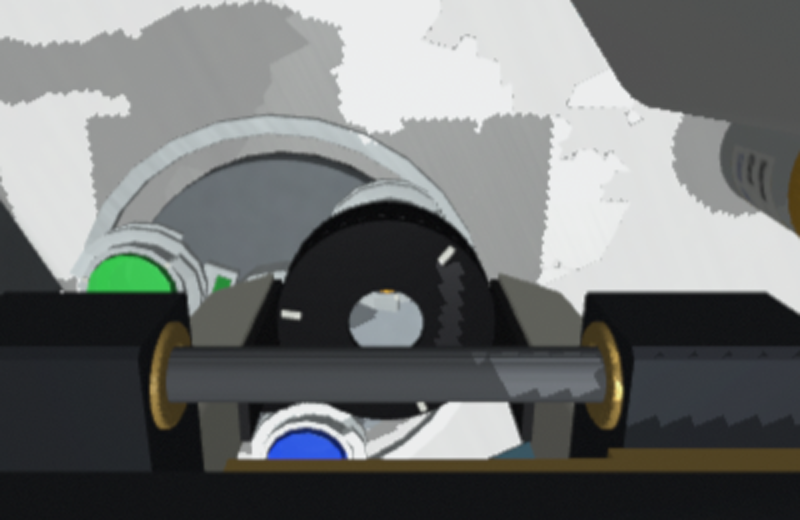

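```bash
python3 - <<'E'
from h import *
c=read_camera("wrist");p,R=tool()
rings(c,[60,80],2,[("r3",((447,255),(290,315),(422,407)))],p[2]-.0081)
print(p)
go(.5073,-.109,.07,63.5)
E
```

```text
r3 [ 0.5072 -0.1094  0.1003] [0.0258 0.0258 0.0262] [26.1 25.2 25.6]
[ 0.50646119 -0.10873313  0.10842217]
row [0.01 0.09 3.84] [ 0.   -0.01 -0.09]  at [ 0.5065 -0.1087  0.1084] yaw 63.41
```

```bash
python3 -m crank '[[0.02,0.07,1.5,0,0,0,0.4],[0.02,0.07,3,0,0,0,0.4],[0.02,0.07,3.6,0,0,0,0.4],[0.02,0.07,3.6,0,0,0,0.4],[0.02,0.07,3.6,0,0,0,0.4]]';python3 - <<'E'
from h import *
go(.5073,-.109,.0582,63.5)
c=read_camera("wrist");crop(c,60,80,400,260,2,"w14.png")
E
```

```text
time: 41.5
tool_pos: [0.5074, -0.1086, 0.0726]
tool_rot: [3.141, -0.0, 1.108]
contact_force: [1.1, -0.4, -0.7]
opening: 0.0585
row [-0.04  0.    1.44] [ 0.02 -0.01 -0.02]  at [ 0.5074 -0.1086  0.0726] yaw 63.48
```

View pics/w14.png

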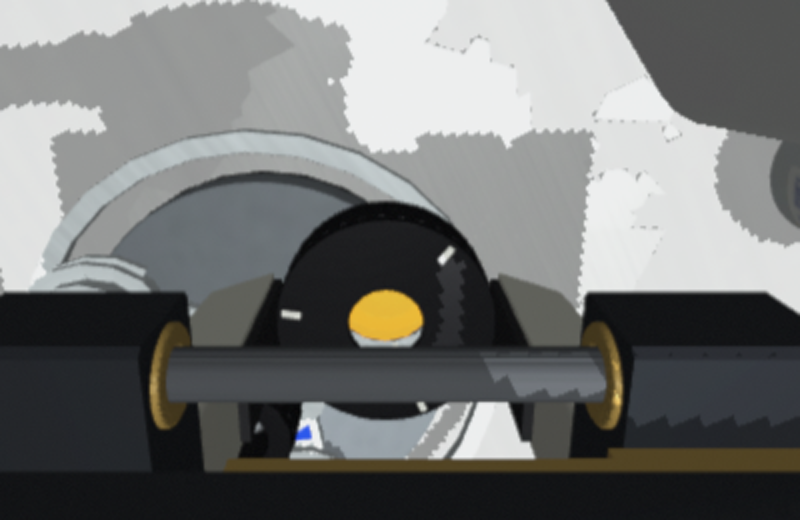

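Amber shows through the ring's hole. Lower it slowly to the entry height, TCP 0.0576.

```bash
python3 -m crank '[[-0.02,0,0.3,0,0,0,0.4],[-0.02,0,0.6,0,0,0,0.4],[-0.02,0,0.8,0,0,0,0.4],[-0.02,0,0.8,0,0,0,0.4]]';python3 - <<'E'
from h import *
print(robot.observe()["contact_force"],robot.observe()["torque"])
go(.5073,-.109,.0576,63.5)
E
```

```text
time: 42.05
tool_pos: [0.507, -0.1088, 0.0642]
tool_rot: [-3.141, -0.0, 1.108]
contact_force: [-0.1, -0.8, -1.3]
opening: 0.0584
[-0.11927346 -0.79567041 -1.34336225] [-0.13037562  0.08816771 -0.00246716]
row [-0.01  0.03  0.66] [-0.02 -0.   -0.02]  at [ 0.507  -0.1088  0.0642] yaw 63.48
```

```bash
python3 -m crank '[[0,0,0.2,0,0,0,0.4],[0,0,0.4,0,0,0,0.4],[0,0,0.6,0,0,0,0.4],[0,0,0.66,0,0,0,0.4],[0,0,0.66,0,0,0,0.4]]';python3 - <<'E'
from h import *
print(robot.observe()["contact_force"],robot.observe()["torque"])
go(.5073,-.109,.0576,63.5)
E
```

```text
time: 42.68
tool_pos: [0.5071, -0.1088, 0.058]
tool_rot: [3.141, -0.0, 1.108]
contact_force: [-0.8, -0.2, 2.3]
opening: 0.0582
[-0.80816123 -0.16911966  2.27718726] [-0.11610574  0.18262313 -0.00331816]
row [-0.01  0.02  0.04] [ 0.01 -0.01 -0.03]  at [ 0.5071 -0.1088  0.058 ] yaw 63.47
```

```bash
python3 -m crank '[[0,0,0,0,0,5,0.4],[0,0,0,0,0,10,0.4],[0,0,0.02,0,0,14,0.4],[0,0,0.02,0,0,14,0.4]]';python3 - <<'E'
from h import *
s=robot.observe();print(s["contact_force"],s["torque"],s["opening"])
go(.5073,-.109,.0576,63.5)
E
```

```text
time: 43.18
tool_pos: [0.507, -0.1089, 0.0575]
tool_rot: [-3.141, 0.0, 0.864]
contact_force: [0.5, -1.2, -1.0]
opening: 0.0585
[ 0.45156608 -1.15242111 -0.95373021] [-0.27317281  0.15694996  0.02089367] 0.058502886888808725
row [ 0.01  0.03 -0.01] [-1.000e-02  1.000e-02 -1.399e+01]  at [ 0.507  -0.1089  0.0575] yaw 49.51
```

```bash
python3 -m crank '[[0,0,0.05,0,0,8,0.4],[0,0,0.09,0,0,16,0.4],[0,0,0.14,0,0,24,0.4],[0,0,0.175,0,0,30,0.4],[0,0,0.175,0,0,30,0.4]]';python3 - <<'E'
from h import *
s=robot.observe();print(s["contact_force"],s["torque"],s["opening"])
go(.5073,-.109,.0576,63.5)
E
```

```text
time: 43.8
tool_pos: [0.5071, -0.1087, 0.0558]
tool_rot: [-3.141, 0.0, 0.342]
contact_force: [-0.4, 0.3, -1.2]
opening: 0.0579
[-0.35507579  0.28422306 -1.24116913] [-0.03286845  0.1411846  -0.03183414] 0.0578872915333956
row [ 0.01  0.04 -0.18] [-2.00e-02 -0.00e+00 -4.39e+01]  at [ 0.5071 -0.1087  0.0558] yaw 19.6
```

```bash
python3 -m crank '[[0,0,0.05,0,0,8,0.4],[0,0,0.09,0,0,16,0.4],[0,0,0.14,0,0,24,0.4],[0,0,0.19,0,0,32,0.4],[0,0,0.21,0,0,36,0.4]]';python3 - <<'E'
from h import *
s=robot.observe();print(s["contact_force"],s["torque"],s["opening"])
go(.5073,-.109,.0528,63.5)
E
```

```text
time: 44.42
tool_pos: [0.5071, -0.1088, 0.0537]
tool_rot: [-3.142, 0.0, -0.288]
contact_force: [0.2, -0.6, 0.2]
opening: 0.0584
[ 0.17767236 -0.58219969  0.16808391] [-0.08834384  0.18061954  0.04863108] 0.05843693543069382
row [0.02 0.02 0.09] [ -0.    -0.   -79.99]  at [ 0.5071 -0.1088  0.0537] yaw -16.49
```

```bash
python3 -m crank '[[0,0,0.05,0,0,8,0.4],[0,0,0.08,0,0,14,0.4],[0,0,0.1,0,0,17,0.4],[0,0,0.1,0,0,17,0.4]]';python3 - <<'E'
from h import *
s=robot.observe();print(s["contact_force"],s["torque"],s["opening"])
go(.5073,-.109,.0528,63.5)
E
python3 -m crank '[[0,0,0.01,0,0,4,0.4],[0,0,0.02,0,0,7,0.4],[0,0,0.02,0,0,7,0.4]]';python3 - <<'E'
from h import *
s=robot.observe();print(s["contact_force"],s["torque"],s["opening"])
go(.5073,-.109,.0528,63.5)
E
```

```text
time: 44.92
tool_pos: [0.5071, -0.1087, 0.0527]
tool_rot: [-3.142, 0.0, -0.582]
contact_force: [0.3, 0.1, -0.0]
opening: 0.0586
[ 0.28399245  0.13588657 -0.03165059] [-0.00459377  0.24527395  0.04129211] 0.05858185447258415
row [ 0.04  0.01 -0.01] [-1.000e-02  1.000e-02 -9.685e+01]  at [ 0.5071 -0.1087  0.0527] yaw -33.35
time: 45.3
tool_pos: [0.5071, -0.1087, 0.0525]
tool_rot: [-3.141, 0.0, -0.704]
contact_force: [0.2, -0.1, -0.8]
opening: 0.0583
[ 0.17576954 -0.07521878 -0.83233283] [0.03409531 0.17477224 0.0305145 ] 0.058312181622288864
row [ 0.03  0.01 -0.03] [-1.0000e-02 -0.0000e+00 -1.0386e+02]  at [ 0.5071 -0.1087  0.0525] yaw -40.36
```

```bash
python3 -m crank '[[0,0,0.02,0,0,3,0.4],[0,0,0.02,0,0,4,0.4],[0,0,0.02,0,0,4,0.4]]';python3 - <<'E'
from h import *
s=robot.observe();print(s["contact_force"],s["torque"],s["opening"])
go(.5073,-.109,.0528,63.5)
c=read_camera("wrist");p,R=tool();crop(c,60,80,400,260,2,"w15.png")
E
```

```text
time: 45.68
tool_pos: [0.5072, -0.1088, 0.0524]
tool_rot: [-3.141, -0.0, -0.775]
contact_force: [0.6, -0.1, -0.4]
opening: 0.0582
[ 0.58656454 -0.10749685 -0.36229968] [ 0.05576661  0.16557953 -0.03323095] 0.05818314214454703
row [ 0.02  0.01 -0.04] [-0.0000e+00 -2.0000e-02 -1.0792e+02]  at [ 0.5072 -0.1088  0.0524] yaw -44.42
```

View pics/w15.png

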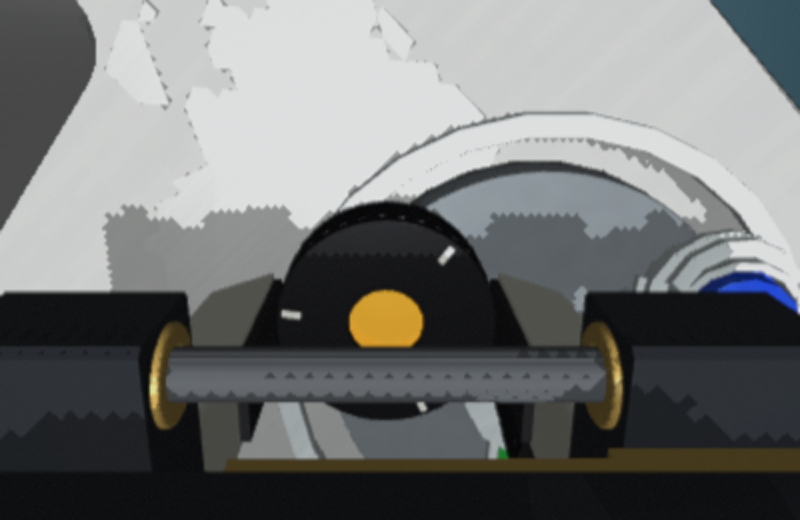

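The ring turned 108° with the jaws without slipping and is at snug height, but I felt no tightening torque. I'll test thread engagement with a small upward pull.

```bash
python3 -m crank '[[0,0,-0.08,0,0,0,0.4],[0,0,-0.15,0,0,0,0.4],[0,0,-0.15,0,0,0,0.4]]';python3 - <<'E'
from h import *
s=robot.observe();print(s["contact_force"],s["torque"],s["opening"])
E
```

```text
time: 46.1
tool_pos: [0.507, -0.1087, 0.0537]
tool_rot: [3.141, 0.0, -0.777]
contact_force: [1.1, -0.3, -3.3]
opening: 0.0582
[ 1.1051153  -0.3212061  -3.34155653] [-0.04602796  0.04601316  0.01539747] 0.058153830903459616
```

```bash
python3 -m crank '[[0,0,-0.05,0,0,0,0.4],[0,0,-0.08,0,0,0,0.4],[0,0,-0.08,0,0,0,0.4]]';python3 - <<'E'
from h import *
s=robot.observe();print(s["contact_force"],s["torque"],s["opening"],s["tool_pos"])
E
```

```text
time: 46.48
tool_pos: [0.5069, -0.1087, 0.0546]
tool_rot: [3.141, 0.0, -0.777]
contact_force: [-1.0, -0.6, -4.6]
opening: 0.0584
[-1.04639939 -0.56701151 -4.58051164] [0.03582325 0.10316074 0.00283668] 0.05840576484466734 [ 0.50691115 -0.10873847  0.05456384]
```

Force rose to -4.6 N on lifting, so the thread carries the ring. I need more turn than the first grip allows. Lower back, regrip 60° counter-clockwise, and keep tightening.

```bash
python3 -m crank '[[0,0,0.1,0,0,0,0.4],[0,0,0.22,0,0,0,0.4],[0,0,0.22,0,0,0,0.4],[0,0,0.22,0,0,0,0.75],[0,0,0.22,0,0,0,0.75]]';  python3 -m crank '[[0,0,0,0,0,0,0.75],[0,0,0,0,0,-10,0.75],[0,0,0,0,0,-20,0.75],[0,0,0,0,0,-30,0.75],[0,0,0,0,0,-40,0.75]]'; python3 -m crank '[[0,0,0,0,0,-10,0.75],[0,0,0,0,0,-20,0.75],[0,0,0,0,0,-20,0.75],[0,0,0,0,0,-20,0.4],[0,0,0,0,0,-20,0.4]]'; python3 -m crank '[[0,0,0,0,0,0,0.4],[0,0,0,0,0,0,0.4]]';python3 - <<'E'
from h import *
s=robot.observe();print(s["contact_force"],s["torque"],s["opening"],s["tool_pos"])
E
```

```text
time: 47.1
tool_pos: [0.5074, -0.1089, 0.0528]
tool_rot: [-3.141, -0.001, -0.777]
contact_force: [0.7, 0.1, -0.3]
opening: 0.068
time: 47.72
tool_pos: [0.5072, -0.1088, 0.0525]
tool_rot: [3.142, -0.0, -0.073]
contact_force: [-0.9, 0.5, 0.7]
opening: 0.0687
time: 48.35
tool_pos: [0.5072, -0.1088, 0.0525]
tool_rot: [3.142, -0.0, 0.268]
contact_force: [-0.1, -0.3, -0.2]
opening: 0.0585
time: 48.6
tool_pos: [0.5072, -0.1088, 0.0525]
tool_rot: [3.142, -0.0, 0.27]
contact_force: [-0.3, -0.4, 0.0]
opening: 0.0585
[-0.29469362 -0.44130365  0.01011669] [-0.10909422  0.16708502  0.00767578] 0.058450784545266976 [ 0.50717796 -0.10882197  0.05249985]
```

```bash
for i in 1 2 3; do python3 -m crank '[[0,0,0,0,0,3,0.4],[0,0,0,0,0,6,0.4],[0,0,0,0,0,6,0.4]]'; python3 -c "
from h import *
s=robot.observe();print(s['contact_force'].round(2),s['torque'].round(3),np.degrees(s['tool_rot'][2]))"; done
```

```text
time: 48.98
tool_pos: [0.507, -0.109, 0.0525]
tool_rot: [3.141, 0.0, 0.166]
contact_force: [-1.5, -2.2, -0.7]
opening: 0.0584
[-1.54 -2.19 -0.73] [-0.325  0.309 -0.048] 9.491615156581984
time: 49.35
tool_pos: [0.5072, -0.1093, 0.0525]
tool_rot: [3.141, -0.0, 0.062]
contact_force: [-0.9, -3.7, -1.7]
opening: 0.0585
[-0.94 -3.73 -1.7 ] [-0.777  0.217  0.219] 3.5679286480170065
time: 49.72
tool_pos: [0.5075, -0.1098, 0.0524]
tool_rot: [3.14, -0.001, -0.042]
contact_force: [0.1, -6.7, -2.3]
opening: 0.0584
[ 0.14 -6.68 -2.26] [-1.183  0.131  0.451] -2.395348453543274
```

```bash
for i in 1; do python3 -m crank '[[0,0,0,0,0,3,0.4],[0,0,0,0,0,6,0.4],[0,0,0,0,0,6,0.4]]'; python3 -c "
from h import *
s=robot.observe();print(s['contact_force'].round(2),s['torque'].round(3),np.degrees(s['tool_rot'][2]))
c=read_camera('wrist');crop(c,60,80,400,260,2,'w16.png')"; done
```

```text
time: 50.1
tool_pos: [0.5079, -0.1102, 0.0526]
tool_rot: [3.14, -0.002, -0.146]
contact_force: [1.2, -8.3, -3.0]
opening: 0.0583
[ 1.24 -8.3  -3.04] [-1.424 -0.063  0.506] -8.38146782894018
```

View pics/w16.png

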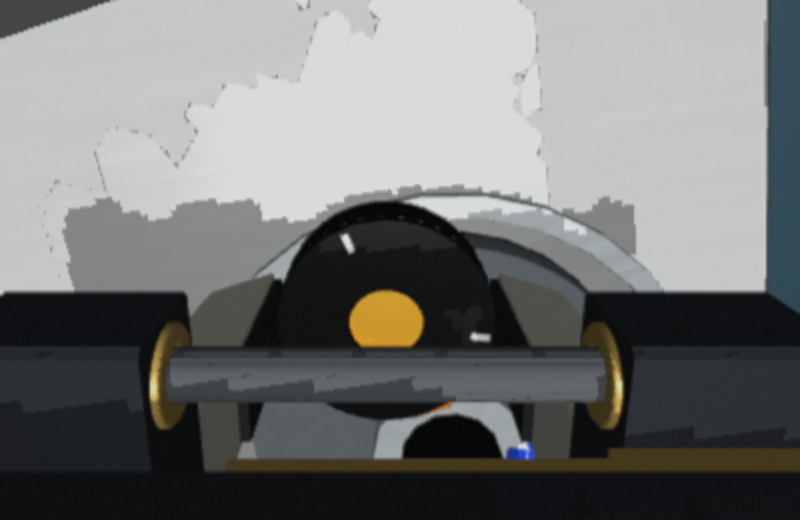

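```bash
python3 - <<'E'
from h import *
c=read_camera("wrist");p,R=tool();z=p[2]-.0081
P=[ray(c,np.array(t)/2+[60,80],z) for t in((348,243),(480,337))]
for C in (p[:2], p[:2]+R.apply([0.,.001,0])[:2]):
  print([np.degrees(np.arctan2(*(q[:2]-C)[::-1]))%120 for q in P],[np.linalg.norm(q[:2]-C) for q in P])
E
```

```text
[np.float64(12.175904589181584), np.float64(16.709554711088742)] [np.float64(0.02609099986874219), np.float64(0.025894600314736577)]
[np.float64(14.204293796745906), np.float64(16.511569056724696)] [np.float64(0.026458286995883908), np.float64(0.02489845896912747)]
```

The ring has turned about 130° and resists with 0.5 N·m. I'll release and look from above.

```bash
python3 -m crank '[[0,0,0,0,0,0,0.75],[0,0,0,0,0,0,0.75],[0,0,-1,0,0,0,0.75],[0,0,-5,0,0,0,0.75],[0,0,-10,0,0,0,0.75]]'; python3 - <<'E'
from h import *
go(.40,-.135,.2,13.5)
E
```

```text
time: 50.82
tool_pos: [0.5065, -0.1083, 0.1534]
tool_rot: [-3.141, 0.002, -0.148]
contact_force: [-0.2, 0.4, -0.5]
opening: 0.0688
row [-10.15   4.21  -4.64] [ -0.07   0.11 -22.  ]  at [ 0.5065 -0.1083  0.1534] yaw -8.5
```

```bash
python3 -m crank '[[-10.1,4.2,-4.6,0,0,-22,0.9],[-10.1,4.2,-4.6,0,0,-22,0.9],[-10.1,4.2,-4.6,0,0,-22,0.9],[-10.1,4.2,-4.6,0,0,-22,0.9],[-10.1,4.2,-4.6,0,0,-22,0.9]]'; python3 -m crank '[[0,0,0,0,0,0,0.9],[0,0,0,0,0,0,0.9]]'; python3 - <<'E'
from h import *
c=read_camera("wrist");np.savez("w17.npz",**{k:c[k] for k in c});crop(c,160,20,190,180,4,"w17.png");glasses(c)
E
```

```text
time: 51.45
tool_pos: [0.4017, -0.1351, 0.1981]
tool_rot: [-3.141, 0.0, 0.235]
contact_force: [0.1, 0.2, -0.7]
opening: 0.0827
time: 51.7
tool_pos: [0.4013, -0.1351, 0.198]
tool_rot: [-3.141, 0.001, 0.235]
contact_force: [0.4, -0.1, 0.9]
opening: 0.0827
green 832 [203.1 149.5] z8 [ 0.4099 -0.0776  0.008 ] z40 [ 0.4162 -0.0816  0.04  ]
blue 808 [300.6 152. ] z8 [ 0.4321 -0.182   0.008 ] z40 [ 0.4362 -0.1758  0.04  ]
amber 426 [253.4  58.1] z8 [ 0.5128 -0.1094  0.008 ] z40 [ 0.509  -0.1103  0.04  ]
```

View pics/w17.png

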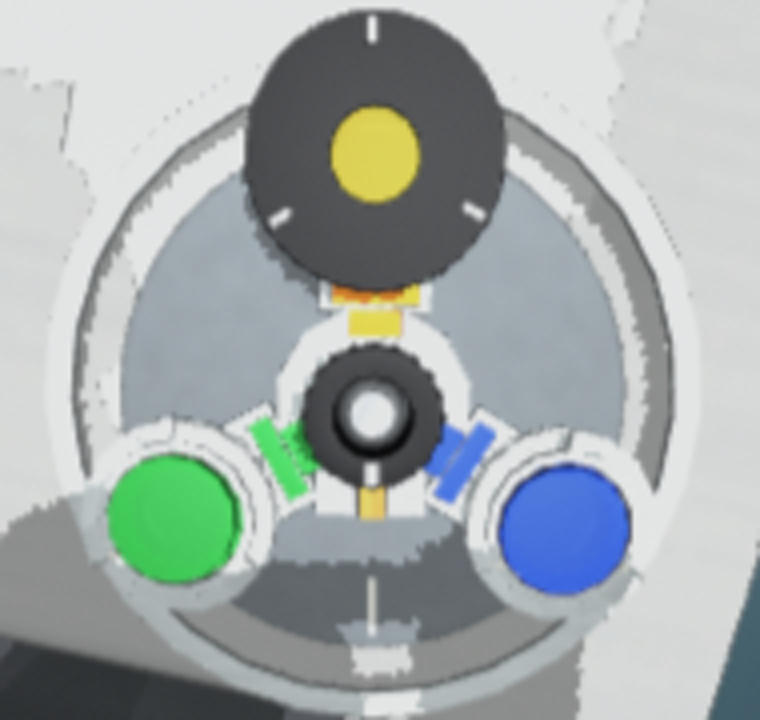

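The amber ring sits level and the key is visible through the keyway. The wheel shifted about 1.3° clockwise, which is the keyway play. Height agrees with snug and it resisted at 0.5 N·m. The second ring goes to blue.

```bash
python3 - <<'E'
from h import *
go(.5128,-.3644,.08,25.4)
E
```

```text
row [ 5.51 24.9  11.79] [ -0.04   0.03 -11.91]  at [ 0.4012 -0.1352  0.1981] yaw 13.49
```

```bash
python3 -m crank '[[5.5,24.9,11.8,0,0,-11.9,0.8],[5.5,24.9,11.8,0,0,-11.9,0.8],[5.5,24.9,11.8,0,0,-11.9,0.8],[5.5,24.9,11.8,0,0,-11.9,0.8],[5.5,24.9,11.8,0,0,-11.9,0.8]]'; python3 -m crank '[[0,0,0,0,0,0,0.8],[0,0,0,0,0,0,0.8],[0,0,0,0,0,0,0.8],[0,0,0,0,0,0,0.8]]'; python3 - <<'E'
from h import *
c=read_camera("wrist");crop(c,60,80,400,260,2,"w18.png")
go(.5128,-.3644,.029,25.4)
E
```

```text
time: 52.38
tool_pos: [0.5128, -0.3668, 0.0779]
tool_rot: [-3.14, 0.001, 0.441]
contact_force: [-0.1, 0.9, -0.1]
opening: 0.0734
time: 52.88
tool_pos: [0.5127, -0.3641, 0.0814]
tool_rot: [3.141, -0.001, 0.444]
contact_force: [0.5, -1.1, 0.7]
opening: 0.0735
row [-0.    0.02  5.23] [ 0.05 -0.03  0.01]  at [ 0.5127 -0.3642  0.0813] yaw 25.41
```

View pics/w18.png

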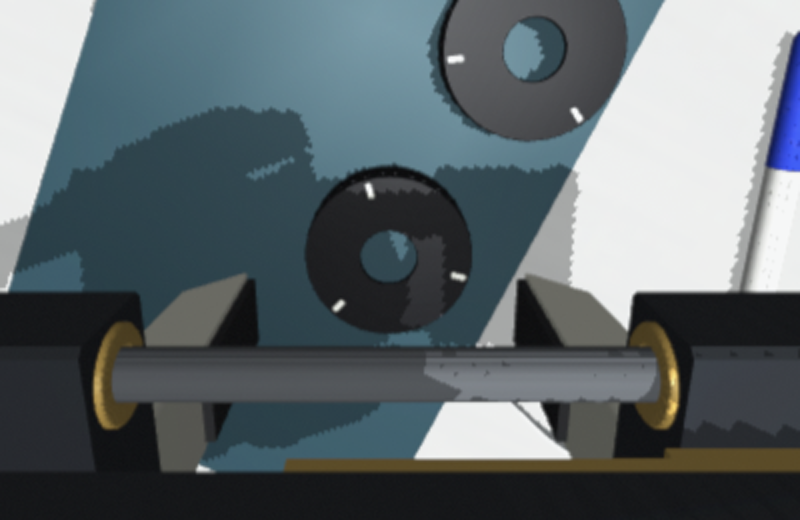

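```bash
python3 - <<'E'
from h import *
c=read_camera("wrist");p,R=tool()
for u in((515,403),(540,422)): print(R.inv().apply(ray(c,np.array(u)/2+[60,80],.004)-p))
rings(c,[60,80],2,[("r2",((370,190),(339,306),(458,276)))])
print(p,R.apply([0,-.0011,0]))
E
```

```text
[-0.06847473  0.05337424  0.0771204 ]
[-0.07743023  0.06419649  0.07712424]
r2 [ 0.5139 -0.3658  0.0205] [0.0256 0.0255 0.0253] [40.1 40.7 40.3]
[ 0.51268762 -0.36428952  0.08111104] [-4.71951210e-04  9.93610333e-04 -7.49166631e-07]
```

```bash
python3 -m crank '[[0.02,0.03,1.5,0,0,0,0.8],[0.02,0.03,3,0,0,0,0.8],[0.02,0.03,4.5,0,0,0,0.8],[0.02,0.03,5.2,0,0,0,0.8],[0.02,0.03,5.2,0,0,0,0.8]]'; python3 -m crank '[[0,0,0,0,0,0,0.8],[0,0,0,0,0,0,0.8]]'; python3 - <<'E'
from h import *
go(.5131,-.3646,.029,25.4)
E
```

```text
time: 53.6
tool_pos: [0.5125, -0.3646, 0.0275]
tool_rot: [-3.14, 0.001, 0.443]
contact_force: [0.5, -0.0, 0.1]
opening: 0.0731
time: 53.85
tool_pos: [0.5131, -0.3651, 0.029]
tool_rot: [3.141, -0.0, 0.443]
contact_force: [0.6, 0.3, -0.4]
opening: 0.0734
row [ 0.02 -0.05  0.  ] [ 0.06 -0.03 -0.02]  at [ 0.5131 -0.3651  0.029 ] yaw 25.38
```

```bash
python3 -m crank '[[0,-0.03,0,0,0,0,0.4],[0,-0.03,0,0,0,0,0.4],[0,-0.03,0,0,0,0,0.4],[0,-0.03,0,0,0,0,0.4],[0,-0.03,0,0,0,0,0.4]]' 45; python3 -m crank '[[0,0,0,0,0,0,0.4],[0,0,-2,0,0,0,0.4],[0,0,-6,0,0,0,0.4],[0,0,-8,0,0,0,0.4],[0,0,-8,0,0,0,0.4]]'; python3 - <<'E'
from h import *
go(.4358,-.1751,.11,127.3)
E
```

```text
time: 54.48
tool_pos: [0.5128, -0.3647, 0.0286]
tool_rot: [3.141, -0.0, 0.443]
contact_force: [0.1, -0.3, 2.2]
opening: 0.0582
time: 55.1
tool_pos: [0.5133, -0.3651, 0.1097]
tool_rot: [3.139, -0.001, 0.443]
contact_force: [-0.3, 0.1, -1.6]
opening: 0.0582
row [  1.14 -20.48  -0.08] [ 1.6000e-01  9.0000e-02 -1.0192e+02]  at [ 0.5133 -0.3651  0.1097] yaw 25.38
```

```bash
python3 -m crank '[[0.2,-4,0,0,0,-10,0.4],[0.4,-8,0,0,0,-20,0.4],[0.7,-12,0,0,0,-30,0.4],[0.9,-16,0,0,0,-40,0.4],[1.1,-20.5,0,0,0,-50,0.4]]'; python3 -m crank '[[0,0,0,0,0,-10,0.4],[0,0,0,0,0,-20,0.4],[0,0,0,0,0,-30,0.4],[0,0,0,0,0,-40,0.4],[0,0,0,0,0,-50,0.4]]';python3 -m crank '[[0,0,0,0,0,-2,0.4],[0,0,0,0,0,-2,0.4],[0,0,0,0,0,-2,0.4]]'; python3 - <<'E'
from h import *
go(.4358,-.1751,.07,127.3)
c=read_camera("wrist");crop(c,60,80,400,260,2,"w19.png")
E
```

```text
time: 55.72
tool_pos: [0.4335, -0.1732, 0.1071]
tool_rot: [-3.139, -0.001, 1.321]
contact_force: [0.5, 0.9, -0.3]
opening: 0.0583
time: 56.35
tool_pos: [0.434, -0.1741, 0.107]
tool_rot: [-3.141, -0.003, 2.194]
contact_force: [-0.7, 0.5, -1.4]
opening: 0.0582
time: 56.72
tool_pos: [0.4346, -0.1746, 0.1082]
tool_rot: [-3.141, -0.001, 2.221]
contact_force: [0.1, -0.6, -1.6]
opening: 0.058
row [-0.12  0.06  3.82] [-0.01 -0.03 -0.04]  at [ 0.4346 -0.1746  0.1082] yaw 127.26
```

View pics/w19.png

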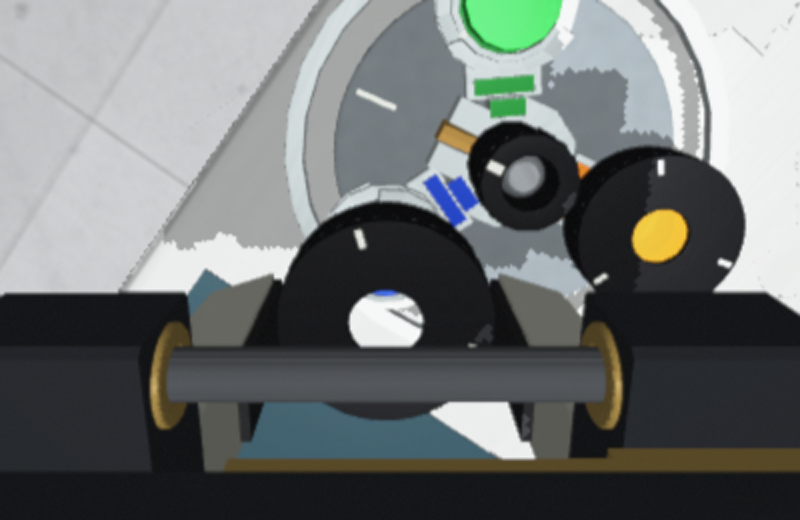

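```bash
python3 -m crank '[[-0.11,0.06,1.5,0,0,0,0.4],[-0.11,0.06,3,0,0,0,0.4],[-0.11,0.06,3.6,0,0,0,0.4],[-0.11,0.06,3.6,0,0,0,0.4],[-0.11,0.06,3.6,0,0,0,0.4]]';python3 - <<'E'
from h import *
go(.4358,-.1751,.0582,127.3)
c=read_camera("wrist");crop(c,60,80,400,260,2,"w20.png")
E
```

```text
time: 57.4
tool_pos: [0.4362, -0.1753, 0.0729]
tool_rot: [3.141, 0.001, 2.223]
contact_force: [-0.1, -0.4, -1.8]
opening: 0.0582
row [ 0.05 -0.02  1.47] [0.02 0.04 0.06]  at [ 0.4362 -0.1753  0.0729] yaw 127.36
```

View pics/w20.png

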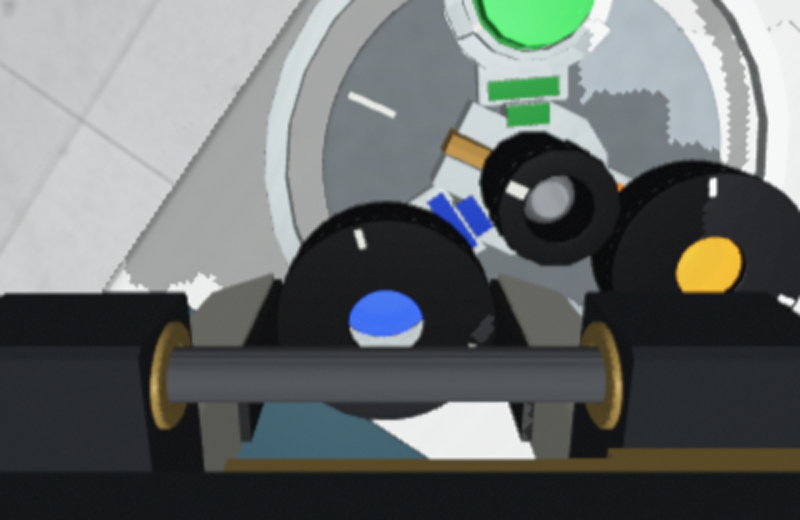

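```bash
python3 -m crank '[[0.02,0,0.3,0,0,0,0.4],[0.02,0,0.6,0,0,0,0.4],[0.02,0,0.85,0,0,0,0.4],[0.02,0,0.85,0,0,0,0.4]]';python3 -m crank '[[0,0,0.2,0,0,0,0.4],[0,0,0.4,0,0,0,0.4],[0,0,0.6,0,0,0,0.4],[0,0,0.65,0,0,0,0.4],[0,0,0.65,0,0,0,0.4]]';python3 - <<'E'
from h import *
print(robot.observe()["contact_force"],robot.observe()["torque"])
go(.4358,-.1751,.0576,127.3)
E
```

```text
time: 57.95
tool_pos: [0.4357, -0.175, 0.0637]
tool_rot: [-3.141, -0.0, 2.223]
contact_force: [-0.1, -0.6, -1.0]
opening: 0.0584
time: 58.58
tool_pos: [0.4359, -0.175, 0.0578]
tool_rot: [3.141, 0.0, 2.223]
contact_force: [-1.4, -0.4, 5.1]
opening: 0.0584
[-1.44887148 -0.44530018  5.06648938] [0.00254377 0.2941162  0.0094081 ]
row [-0.   -0.01  0.02] [0.01 0.01 0.08]  at [ 0.4359 -0.175   0.0578] yaw 127.38
```

```bash
python3 -m crank '[[0,0,0,0,0,5,0.4],[0,0,0,0,0,10,0.4],[0,0,0.02,0,0,14,0.4],[0,0,0.02,0,0,14,0.4]]';python3 -m crank '[[0,0,0.05,0,0,8,0.4],[0,0,0.09,0,0,16,0.4],[0,0,0.14,0,0,24,0.4],[0,0,0.175,0,0,30,0.4],[0,0,0.175,0,0,30,0.4]]';python3 - <<'E'
from h import *
s=robot.observe();print(s["contact_force"],s["torque"],s["opening"])
go(.4358,-.1751,.0576,127.3)
E
```

```text
time: 59.08
tool_pos: [0.4359, -0.175, 0.0572]
tool_rot: [3.141, 0.0, 1.979]
contact_force: [0.0, -0.4, -1.0]
opening: 0.0582
time: 59.7
tool_pos: [0.4359, -0.1752, 0.0555]
tool_rot: [3.141, 0.0, 1.457]
contact_force: [-1.0, -2.3, 0.4]
opening: 0.0585
[-1.04483659 -2.25136924  0.37037443] [-0.30532803  0.18653781 -0.02332169] 0.05851198124522176
row [ 0.   -0.01 -0.21] [ 0.00e+00  1.00e-02 -4.38e+01]  at [ 0.4359 -0.1752  0.0555] yaw 83.5
```

```bash
python3 -m crank '[[0,0,0.05,0,0,8,0.4],[0,0,0.09,0,0,16,0.4],[0,0,0.14,0,0,24,0.4],[0,0,0.19,0,0,32,0.4],[0,0,0.2,0,0,36,0.4]]';python3 -c "
from h import *
s=robot.observe();print(s['contact_force'].round(2),s['torque'].round(3),np.degrees(s['tool_rot'][2]))"
python3 -m crank '[[0,0,0.05,0,0,8,0.4],[0,0,0.08,0,0,14,0.4],[0,0,0.08,0,0,20,0.4],[0,0,0.08,0,0,20,0.4]]'; python3 -c "
from h import *
s=robot.observe();print(s['contact_force'].round(2),s['torque'].round(3),np.degrees(s['tool_rot'][2]))"
```

```text
time: 60.32
tool_pos: [0.4359, -0.175, 0.0535]
tool_rot: [3.141, -0.0, 0.827]
contact_force: [1.1, -0.7, -1.4]
opening: 0.0582
[ 1.06 -0.68 -1.43] [-0.219  0.104  0.036] 47.40791401307256
time: 60.82
tool_pos: [0.4356, -0.1749, 0.0526]
tool_rot: [-3.141, 0.0, 0.481]
contact_force: [0.2, -0.6, -1.0]
opening: 0.0583
[ 0.21 -0.63 -0.99] [-0.163  0.261  0.03 ] 27.578705722149593
```

```bash
python3 -m crank '[[0,0,0.01,0,0,6,0.4],[0,0,0.01,0,0,8,0.4],[0,0,0.01,0,0,8,0.4]]';python3 -c "
from h import *
s=robot.observe();print(s['contact_force'].round(2),s['torque'].round(3),np.degrees(s['tool_rot'][2]))"
python3 -m crank '[[0,0,0,0,0,0,0.75],[0,0,0,0,0,0,0.75],[0,0,0,0,0,0,0.75],[0,0,0,0,0,-10,0.75],[0,0,0,0,0,-20,0.75]]'; python3 -m crank '[[0,0,0,0,0,-10,0.75],[0,0,0,0,0,-20,0.75],[0,0,0,0,0,-30,0.75],[0,0,0,0,0,-40,0.75],[0,0,0,0,0,-40,0.75]]'; python3 -m crank '[[0,0,0,0,0,0,0.4],[0,0,0,0,0,0,0.4],[0,0,0,0,0,0,0.4],[0,0,0,0,0,0,0.4]]';python3 -c "
from h import *
s=robot.observe();print(s['contact_force'].round(2),s['torque'].round(3),np.degrees(s['tool_rot'][2]))"
```

```text
time: 61.2
tool_pos: [0.4358, -0.1751, 0.0526]
tool_rot: [3.142, 0.0, 0.341]
contact_force: [-0.5, -1.1, -2.0]
opening: 0.0583
[-0.47 -1.07 -1.96] [-0.46   0.173 -0.001] 19.544288381713763
time: 61.82
tool_pos: [0.4358, -0.1749, 0.0527]
tool_rot: [-3.142, -0.0, 0.693]
contact_force: [-0.1, 0.0, 0.3]
opening: 0.0688
time: 62.45
tool_pos: [0.4359, -0.1749, 0.0526]
tool_rot: [3.142, -0.0, 1.384]
contact_force: [0.2, -0.2, 0.4]
opening: 0.0687
time: 62.95
tool_pos: [0.4359, -0.175, 0.0526]
tool_rot: [3.141, -0.0, 1.385]
contact_force: [-0.0, 0.3, -0.5]
opening: 0.0583
[-0.02  0.29 -0.46] [-0.09   0.047  0.012] 79.34465581144404
```

```bash
for i in 1 2 3; do python3 -m crank '[[0,0,0,0,0,3,0.4],[0,0,0,0,0,6,0.4],[0,0,0,0,0,6,0.4]]'; python3 -c "
from h import *
s=robot.observe();print(s['contact_force'].round(2),s['torque'].round(3),np.degrees(s['tool_rot'][2]))"; done
```

```text
time: 63.32
tool_pos: [0.4357, -0.1753, 0.0526]
tool_rot: [-3.141, 0.0, 1.281]
contact_force: [-1.3, -2.4, -1.5]
opening: 0.0584
[-1.34 -2.44 -1.49] [-0.569  0.344 -0.047] 73.3965351108504
time: 63.7
tool_pos: [0.4352, -0.1753, 0.0525]
tool_rot: [-3.14, 0.001, 1.177]
contact_force: [-3.7, -4.3, 0.5]
opening: 0.0582
[-3.68 -4.26  0.55] [-0.737  0.685  0.212] 67.46518741501121
time: 64.08
tool_pos: [0.4351, -0.1754, 0.0525]
tool_rot: [-3.14, 0.001, 1.073]
contact_force: [-4.8, -4.3, 0.4]
opening: 0.0584
[-4.82 -4.3   0.4 ] [-0.919  0.702  0.329] 61.49552555901067
```

```bash
for i in 1 2; do python3 -m crank '[[0,0,0,0,0,3,0.4],[0,0,0,0,0,6,0.4],[0,0,0,0,0,6,0.4]]'; python3 -c "
from h import *
s=robot.observe();print(s['contact_force'].round(2),s['torque'].round(3),np.degrees(s['tool_rot'][2]))"; done; python3 - <<'E'
from h import *
c=read_camera("wrist");crop(c,60,80,400,260,2,"w21.png")
E
```

```text
time: 64.45
tool_pos: [0.435, -0.1756, 0.0525]
tool_rot: [-3.141, 0.002, 0.969]
contact_force: [-4.7, -5.1, -1.4]
opening: 0.0579
[-4.67 -5.11 -1.37] [-1.128  0.775  0.486] 55.529194078628606
time: 64.82
tool_pos: [0.435, -0.176, 0.0525]
tool_rot: [-3.142, 0.002, 0.865]
contact_force: [-6.0, -8.0, -2.2]
opening: 0.0583
[-5.98 -7.99 -2.19] [-1.639  0.699  0.425] 49.549410449470635
```

View pics/w21.png

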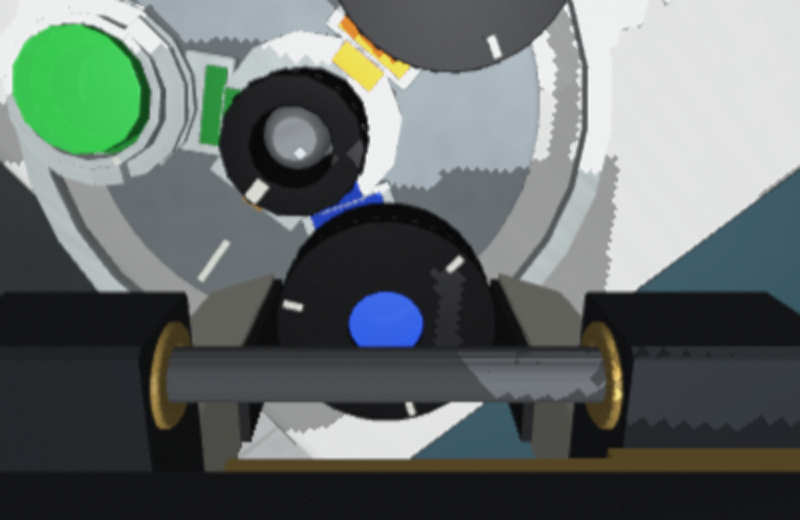

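```bash
python3 - <<'E'
from h import *
c=read_camera("wrist");p,R=tool()
rings(c,[60,80],2,[("r2",((456,263),(293,305),(410,407)))],p[2]-.0081)
# wheel yaw from hub tick / base tick directions
H=ray(c,np.array((292,137))/2+[60,80],.052); T=ray(c,np.array((257,191))/2+[60,80],.062);B1=ray(c,np.array((228,242))/2+[60,80],.016);B2=ray(c,np.array((200,279))/2+[60,80],.016)
f=lambda v:np.degrees(np.arctan2(v[1],v[0]))+180
print(f(T-H),f(B1-H),f(B2-H),H)
E
```

```text
r2 [ 0.4359 -0.1766  0.0444] [0.0256 0.0254 0.0254] [4.8 5.1 4.6]
16.80662533159753 14.503922532357137 13.685214149997677 [ 0.45320088 -0.12277128  0.052     ]
```

The ring is still turning rigidly with the jaws at about 0.45 N·m, with no slip and the wheel fixed. I'll check whether it bears on the glass by pushing down, then pulling up slightly.

```bash
python3 -m crank '[[0,0,0.05,0,0,0,0.4],[0,0,0.1,0,0,0,0.4],[0,0,0.1,0,0,0,0.4]]'; python3 -m crank '[[0,0,-0.1,0,0,0,0.4],[0,0,-0.1,0,0,0,0.4],[0,0,-0.1,0,0,0,0.4]]';  python3 -m crank '[[0,0,-0.05,0,0,0,0.4],[0,0,-0.05,0,0,0,0.4]]';python3 -m crank '[[0,0,-0.05,0,0,0,0.4],[0,0,-0.05,0,0,0,0.4]]'
```

```text
time: 65.3
tool_pos: [0.4351, -0.176, 0.0523]
tool_rot: [3.141, 0.002, 0.865]
contact_force: [-7.8, -6.0, 9.6]
opening: 0.0582
time: 65.68
tool_pos: [0.4351, -0.176, 0.0525]
tool_rot: [3.142, 0.002, 0.865]
contact_force: [-5.9, -6.5, -1.4]
opening: 0.0581
time: 65.92
tool_pos: [0.4351, -0.176, 0.0526]
tool_rot: [-3.142, 0.002, 0.865]
contact_force: [-4.8, -7.6, -6.6]
opening: 0.0583
time: 66.18
tool_pos: [0.4351, -0.176, 0.0528]
tool_rot: [-3.141, 0.002, 0.865]
contact_force: [-3.2, -7.8, -8.6]
opening: 0.0579
```

It is rigid both ways, about 10 N for 0.2–0.3 mm, so the ring is clamped on the glass. Return to neutral, release, and fetch ring 1.

```bash
python3 -m crank '[[0,0,0.1,0,0,0,0.4],[0,0,0.1,0,0,0,0.4],[0,0,0.1,0,0,0,0.75],[0,0,0.1,0,0,0,0.75],[0,0,0.1,0,0,0,0.75]]'; python3 -m crank '[[0,0,-1,0,0,0,0.75],[0,0,-4,0,0,0,0.75],[0,0,-9,0,0,0,0.75],[0,0,-13,0,0,0,0.75]]';python3 - <<'E'
from h import *
go(.40,-.135,.2,13.5)
E
```

```text
time: 66.8
tool_pos: [0.4359, -0.1748, 0.0526]
tool_rot: [-3.141, -0.0, 0.862]
contact_force: [-1.0, 0.4, 0.1]
opening: 0.0685
time: 67.3
tool_pos: [0.436, -0.175, 0.1851]
tool_rot: [3.14, -0.0, 0.862]
contact_force: [0.4, -0.5, -0.6]
opening: 0.0684
row [ 0.69 -5.33 -1.5 ] [ 0.08 -0.06 35.89]  at [ 0.436  -0.175   0.1851] yaw 49.39
```

```bash
python3 -m crank '[[0.7,-5.3,-1.5,0,0,10,0.9],[0.7,-5.3,-1.5,0,0,20,0.9],[0.7,-5.3,-1.5,0,0,30,0.9],[0.7,-5.3,-1.5,0,0,36,0.9],[0.7,-5.3,-1.5,0,0,36,0.9]]'; python3 -m crank '[[0,0,0,0,0,0,0.9],[0,0,0,0,0,0,0.9]]'; python3 - <<'E'
from h import *
c=read_camera("wrist");np.savez("w22.npz",**{k:c[k] for k in c});crop(c,160,20,190,180,4,"w22.png");glasses(c)
go(.5967,-.3762,.12,160)
E
```

```text
time: 67.92
tool_pos: [0.4002, -0.1351, 0.1982]
tool_rot: [3.141, -0.001, 0.235]
contact_force: [-0.1, 0.5, -0.7]
opening: 0.0825
time: 68.18
tool_pos: [0.4001, -0.1352, 0.1977]
tool_rot: [-3.142, -0.0, 0.235]
contact_force: [0.6, 0.2, 0.3]
opening: 0.0827
green 838 [203.  147.4] z8 [ 0.4114 -0.0772  0.008 ] z40 [ 0.4173 -0.0813  0.04  ]
blue 361 [302.  151.4] z8 [ 0.4321 -0.1834  0.008 ] z40 [ 0.4361 -0.1771  0.04  ]
amber 429 [255.1  56.6] z8 [ 0.5137 -0.111   0.008 ] z40 [ 0.5097 -0.1117  0.04  ]
row [13.52 28.01  7.77] [   0.     -0.   -146.57]  at [ 0.4001 -0.1352  0.1977] yaw 13.43
```

View pics/w22.png

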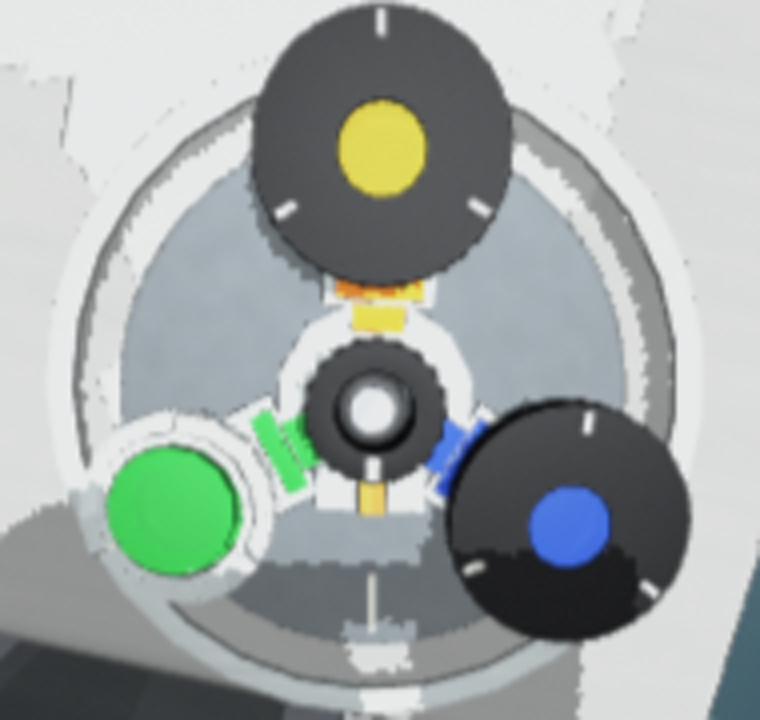

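Both rings sit over their glasses. The wheel angle, however, has drifted from about 13.4° to about 11.5°, more than the keyway play at home should allow, so it may have lifted on the key. I'll touch the hub top with closed fingertips. Home should give TCP z of about 0.081.

```bash
python3 - <<'E'
from h import *
go(.4528,-.1225,.1,13.5)
E
python3 -m crank '[[5.4,0,4,0,0,0,0],[5.4,0,9.5,0,0,0,0],[5.4,0,9.8,0,0,0,0],[5.4,0,9.8,0,0,0,0],[5.4,0,9.8,0,0,0,0]]' ; python3 -m crank '[[0,0,0,0,0,0,0],[0,0,0,0,0,0,0],[0,0,0,0,0,0,0],[0,0,0,0,0,0,0],[0,0,0,0,0,0,0]]' 20; python3 - <<'E'
from h import *
go(.4528,-.1225,.083,13.5)
print(robot.observe()["opening"])
E
```

```text
row [ 5.42 -0.01  9.77] [-0.   -0.   -0.07]  at [ 0.4001 -0.1352  0.1977] yaw 13.43
time: 68.85
tool_pos: [0.4536, -0.1234, 0.1018]
tool_rot: [3.139, -0.003, 0.233]
contact_force: [0.0, 0.1, -0.5]
opening: 0.0367
time: 69.47
tool_pos: [0.4526, -0.1227, 0.0996]
tool_rot: [-3.141, 0.0, 0.233]
contact_force: [0.4, -0.2, 0.9]
opening: 0.0004
row [ 0.02 -0.01  1.66] [-0.01  0.   -0.12]  at [ 0.4526 -0.1227  0.0996] yaw 13.38
0.00040367932801264325
```

```bash
python3 -m crank '[[0,0,0.5,0,0,0,0],[0,0,1,0,0,0,0],[0,0,1.4,0,0,0,0],[0,0,1.4,0,0,0,0]]';  for i in 1 2 3; do python3 -m crank '[[0,0,0.1,0,0,0,0],[0,0,0.1,0,0,0,0],[0,0,0.1,0,0,0,0]]'; done
```

```text
time: 69.97
tool_pos: [0.4524, -0.1226, 0.0852]
tool_rot: [-3.141, 0.001, 0.233]
contact_force: [0.7, -0.2, -0.4]
opening: 0.0003
time: 70.35
tool_pos: [0.4528, -0.1227, 0.0847]
tool_rot: [3.141, -0.0, 0.233]
contact_force: [-0.6, 0.4, 1.5]
opening: 0.0004
time: 70.72
tool_pos: [0.4527, -0.1227, 0.0836]
tool_rot: [-3.141, -0.0, 0.233]
contact_force: [-0.2, 0.4, -0.1]
opening: 0.0004
time: 71.1
tool_pos: [0.4527, -0.1227, 0.0826]
tool_rot: [-3.142, -0.0, 0.233]
contact_force: [0.0, 1.0, 0.5]
opening: 0.0003
```

```bash
for i in 1 2 3; do python3 -m crank '[[0,0,0.08,0,0,0,0],[0,0,0.08,0,0,0,0],[0,0,0.08,0,0,0,0]]'; done
```

```text
time: 71.47
tool_pos: [0.4527, -0.1227, 0.0818]
tool_rot: [-3.142, -0.0, 0.233]
contact_force: [0.7, -0.5, 0.8]
opening: 0.0006
time: 71.85
tool_pos: [0.4528, -0.1227, 0.0812]
tool_rot: [3.141, -0.0, 0.234]
contact_force: [0.4, 0.2, 2.6]
opening: 0.0008
time: 72.22
tool_pos: [0.4529, -0.1227, 0.0808]
tool_rot: [3.141, -0.001, 0.233]
contact_force: [-2.0, 1.1, 7.3]
opening: 0.0003
```

Contact came at 0.0812, so the wheel is home and the drift is just play. Firm push once, then fetch ring 1.

```bash
python3 -m crank '[[0,0,0.08,0,0,0,0],[0,0,0.08,0,0,0,0],[0,0,0.08,0,0,0,0]]'; python3 -m crank '[[0,0,-2,0,0,0,0.3],[0,0,-8,0,0,0,0.5],[0,0,-10,0,0,0,0.8],[0,0,-10,0,0,0,0.8]]'; python3 - <<'E'
from h import *
go(.5967,-.3762,.18,160)
E
```

```text
time: 72.6
tool_pos: [0.4529, -0.1228, 0.0805]
tool_rot: [3.141, -0.001, 0.234]
contact_force: [-3.2, 1.5, 12.9]
opening: 0.0004
time: 73.1
tool_pos: [0.4534, -0.123, 0.1805]
tool_rot: [3.14, -0.003, 0.234]
contact_force: [-0.4, 0.9, -0.9]
opening: 0.0359
row [ 8.08 27.95  0.13] [ 2.4000e-01  9.0000e-02 -1.4662e+02]  at [ 0.4534 -0.123   0.1805] yaw 13.38
```

```bash
python3 -m crank '[[8.1,28,2,0,0,-33.3,0.8],[8.1,28,5,0,0,-33.3,0.8],[8.1,28,7,0,0,-33.3,0.8],[8.1,28,8,0,0,-33.3,0.8],[8.1,28,10,0,0,-33.3,0.8]]'; python3 -m crank '[[0,0,0,0,0,0,0.8],[0,0,0,0,0,0,0.8],[0,0,0,0,0,0,0.8],[0,0,0,0,0,0,0.8]]'; python3 - <<'E'
from h import *
c=read_camera("wrist");crop(c,60,80,400,260,2,"w23.png")
go(.5967,-.3762,.029,46.7)
E
```

```text
time: 73.72
tool_pos: [0.596, -0.3767, 0.0786]
tool_rot: [3.141, -0.0, 0.814]
contact_force: [0.9, -0.3, 0.0]
opening: 0.0734
time: 74.22
tool_pos: [0.5959, -0.3742, 0.0833]
tool_rot: [3.138, -0.0, 0.816]
contact_force: [-0.1, 0.6, -0.5]
opening: 0.0735
row [-0.08  0.18  5.4 ] [ 0.16 -0.02  0.02]  at [ 0.5959 -0.3743  0.083 ] yaw 46.72
```

View pics/w23.png

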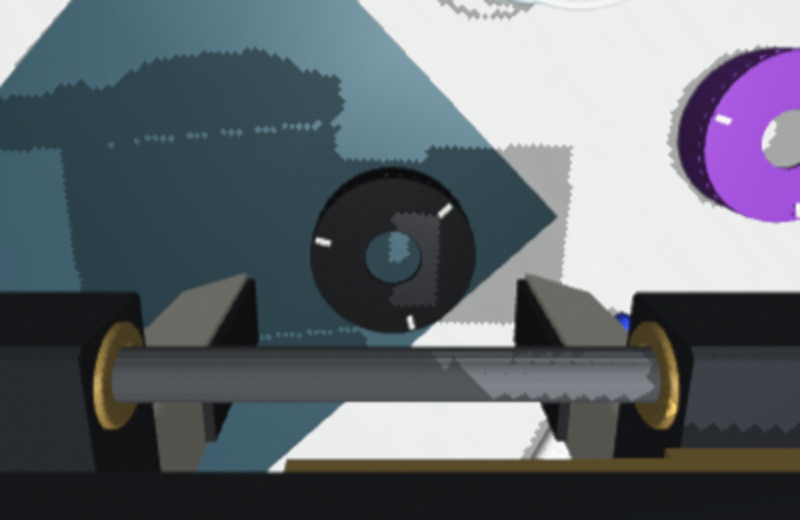

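```bash
python3 - <<'E'
from h import *
c=read_camera("wrist");p,R=tool()
for u in((622,316),(545,428),(525,455)): print(R.inv().apply(ray(c,np.array(u)/2+[60,80],.006)-p).round(3))
rings(c,[60,80],2,[("r1",((446,210),(323,241),(410,322)))])
c=read_camera("top");crop(c,290,140,130,110,5,"top23.png")
for u in((373,174),(395,211)): print("pen top",ray(c,u,.01))
E
```

```text
[-0.03   0.093  0.077]
[-0.08   0.067  0.077]
[-0.093  0.059  0.077]
r1 [ 0.598  -0.3772  0.0205] [0.0256 0.0255 0.0253] [1.1 1.6 1.1]
pen top [ 0.63407915 -0.46333282  0.01      ]
pen top [ 0.52361414 -0.52121327  0.01      ]
```

View pics/top23.png

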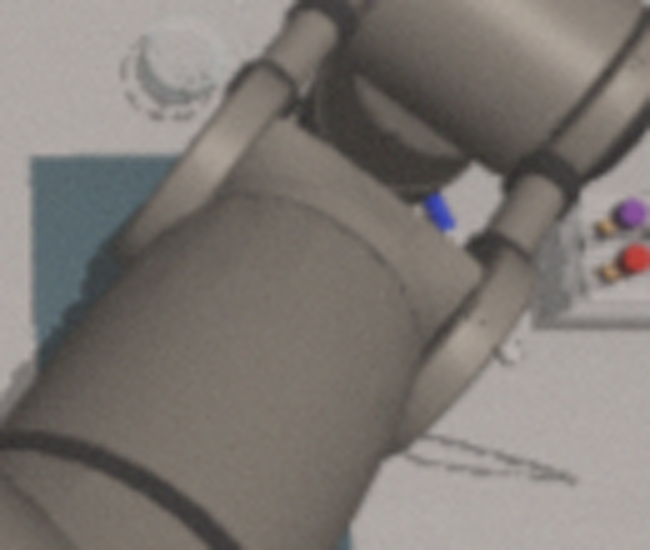

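The pen lies 45 mm or more clear of the fingers. Going down on ring 1.

```bash
python3 -m crank '[[-0.06,0.2,1.5,0,0,0,0.8],[-0.06,0.2,3,0,0,0,0.8],[-0.06,0.2,4.5,0,0,0,0.8],[-0.06,0.2,5.3,0,0,0,0.8],[-0.06,0.2,5.3,0,0,0,0.8]]'; python3 -m crank '[[0,0,0,0,0,0,0.8],[0,0,0,0,0,0,0.8]]'; python3 - <<'E'
from h import *
go(.597,-.3763,.029,46.7)
E
```

```text
time: 75.0
tool_pos: [0.596, -0.3762, 0.0266]
tool_rot: [-3.14, 0.0, 0.815]
contact_force: [-0.3, -0.1, 0.3]
opening: 0.0734
time: 75.25
tool_pos: [0.5967, -0.3768, 0.0287]
tool_rot: [3.14, -0.0, 0.815]
contact_force: [-0.0, 0.2, -0.7]
opening: 0.0732
row [ 0.05 -0.01 -0.03] [ 0.07 -0.01 -0.02]  at [ 0.5967 -0.3768  0.0287] yaw 46.68
```

```bash
python3 -m crank '[[0.04,0,0,0,0,0,0.4],[0.04,0,0,0,0,0,0.4],[0.04,0,0,0,0,0,0.4],[0.04,0,0,0,0,0,0.4],[0.04,0,0,0,0,0,0.4]]' 45; python3 -m crank '[[0,0,0,0,0,0,0.4],[0,0,-2,0,0,0,0.4],[0,0,-6,0,0,0,0.4],[0,0,-8,0,0,0,0.4],[0,0,-8,0,0,0,0.4]]'; python3 - <<'E'
from h import *
go(.4157,-.0805,.12,186.5)
E
```

```text
time: 75.88
tool_pos: [0.5968, -0.3763, 0.0281]
tool_rot: [3.141, -0.0, 0.815]
contact_force: [0.3, 0.1, 2.5]
opening: 0.0584
time: 76.5
tool_pos: [0.5976, -0.377, 0.111]
tool_rot: [3.137, -0.0, 0.815]
contact_force: [0.3, -0.1, -1.0]
opening: 0.0584
row [  9.09 -33.58  -1.06] [   0.16    0.33 -139.83]  at [ 0.5976 -0.377   0.111 ] yaw 46.67
```

```bash
python3 -m crank '[[1.3,-5,-1,0,0,-10,0.4],[2.7,-10,-1,0,0,-20,0.4],[4,-15,-1,0,0,-30,0.4],[5.4,-20,-1,0,0,-40,0.4],[6.7,-25,-1,0,0,-50,0.4]]'; python3 - <<'E'
from h import *
go(.4163,-.0802,.12,186.5)
E
```

```text
time: 77.12
tool_pos: [0.4592, -0.1543, 0.1172]
tool_rot: [-3.14, -0.001, 1.693]
contact_force: [-0.3, -0.0, -1.4]
opening: 0.0585
row [ 7.88 -3.35 -0.27] [-1.000e-02 -1.000e-01 -8.951e+01]  at [ 0.4592 -0.1543  0.1172] yaw 96.99
```

```bash
python3 -m crank '[[3,-1.2,-0.2,0,0,-10,0.4],[6,-2.5,-0.2,0,0,-20,0.4],[7.9,-3.3,-0.2,0,0,-30,0.4],[7.9,-3.3,-0.2,0,0,-40,0.4],[7.9,-3.3,-0.2,0,0,-50,0.4]]'; python3 -m crank '[[0,0,0,0,0,-10,0.4],[0,0,0,0,0,-20,0.4],[0,0,0,0,0,-30,0.4],[0,0,0,0,0,-39.5,0.4],[0,0,0,0,0,-39.5,0.4]]'; python3 -m crank '[[0,0,0,0,0,0,0.4],[0,0,0,0,0,0,0.4]]';python3 - <<'E'
from h import *
go(.4163,-.0802,.0726,186.5)
E
```

```text
time: 77.75
tool_pos: [0.4181, -0.0808, 0.1194]
tool_rot: [-3.141, -0.001, 2.566]
contact_force: [-0.1, 0.8, -2.0]
opening: 0.058
time: 78.38
tool_pos: [0.4183, -0.0812, 0.1194]
tool_rot: [3.141, -0.001, -3.035]
contact_force: [-1.1, 0.2, -1.0]
opening: 0.0582
time: 78.62
tool_pos: [0.4187, -0.0813, 0.1198]
tool_rot: [3.141, -0.0, -3.036]
contact_force: [0.5, -0.0, -0.3]
opening: 0.0585
row [0.22 0.13 4.72] [ 0.01 -0.02 -0.43]  at [ 0.4187 -0.0813  0.1198] yaw -173.93
```

```bash
python3 -m crank '[[0.2,0.12,1.5,0,0,-0.4,0.4],[0.2,0.12,3,0,0,-0.4,0.4],[0.2,0.12,4.6,0,0,-0.4,0.4],[0.2,0.12,4.7,0,0,-0.4,0.4],[0.2,0.12,4.7,0,0,-0.4,0.4]]';python3 -m crank '[[0,0,0,0,0,0,0.4],[0,0,0,0,0,0,0.4]]';python3 - <<'E'
from h import *
go(.4163,-.0802,.0582,186.5)
c=read_camera("wrist");crop(c,60,80,400,260,2,"w24.png")
E
```

```text
time: 79.25
tool_pos: [0.4169, -0.0805, 0.0732]
tool_rot: [-3.142, 0.0, -3.027]
contact_force: [-0.2, -0.6, -0.4]
opening: 0.0581
time: 79.5
tool_pos: [0.417, -0.0804, 0.0733]
tool_rot: [-3.141, 0.001, -3.027]
contact_force: [-0.2, 1.0, -1.1]
opening: 0.0582
row [0.06 0.03 1.51] [-0.02  0.05  0.07]  at [ 0.417  -0.0804  0.0733] yaw -173.43
```

View pics/w24.png

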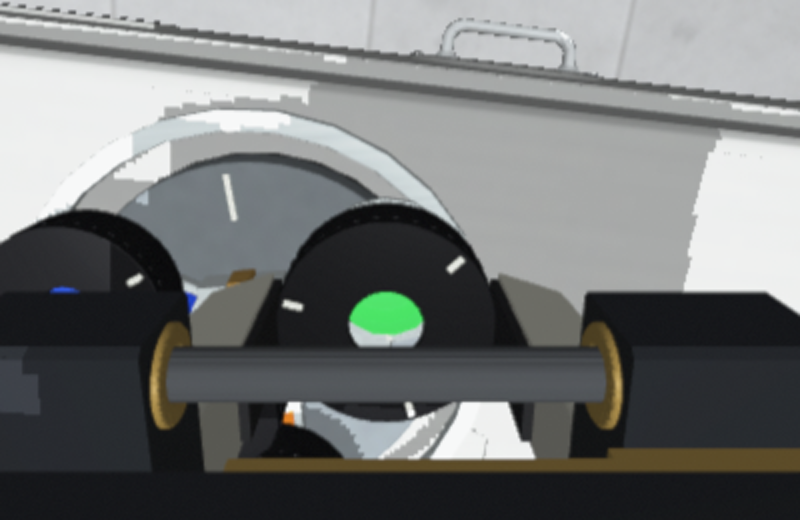

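```bash
python3 -m crank '[[0.03,0.02,0.3,0,0,0,0.4],[0.03,0.02,0.6,0,0,0,0.4],[0.03,0.02,0.9,0,0,0,0.4],[0.03,0.02,0.9,0,0,0,0.4]]';python3 -m crank '[[0,0,0.2,0,0,0,0.4],[0,0,0.4,0,0,0,0.4],[0,0,0.6,0,0,0,0.4],[0,0,0.68,0,0,0,0.4],[0,0,0.68,0,0,0,0.4]]';python3 - <<'E'
from h import *
print(robot.observe()["contact_force"],robot.observe()["torque"])
go(.4163,-.0802,.0571,186.5)
E
```

```text
time: 80.05
tool_pos: [0.4162, -0.0801, 0.0636]
tool_rot: [3.141, -0.001, -3.027]
contact_force: [-0.3, -0.7, -0.4]
opening: 0.058
time: 80.68
tool_pos: [0.4163, -0.0802, 0.0573]
tool_rot: [3.142, 0.0, -3.027]
contact_force: [-1.0, -0.3, 3.7]
opening: 0.0585
[-1.03892361 -0.28155507  3.70682689] [ 0.04922504  0.20865695 -0.01836151]
row [0.   0.   0.02] [0.   0.   0.07]  at [ 0.4163 -0.0802  0.0573] yaw -173.43
```

Same pattern as before: the pins rest lightly at entry height. Turn in and follow the thread down.

```bash
python3 -m crank '[[0,0,0,0,0,5,0.4],[0,0,0,0,0,10,0.4],[0,0,0.02,0,0,14,0.4],[0,0,0.02,0,0,14,0.4]]';python3 -m crank '[[0,0,0.05,0,0,8,0.4],[0,0,0.09,0,0,16,0.4],[0,0,0.14,0,0,24,0.4],[0,0,0.175,0,0,30,0.4],[0,0,0.175,0,0,30,0.4]]'; python3 -m crank '[[0,0,0.05,0,0,8,0.4],[0,0,0.09,0,0,16,0.4],[0,0,0.14,0,0,24,0.4],[0,0,0.19,0,0,32,0.4],[0,0,0.2,0,0,36,0.4]]';python3 -c "
from h import *
s=robot.observe();print(s['contact_force'].round(2),s['torque'].round(3),np.degrees(s['tool_rot'][2]))"
```

```text
time: 81.18
tool_pos: [0.4164, -0.0802, 0.0568]
tool_rot: [3.141, 0.0, 3.013]
contact_force: [0.0, -0.6, -1.1]
opening: 0.0583
time: 81.8
tool_pos: [0.4163, -0.0802, 0.0551]
tool_rot: [3.142, -0.0, 2.491]
contact_force: [0.5, -1.1, -1.9]
opening: 0.0584
time: 82.42
tool_pos: [0.4164, -0.0802, 0.0531]
tool_rot: [3.142, -0.0, 1.861]
contact_force: [0.2, -0.5, -1.1]
opening: 0.0583
[ 0.25 -0.48 -1.07] [-0.065  0.068 -0.023] 106.60889606753267
```

```bash
python3 -m crank '[[0,0,0.05,0,0,8,0.4],[0,0,0.08,0,0,14,0.4],[0,0,0.09,0,0,20,0.4],[0,0,0.09,0,0,27,0.4],[0,0,0.09,0,0,27,0.4]]'; python3 -c "
from h import *
s=robot.observe();print(s['contact_force'].round(2),s['torque'].round(3),np.degrees(s['tool_rot'][2]))"
```

```text
time: 83.05
tool_pos: [0.4163, -0.0802, 0.0522]
tool_rot: [-3.142, -0.0, 1.392]
contact_force: [-0.5, 0.0, -2.2]
opening: 0.0585
[-0.54  0.01 -2.17] [-0.052  0.012  0.005] 79.77820763774817
```

```bash
python3 -m crank '[[0,0,0,0,0,0,0.75],[0,0,0,0,0,0,0.75],[0,0,0,0,0,0,0.75],[0,0,0,0,0,-10,0.75],[0,0,0,0,0,-20,0.75]]'; python3 -m crank '[[0,0,0,0,0,-10,0.75],[0,0,0,0,0,-20,0.75],[0,0,0,0,0,-30,0.75],[0,0,0,0,0,-40,0.75],[0,0,0,0,0,-40,0.75]]'; python3 -m crank '[[0,0,0,0,0,0,0.4],[0,0,0,0,0,0,0.4],[0,0,0,0,0,0,0.4],[0,0,0,0,0,0,0.4]]';for i in 1 2 3; do python3 -m crank '[[0,0,0,0,0,3,0.4],[0,0,0,0,0,6,0.4],[0,0,0,0,0,6,0.4]]'; python3 -c "
from h import *
s=robot.observe();print(s['contact_force'].round(2),s['torque'].round(3),np.degrees(s['tool_rot'][2]))"; done
```

```text
time: 83.68
tool_pos: [0.4164, -0.0802, 0.0523]
tool_rot: [3.141, 0.0, 1.744]
contact_force: [0.5, 0.7, 0.4]
opening: 0.0688
time: 84.3
tool_pos: [0.4164, -0.0802, 0.0523]
tool_rot: [3.141, 0.0, 2.435]
contact_force: [-0.1, -0.1, -0.4]
opening: 0.0688
time: 84.8
tool_pos: [0.4164, -0.0802, 0.0523]
tool_rot: [3.141, -0.0, 2.436]
contact_force: [-0.2, 0.8, 0.0]
opening: 0.0585
time: 85.18
tool_pos: [0.4164, -0.0803, 0.0522]
tool_rot: [-3.142, 0.0, 2.332]
contact_force: [-0.7, -1.5, -0.6]
opening: 0.058
[-0.65 -1.53 -0.59] [-0.298  0.109 -0.051] 133.59160205950846
time: 85.55
tool_pos: [0.4167, -0.0803, 0.0522]
tool_rot: [3.141, 0.001, 2.228]
contact_force: [3.2, -0.9, -2.4]
opening: 0.0585
[ 3.19 -0.9  -2.41] [-0.18  -0.336  0.221] 127.66279701682288
time: 85.92
tool_pos: [0.4168, -0.0803, 0.0522]
tool_rot: [3.141, 0.001, 2.124]
contact_force: [3.1, -0.6, -4.2]
opening: 0.0584
[ 3.09 -0.59 -4.2 ] [-0.094 -0.601  0.399] 121.70849162648246
```

```bash
for i in 1 2; do python3 -m crank '[[0,0,0,0,0,3,0.4],[0,0,0,0,0,6,0.4],[0,0,0,0,0,6,0.4]]'; python3 -c "
from h import *
s=robot.observe();print(s['contact_force'].round(2),s['torque'].round(3),np.degrees(s['tool_rot'][2]))"; done
python3 -m crank '[[0,0,-0.05,0,0,0,0.4],[0,0,-0.1,0,0,0,0.4],[0,0,-0.1,0,0,0,0.4]]'
python3 -m crank '[[0,0,0.1,0,0,0,0.4],[0,0,0.1,0,0,0,0.4]]'
```

```text
time: 86.3
tool_pos: [0.4168, -0.0803, 0.0522]
tool_rot: [3.141, 0.001, 2.02]
contact_force: [4.5, 0.3, -5.4]
opening: 0.058
[ 4.45  0.29 -5.39] [-0.066 -0.761  0.54 ] 115.72330532447351
time: 86.68
tool_pos: [0.4166, -0.0803, 0.0522]
tool_rot: [3.141, 0.0, 1.915]
contact_force: [4.0, -0.8, -6.0]
opening: 0.0583
[ 3.97 -0.8  -5.95] [-0.176 -0.667  0.561] 109.71404076778379
time: 87.05
tool_pos: [0.4165, -0.0804, 0.0528]
tool_rot: [3.141, 0.0, 1.914]
contact_force: [4.8, -0.8, -13.3]
opening: 0.0581
time: 87.3
tool_pos: [0.4165, -0.0804, 0.0525]
tool_rot: [3.141, 0.0, 1.913]
contact_force: [3.6, -0.6, -3.3]
opening: 0.058
```

```bash
python3 -m crank '[[0,0,0,0,0,0,0.75],[0,0,0,0,0,0,0.75],[0,0,0,0,0,0,0.75],[0,0,-3,0,0,0,0.75],[0,0,-8,0,0,0,0.75]]';python3 - <<'E'
from h import *
go(.40,-.135,.2,13.5)
E
```

```text
time: 87.92
tool_pos: [0.4151, -0.0797, 0.1321]
tool_rot: [-3.138, -0.003, 1.912]
contact_force: [0.3, -0.5, -0.8]
opening: 0.069
row [-4.68 -3.29 -6.8 ] [-3.000e-01  2.000e-02  9.605e+01]  at [ 0.4151 -0.0797  0.1321] yaw 109.55
```

```bash
python3 -m crank '[[-4.7,-3.3,-6.8,0,0,10,0.8],[-4.7,-3.3,-6.8,0,0,20,0.8],[-4.7,-3.3,-6.8,0,0,30,0.8],[-4.7,-3.3,-6.8,0,0,40,0.8],[-4.7,-3.3,-6.8,0,0,50,0.8]]'; python3 -m crank '[[0,0,0,0,0,10,0.8],[0,0,0,0,0,20,0.8],[0,0,0,0,0,30,0.8],[0,0,0,0,0,40,0.8],[0,0,0,0,0,46,0.8]]';python3 -m crank '[[0,0,0,0,0,0,0.8],[0,0,0,0,0,0,0.8],[0,0,0,0,0,0,0.8]]'; python3 - <<'E'
from h import *
c=read_camera("wrist");np.savez("w25.npz",**{k:c[k] for k in c});crop(c,160,20,190,180,4,"w25.png");glasses(c)
go(.5077,-.111,.11,13.5)
E
```

```text
time: 88.55
tool_pos: [0.4006, -0.1354, 0.2002]
tool_rot: [-3.141, -0.0, 1.034]
contact_force: [0.5, 0.3, -0.0]
opening: 0.0733
time: 89.18
tool_pos: [0.4007, -0.1353, 0.2001]
tool_rot: [-3.141, 0.0, 0.232]
contact_force: [0.3, -0.2, -0.3]
opening: 0.0733
time: 89.55
tool_pos: [0.401, -0.1355, 0.2002]
tool_rot: [-3.141, 0.0, 0.238]
contact_force: [0.3, -0.0, -0.1]
opening: 0.0735
green 362 [202.1 148.7] z8 [ 0.4097 -0.0765  0.008 ] z40 [ 0.4159 -0.0806  0.04  ]
blue 352 [300.9 152.2] z8 [ 0.4316 -0.1832  0.008 ] z40 [ 0.4356 -0.177   0.04  ]
amber 419 [255.4  58.1] z8 [ 0.5134 -0.1115  0.008 ] z40 [ 0.5095 -0.1122  0.04  ]
row [10.95  0.13  9.02] [-0.01  0.    0.12]  at [ 0.401  -0.1355  0.2002] yaw 13.62
```

View pics/w25.png

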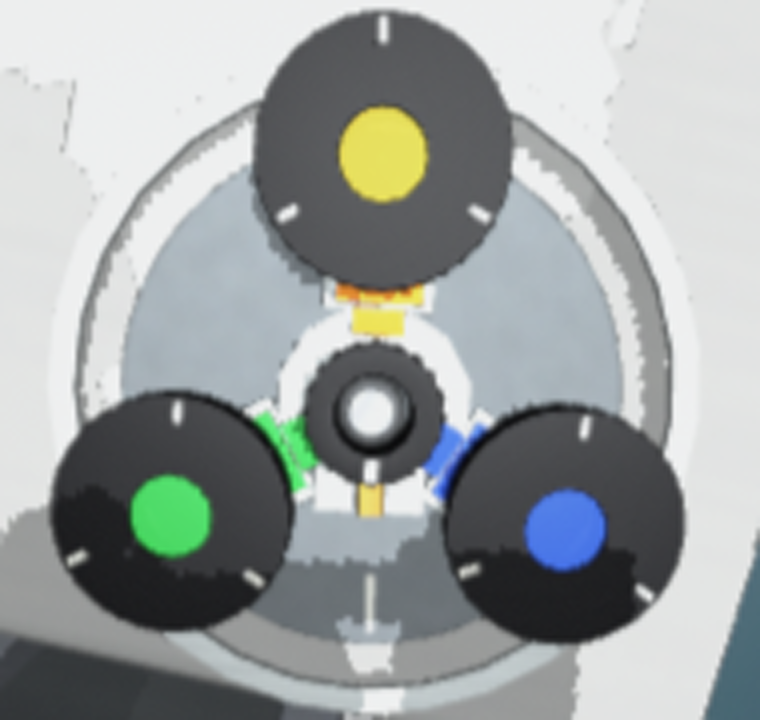

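```bash
python3 - <<'E'
from h import *
c=np.load("w25.npz")
for z in(.04425,.0475):
  rings(c,[160,20],4,[("A",((384,30),(287,213),(481,214))),("G",((178,412),(76,558),(254,578))),("B",((585,428),(469,571),(644,593)))],z)
E
```

```text
A [ 0.5088 -0.1129  0.0443] [0.0254 0.0255 0.0257] [13.8 13.1 13.7]
G [ 0.4162 -0.0815  0.0443] [0.0255 0.0257 0.0254] [6.3 6.9 6.9]
B [ 0.4356 -0.1769  0.0443] [0.0254 0.0255 0.0253] [5.7 6.1 6.2]
A [ 0.5085 -0.113   0.0475] [0.0251 0.0252 0.0254] [13.8 13.1 13.7]
G [ 0.4169 -0.0819  0.0475] [0.0252 0.0254 0.0251] [6.3 6.9 6.9]
B [ 0.436  -0.1763  0.0475] [0.0251 0.0253 0.025 ] [5.7 6.1 6.2]
```

All three rings sit at snug height, with tick radius 25.5 mm at z 0.044. Amber is about 6° less turned than the others, so I'll give it a last tightening check.

```bash
python3 -m crank '[[5,0.15,3,0,0,0,0.75],[10.9,0.17,7,0,0,0,0.75],[10.9,0.17,9,0,0,0,0.75],[10.9,0.17,9,0,0,0,0.75],[10.9,0.17,9,0,0,0,0.75]]'; python3 -m crank '[[0,0,0,0,0,0,0.75],[0,0,0,0,0,0,0.75],[0,0,0,0,0,0,0.75]]'; python3 - <<'E'
from h import *
go(.508,-.1115,.0525,13.5)
E
```

```text
time: 90.22
tool_pos: [0.5073, -0.1119, 0.1111]
tool_rot: [3.141, -0.001, 0.237]
contact_force: [0.4, 0.7, 0.2]
opening: 0.0688
time: 90.6
tool_pos: [0.5074, -0.1118, 0.1109]
tool_rot: [3.141, -0.001, 0.237]
contact_force: [1.1, 0.2, 0.4]
opening: 0.0687
row [ 0.06 -0.02  5.84] [ 0.03 -0.05  0.06]  at [ 0.5074 -0.1118  0.1109] yaw 13.56
```

```bash
python3 -m crank '[[0.05,0,2,0,0,0,0.75],[0.05,0,4,0,0,0,0.75],[0.05,0,5.5,0,0,0,0.75],[0.05,0,5.8,0,0,0,0.75],[0.05,0,5.8,0,0,0,0.75]]'; python3 -m crank '[[0,0,0,0,0,0,0.4],[0,0,0,0,0,0,0.4],[0,0,0,0,0,0,0.4],[0,0,0,0,0,0,0.4]]' 45; for i in 1 2; do python3 -m crank '[[0,0,0,0,0,3,0.4],[0,0,0,0,0,5,0.4],[0,0,0,0,0,5,0.4]]'; python3 -c "
from h import *
s=robot.observe();print(s['contact_force'].round(2),s['torque'].round(3),np.degrees(s['tool_rot'][2]))"; done
```

```text
time: 91.22
tool_pos: [0.5081, -0.1116, 0.0525]
tool_rot: [3.142, -0.0, 0.237]
contact_force: [0.1, -0.3, -0.2]
opening: 0.0686
time: 91.72
tool_pos: [0.5084, -0.1117, 0.0528]
tool_rot: [3.141, -0.001, 0.237]
contact_force: [-0.1, 0.1, 5.8]
opening: 0.058
time: 92.1
tool_pos: [0.5087, -0.1128, 0.0528]
tool_rot: [3.139, -0.002, 0.151]
contact_force: [1.5, -6.3, 3.2]
opening: 0.0584
[ 1.46 -6.35  3.23] [-1.006  0.117  0.649] 8.664808107432547
time: 92.48
tool_pos: [0.5088, -0.1128, 0.053]
tool_rot: [3.139, -0.002, 0.063]
contact_force: [0.3, -5.6, 4.8]
opening: 0.0583
[ 0.34 -5.55  4.76] [-1.208  0.07   0.192] 3.5918889427180134
```

```bash
python3 -m crank '[[0,0,0,0,0,0,0.75],[0,0,0,0,0,0,0.75],[0,0,0,0,0,0,0.75],[0,0,-3,0,0,0,0.75],[0,0,-8,0,0,0,0.75]]';python3 - <<'E'
from h import *
go(.401,-.1355,.2,13.5)
E
```

```text
time: 93.1
tool_pos: [0.5065, -0.1108, 0.1314]
tool_rot: [-3.139, 0.005, 0.062]
contact_force: [1.4, 0.2, -0.0]
opening: 0.0691
row [-10.72   1.79  -6.81] [-0.17  0.25 -9.93]  at [ 0.5065 -0.1108  0.1314] yaw 3.58
```

```bash
python3 -m crank '[[-10.7,1.8,-6.8,0,0,-10,0.8],[-10.7,1.8,-6.8,0,0,-10,0.8],[-10.7,1.8,-6.8,0,0,-10,0.8],[-10.7,1.8,-6.8,0,0,-10,0.8],[-10.7,1.8,-6.8,0,0,-10,0.8]]';python3 -m crank '[[0,0,0,0,0,0,0.8],[0,0,0,0,0,0,0.8],[0,0,0,0,0,0,0.8]]'; python3 - <<'E'
from h import *
c=read_camera("wrist");np.savez("w26.npz",**{k:c[k] for k in c});crop(c,160,20,190,180,4,"w26.png");glasses(c)
go(.4528,-.1225,.1,13.5)
E
```

```text
time: 93.72
tool_pos: [0.4027, -0.1358, 0.1993]
tool_rot: [-3.14, 0.001, 0.238]
contact_force: [-0.6, 0.4, -0.4]
opening: 0.0736
time: 94.1
tool_pos: [0.4023, -0.136, 0.1999]
tool_rot: [-3.141, 0.0, 0.237]
contact_force: [0.3, 0.2, -0.8]
opening: 0.0733
green 358 [201.2 149.9] z8 [ 0.4096 -0.0763  0.008 ] z40 [ 0.4159 -0.0805  0.04  ]
blue 356 [300.2 153.5] z8 [ 0.4313 -0.1833  0.008 ] z40 [ 0.4355 -0.1771  0.04  ]
amber 424 [255.3  59.2] z8 [ 0.5136 -0.1122  0.008 ] z40 [ 0.5098 -0.1129  0.04  ]
row [ 5.23 -0.13 10.  ] [-0.02  0.01  0.09]  at [ 0.4023 -0.136   0.2001] yaw 13.59
```

View pics/w26.png

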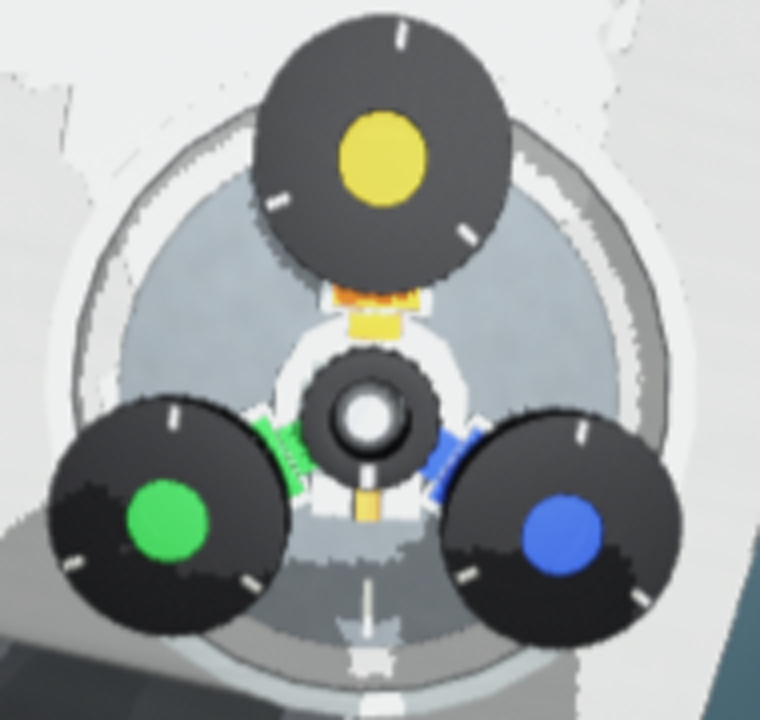

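```bash
python3 - <<'E'
from h import *
c=np.load("w26.npz")
rings(c,[160,20],4,[("A",((402,34),(278,201),(467,234))),("G",((174,416),(72,563),(251,583))),("B",((582,433),(467,575),(641,598)))],.04425)
go(.5083,-.1118,.11,13.5)
E
```

```text
A [ 0.5092 -0.1133  0.0443] [0.0257 0.0255 0.0254] [4.  4.5 3.8]
G [ 0.4163 -0.0813  0.0443] [0.0257 0.0258 0.0256] [6.4 6.9 6.8]
B [ 0.4356 -0.177   0.0443] [0.0253 0.0253 0.0253] [5.8 5.9 5.9]
row [10.88  0.14  9.  ] [-0.02  0.01  0.09]  at [ 0.4023 -0.136   0.2001] yaw 13.59
```

Amber followed the full turn. I'll re-grip it for a small pull test to confirm it is clamped.

```bash
python3 -m crank '[[5,0.1,3,0,0,0,0.75],[10.9,0.14,7,0,0,0,0.75],[10.9,0.14,9,0,0,0,0.75],[10.9,0.14,9,0,0,0,0.75],[10.9,0.14,9,0,0,0,0.75]]'; python3 -m crank '[[0,0,0,0,0,0,0.75],[0,0,2,0,0,0,0.75],[0,0,4,0,0,0,0.75],[0,0,5.5,0,0,0,0.75],[0,0,5.5,0,0,0,0.75]]';python3 -m crank '[[0,0,0,0,0,0,0.75],[0,0,0,0,0,0,0.75]]'; python3 - <<'E'
from h import *
go(.5088,-.1122,.0535,13.5)
E
```

```text
time: 94.78
tool_pos: [0.5084, -0.1122, 0.1111]
tool_rot: [3.141, -0.001, 0.237]
contact_force: [0.6, -0.7, 0.7]
opening: 0.0687
time: 95.4
tool_pos: [0.508, -0.1119, 0.0549]
tool_rot: [-3.141, 0.001, 0.237]
contact_force: [0.7, -0.3, 0.4]
opening: 0.0692
time: 95.65
tool_pos: [0.5089, -0.1121, 0.056]
tool_rot: [3.141, -0.001, 0.237]
contact_force: [0.0, 0.0, 0.7]
opening: 0.0691
row [-0.02  0.01  0.25] [ 0.04 -0.07  0.07]  at [ 0.5089 -0.1121  0.056 ] yaw 13.57
```

```bash
python3 -m crank '[[0,0,0.25,0,0,0,0.75],[0,0,0.25,0,0,0,0.4],[0,0,0.25,0,0,0,0.4],[0,0,0.25,0,0,0,0.4],[0,0,0.25,0,0,0,0.4]]'; python3 -m crank '[[0,0,-0.05,0,0,0,0.4],[0,0,-0.05,0,0,0,0.4]]'; python3 -m crank '[[0,0,-0.05,0,0,0,0.4],[0,0,-0.05,0,0,0,0.4]]';  python3 -m crank '[[0,0,0.1,0,0,0,0.4],[0,0,0.1,0,0,0,0.4]]';  python3 -m crank '[[0,0,0.05,0,0,0,0.4],[0,0,0.05,0,0,0,0.4]]'
```

```text
time: 96.28
tool_pos: [0.5086, -0.112, 0.0528]
tool_rot: [3.141, -0.0, 0.237]
contact_force: [0.6, -0.3, -1.0]
opening: 0.0583
time: 96.52
tool_pos: [0.5085, -0.1119, 0.0531]
tool_rot: [-3.142, 0.0, 0.237]
contact_force: [1.6, -1.2, -3.8]
opening: 0.0585
time: 96.78
tool_pos: [0.5084, -0.112, 0.0536]
tool_rot: [-3.141, 0.0, 0.237]
contact_force: [0.7, -1.5, -3.7]
opening: 0.0583
time: 97.02
tool_pos: [0.5085, -0.112, 0.0528]
tool_rot: [3.142, -0.0, 0.237]
contact_force: [1.0, -1.4, -2.8]
opening: 0.0586
time: 97.28
tool_pos: [0.5086, -0.112, 0.0527]
tool_rot: [3.141, -0.0, 0.237]
contact_force: [-1.3, -0.6, 3.9]
opening: 0.0582
```

```bash
for i in 1 2; do python3 -m crank '[[0,0,0,0,0,1.5,0.4],[0,0,0,0,0,3,0.4],[0,0,0,0,0,3,0.4]]'; python3 -c "
from h import *
s=robot.observe();print(s['contact_force'].round(2),s['torque'].round(3),np.degrees(s['tool_rot'][2]))"; done
```

```text
time: 97.65
tool_pos: [0.5089, -0.1134, 0.0527]
tool_rot: [3.139, -0.001, 0.186]
contact_force: [-1.4, -9.3, 2.9]
opening: 0.0588
[-1.45 -9.26  2.88] [-1.381  0.378  0.962] 10.649268567064178
time: 98.02
tool_pos: [0.5089, -0.1134, 0.0526]
tool_rot: [3.139, -0.001, 0.133]
contact_force: [-0.9, -7.7, 2.6]
opening: 0.0583
[-0.92 -7.74  2.65] [-1.494  0.389  0.707] 7.596385194374489
```

Amber now resists at nearly 1 N·m, so it is tight. Release, press the hub to confirm the wheel is home, then take a last look.

```bash
python3 -m crank '[[0,0,0,0,0,0,0.75],[0,0,0,0,0,0,0.75],[0,0,0,0,0,0,0.75],[0,0,-3,0,0,0,0.75],[0,0,-6,0,0,0,0.6]]';python3 -m crank '[[0,0,0,0,0,0,0],[0,0,0,0,0,0,0],[0,0,0,0,0,0,0],[0,0,0,0,0,0,0],[0,0,0,0,0,0,0]]' 20; python3 - <<'E'
from h import *
go(.4528,-.1225,.1,13.5)
E
```

```text
time: 98.65
tool_pos: [0.5081, -0.1115, 0.1125]
tool_rot: [-3.14, 0.001, 0.132]
contact_force: [-0.5, -0.9, 0.9]
opening: 0.0627
time: 99.28
tool_pos: [0.5083, -0.1119, 0.1118]
tool_rot: [-3.141, 0.001, 0.132]
contact_force: [-0.2, 0.1, 0.5]
opening: 0.013
row [-5.64  0.32  1.19] [-0.03  0.04 -5.92]  at [ 0.5083 -0.1119  0.1118] yaw 7.58
```

```bash
python3 -m crank '[[-5.6,0.3,1.2,0,0,-6,0],[-5.6,0.3,1.2,0,0,-6,0],[-5.6,0.3,1.2,0,0,-6,0],[-5.6,0.3,2.2,0,0,-6,0],[-5.6,0.3,2.8,0,0,-6,0]]'; python3 -m crank '[[0,0,0,0,0,0,0],[0,0,0.1,0,0,0,0],[0,0,0.1,0,0,0,0]]'; for i in 1 2 3 ; do python3 -m crank '[[0,0,0.08,0,0,0,0],[0,0,0.08,0,0,0,0],[0,0,0.08,0,0,0,0]]'; done
```

```text
time: 99.9
tool_pos: [0.4539, -0.1222, 0.0836]
tool_rot: [-3.142, -0.0, 0.237]
contact_force: [0.1, -1.2, 0.0]
opening: 0.0005
time: 100.28
tool_pos: [0.4535, -0.1223, 0.0833]
tool_rot: [3.142, -0.0, 0.237]
contact_force: [-0.3, 0.4, 0.4]
opening: 0.0003
time: 100.65
tool_pos: [0.4534, -0.1223, 0.0825]
tool_rot: [-3.142, -0.0, 0.237]
contact_force: [0.5, -0.1, -0.3]
opening: 0.0003
time: 101.02
tool_pos: [0.4533, -0.1223, 0.0816]
tool_rot: [-3.141, -0.0, 0.237]
contact_force: [-0.1, -0.2, -1.2]
opening: 0.0007
time: 101.4
tool_pos: [0.4535, -0.1223, 0.0811]
tool_rot: [3.141, -0.0, 0.237]
contact_force: [-0.3, 0.9, 3.7]
opening: 0.0001
```

Contact at about 0.0812, so the wheel is home. Retreat and take the final views.

```bash
python3 -m crank '[[0,0,-3,0,0,0,0.3],[0,0,-8,0,0,0,0.5],[0,0,-13,0,0,0,0.5],[-4,0,-18,0,0,0,0.5],[-4,0,-18,0,0,0,0.5]]'; python3 -m crank '[[0,0,0,0,0,0,0.5],[0,-4,0,0,0,0,0.5],[0,-4,0,0,0,0,0.5],[0,-4,0,0,0,0,0.5]]'; python3 - <<'E'
from h import *
c=read_camera("wrist");crop(c,0,0,512,384,1.5,"w27.png")
c=read_camera("side");crop(c,160,100,230,220,3,"side27.png")
E
```

```text
time: 102.02
tool_pos: [0.4144, -0.1325, 0.2641]
tool_rot: [3.137, -0.005, 0.236]
contact_force: [0.3, -0.3, -0.6]
opening: 0.0438
time: 102.52
tool_pos: [0.4053, -0.0928, 0.2599]
tool_rot: [-3.141, 0.001, 0.238]
contact_force: [-0.9, -0.3, 0.0]
opening: 0.0462
```

View pics/w27.png

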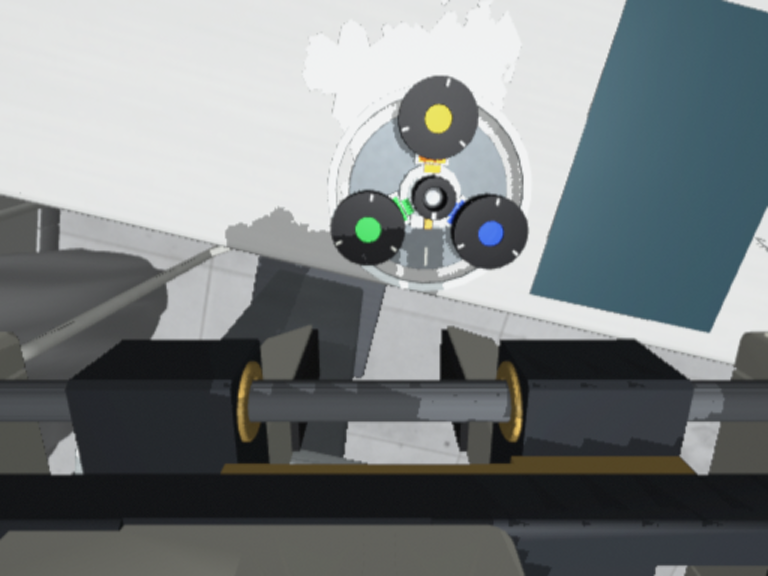

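View pics/side27.png

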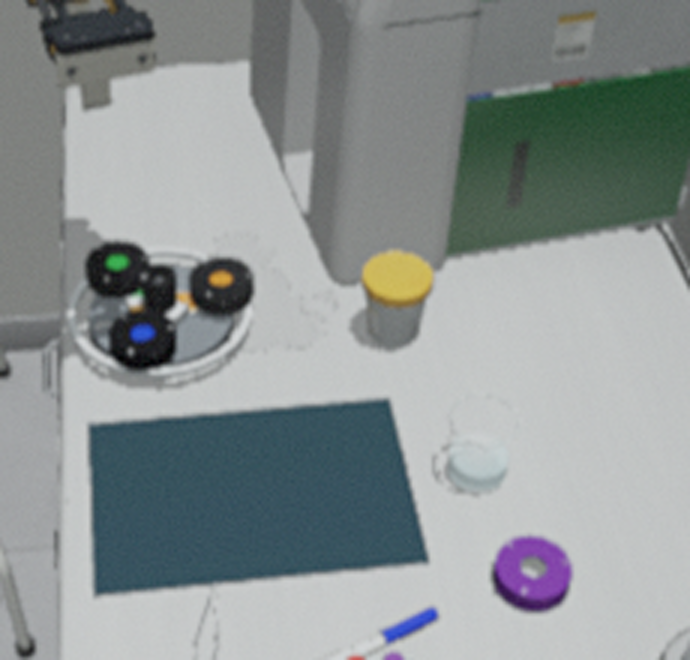

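The last views show the wheel on the stand and a ring over each glass: amber (438,118), green (368,229) and blue (490,232) in the 1.5x wrist view. The mat is empty, and the cup, beaker, pen, tweezers and purple ring are undisturbed.

```bash
python3 - <<'E'
from h import *
print(robot.hand_in()); print(robot.observe()["time"])
E
```

```text
the job is handed in; nothing more can be done
None
the job is handed in; nothing more can be done
```

The wheel is home on the stand and keyed. All three glasses, amber, green and blue, are in their own cells, each with a black ring screwed down clockwise. I handed in after about 103 s of the 210 s allowed.

**What the last checks showed**
- **Wheel:** a fingertip touch on the hub top met it at TCP 0.0812 m, where home should give 0.081 m.
- **Rings:** all three measured at snug height. They resisted further turning at about 1.0 N·m (amber), 0.56 N·m (green) and 0.45 N·m (blue).
- **Bench:** the mat is empty, and the cup, beaker, pen, tweezers and purple ring look undisturbed.

**What disagreed or went wrong**
- **Turn to snug:** the rings took about 115–130° past the thread starts, against the roughly 89° I worked out. I put this down to axial play in the thread. In pull tests blue and green were stiff; amber gave about half a millimetre at 3.8 N, which fits the wheel tilting.
- **Wheel angle:** it drifted about 2° clockwise while I tightened. That is more than the keyway play I expected, though the touch check still found it home.
- **Knocked glass:** the green glass had been moved about 3 cm before I picked it up. I found it again in the camera and used its new position.
- **Mistyped move:** one move took the tool to the wrong spot above the cup; nothing was touched, and I corrected it.

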